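# Pack drives into a slotted transit case, lock its lid and tally it

### The arm

A 6-joint arm with a two-finger parallel gripper is mounted at the origin on a cart in front of the work surface, level with it; the furniture and walls round the work are solid. World frame = base frame: x ahead of the robot, y to its left, z up, the work surface at z = 0. Lengths are in m, angles in degrees, forces in N, time in s.
With the tool pointing down it reaches from about 0.4 to 0.825 m from the base axis. Payload 7 kg.
Tool frame: the origin (TCP) lies between the finger pads; the fingertips stand 19 mm ahead of it and the grasp point (between the pads) is the TCP (r.finger_overhang is the distance from the TCP to the fingertips, in m); z points along the fingers, y is the direction in which the jaws open and shut (so a half turn about z gives the same grasp; the last joint's range is limited). The gripper opens to 88 mm and grips with 3 to 60 N. Pads are 19 mm wide; open, the fingers measure 130 mm over their backs; the gripper's body (78 mm by 193 mm) begins 47 mm behind the grasp point.
Start: joints at [-60.441, 20.546, 0.682, 0, -70.136, -16.507], TCP at [0.152, -0.658, 0.221] pointing down, gripper open.
Joint ranges: [-176.03, 176.03], [-82.01, 121.73], [-58.28, 71.71], [-173.87, 95.51], [-174.79, -0.11], [-173.66, 173.66]. Speed limits (degrees/s): [136.94, 136.94, 172.46, 180, 180, 180].

### API

Orientations are given as [roll, pitch, yaw] about the fixed x, y, z axes, in that order (R = Rz(yaw) Ry(pitch) Rx(roll)).
In Python, from plant import r, optics gives the robot as it stands. The module is installed in compiled form; this text tells all that it offers.
- The arm moves only by the tool step_arm, never from a script. Its argument "increments" is a list of rows, each an object of numbers: "tx", "ty", "tz": the shift along the world's x, y, z in mm; "ax", "ay", "az": the turn, a rotation vector about the world's x, y, z in degrees; "claw": the gripper command: -1 is shut, 1 is fully open, values between are in proportion. In form: [{"tx": .., "ty": .., "tz": .., "ax": .., "ay": .., "az": .., "claw": ..}, ...]. A call has 1 to 12 rows; each row shifts and turns the commanded pose from where the row before left it; what a row does not reach is not made up. A row lasts 1/10 s, in which the tool goes at most 50 mm and 8.59 degrees, less where a joint would pass 70% of its speed; a pose out of reach is approached as far as the arm can. A call with a gripper value outside its range is refused whole. The fingers move at their own pace and stop on an object; "newtons" is the grip in N (left out, the last holds). Time passes only in rows, so rows that do not move let the fingers close. It gives the time, the measured TCP pose, the force and the opening at its end, in the units of the state.
- r.get_state(): the state, without advancing time (a new reading comes with each control period).
- optics.capture(name): name is "scene" or "top"; returns a dict with "image" (480x640x3 uint8, blue, green, red), "depth" (480x640 float32, m along the optical axis (not along the pixel's ray), 0 where there is no reading), "fx", "fy", "cx", "cy" (pixels), "R" (3x3) and "t" (3): a world point X has camera coordinates R X + t. Camera axes: x right, y down, z forward; pixel columns grow to the right and rows downward; lengths in m; the calibration is good to about 2 mm. A picture is of the moment at which its call begins.
- r.close_job(): hands the job in, once; it reports no verdict.
The state is a dict: "time_s": time; "joints": joint angles; "qd": joint speeds; "joint_torque": joint torques, N m; "tcp_pos": TCP position; "eef_rot": TCP orientation; "contact_force": force on the tool from outside, world axes, zero at the start; "moment": the same for the moment, N m; "gripper_width": finger opening in m.
Only numpy, scipy, OpenCV 4.12 (cv2) and the standard library are available. Lean on these libraries where they do the work, as an engineer would, in place of code of your own. Each camera call takes 0.05 s, during which the arm holds its last target. There are 200 camera calls.

### The job

Pack the transit case for dispatch: take every drive that stands in the dock and slide each one upright, fully home, into a foam slot of its own in the case, then set the lid squarely on the rim and flip all four orange side clips down flat, so that they lock under the rim. When the case is locked, count it on the tally counter: swing the lever all the way to its stop and let it spring back. Leave the other things on the bench where they are.

Things in the scene. Friction and masses are not known exactly. Their poses are not given: they have to be found in the camera images.
- case_rim (a point): Centre of the mouth of the open dark blue transit case, level with its rim, 82 mm above the bench; axes: x along the short side, y along the long side, z up. Inside 90 mm (x) by 184 mm (y), walls 4 mm, inner floor 6 mm above the bench. An outward flange runs round the rim: 110 x 204 mm over all, 10 mm high.
- case: The same case, fixed to the bench; origin at the centre of its underside. Inside, pink foam reaches 46 mm above the bench, with four slots across the case, centred at case y = -60, -20, 20 and 60 mm. Each slot is 14.4 mm wide (y), 90 mm long (x, wall to wall), open down to the inner floor; its mouth edges are rounded at 5 mm. The case is empty at the start.
- drive_1_mid (a point): Centre of a drive module (may be absent): upright flat metal slab 84 mm long (own x), 12 mm thick (own y), 66 mm tall (own z, up), 110 to 225 g, black grip band round its top 16 mm. At the start it stands in a bay of the dock, centre 45 mm above the bench. Grip it across its thickness at the top. Fully home in a case slot its centre is 39 mm above the bench, 43 mm below the rim.
- drive_2_mid (a point): Centre of a drive module (may be absent): upright flat metal slab 84 mm long (own x), 12 mm thick (own y), 66 mm tall (own z, up), 110 to 225 g, black grip band round its top 16 mm. At the start it stands in a bay of the dock, centre 45 mm above the bench. Grip it across its thickness at the top. Fully home in a case slot its centre is 39 mm above the bench, 43 mm below the rim.
- drive_3_mid (a point): Centre of a drive module (may be absent): upright flat metal slab 84 mm long (own x), 12 mm thick (own y), 66 mm tall (own z, up), 110 to 225 g, black grip band round its top 16 mm. At the start it stands in a bay of the dock, centre 45 mm above the bench. Grip it across its thickness at the top. Fully home in a case slot its centre is 39 mm above the bench, 43 mm below the rim.
- drive_4_mid (a point): Centre of a drive module (may be absent): upright flat metal slab 84 mm long (own x), 12 mm thick (own y), 66 mm tall (own z, up), 110 to 225 g, black grip band round its top 16 mm. At the start it stands in a bay of the dock, centre 45 mm above the bench. Grip it across its thickness at the top. Fully home in a case slot its centre is 39 mm above the bench, 43 mm below the rim.
- dock_top (a point): Centre of the top face of the black drive dock, 32 mm above the bench; 116 mm (x) by 200 mm (y), fixed. Its four bays lie across it at dock y = -60, -20, 20 and 60 mm, 13.6 mm wide and 20 mm deep; drives stand 46 mm proud of it, their length along dock x. Unused bays are empty.
- lid_grip (a point): Centre of the black grip bar on top of the lid; axes: x along the lid's short side, y along its long side, z up. Bar 16 mm wide (x), 100 mm long (y), 16 mm high, free below its middle part; grip it across its width at the middle. 34 mm above the plate's underside. At the start 41 mm above the bench.
- lid: The loose lid; origin at the centre of its plate's underside, the face that lies on the case rim. Blue plate 114 x 206 x 5 mm; rounded ribs stand 7 mm down from it and enter the case mouth with 2 mm play on each side. Fits either way round. 330 to 480 g. At the start it lies right way up on its ribs on the bench, clips open, its origin 7 mm up.
- clip_a (a joint): Orange clip at mid-length of the lid's +x edge: 1.57 = flap stands out level, 2.1 = raised 30 degrees above level (limit), 0 = down flat on the case side, hook under the flange. Hinge line 59 mm from the lid's centre, 3 mm above its origin; flap 50 mm wide, 33 mm long, 4 mm thick. Stiff hinge: it stays at any angle and takes about 2 N at the flap end.
- clip_b (a joint): Orange clip at mid-length of the lid's +y edge: 1.57 = flap stands out level, 2.1 = raised 30 degrees above level (limit), 0 = down flat on the case side, hook under the flange. Hinge line 108 mm from the lid's centre, 3 mm above its origin; flap 44 mm wide, 33 mm long, 4 mm thick. Stiff hinge: it stays at any angle and takes about 2 N at the flap end.
- clip_c (a joint): Orange clip at mid-length of the lid's -x edge: 1.57 = flap stands out level, 2.1 = raised 30 degrees above level (limit), 0 = down flat on the case side, hook under the flange. Hinge line 59 mm from the lid's centre, 3 mm above its origin; flap 50 mm wide, 33 mm long, 4 mm thick. Stiff hinge: it stays at any angle and takes about 2 N at the flap end.
- clip_d (a joint): Orange clip at mid-length of the lid's -y edge: 1.57 = flap stands out level, 2.1 = raised 30 degrees above level (limit), 0 = down flat on the case side, hook under the flange. Hinge line 108 mm from the lid's centre, 3 mm above its origin; flap 44 mm wide, 33 mm long, 4 mm thick. Stiff hinge: it stays at any angle and takes about 2 N at the flap end.
- lever (a joint): Lever on the front (-x) of the tally counter: 0 = at rest, leaning 0.45 rad to the counter's +y side; it swings up and over to the -y side, 0.9 = at its stop, leaning 0.45 rad to -y. Pivot 30 mm in front of the counter's origin and 22 mm up, axis along counter x. A spring returns it: about 1 N at the knob at rest, 2.5 N at the stop.
- lever_knob (a point): Middle of the lever's red knob, a round grip 15 mm thick and 20 mm long, in line with the lever, 60 mm from the pivot.
- tally: Tally counter fixed to the bench: grey housing 54 mm high on a steel foot 62 (x) by 84 mm (y); origin at the centre of its underside; its front, with the lever, faces its own -x; z up.
- small_box_1: Bystander: brown carton; not part of the job.
- marker_black: Bystander: white marker with black cap; not part of the job.
- ring_scanner: Bystander: small orange and black scanner; not part of the job.
- ink_pad: Bystander: ink pad; not part of the job.
- date_stamp: Bystander: red-handled hand stamp; not part of the job.
- screwdriver: Bystander: red and black screwdriver; not part of the job.
- tape_brown: Bystander: roll of brown parcel tape; not part of the job.
- spare_roll_1: Bystander: white label roll; not part of the job.
There are look-alikes about, which are no part of the job. Leave any red look-alike of the part that bears drive_2_mid alone. Leave any turquoise look-alike of the lid alone.

How it is judged:
By the outcome, as a careful person would: the job done as asked, in the order asked, and still so for the second after the job is handed in, with the robot touching nothing.
Of drive_1, drive_2, drive_3, drive_4 only 2 to 4 are there at a start; the rules pass over those that are not, and their reading is None.
At some moment in a run one of lid may be knocked a few centimetres aside while the robot is not near it.
It also fails if it takes over 210 s, if anything falls off the work surface, if the arm or the gripper's body presses on something with over 40 N, if the wrist force passes 120 N, or if a joint passes its speed limit or range.

## Working session

There is one attempt and no reset: what is moved stays moved. The work goes in short steps, Python scripts to look and compute and a tool call to move; the robot and the scene stay as the last step left them, time stands still between calls to the robot, and variables do not carry over. Pictures are saved under pics/ and viewed, about 12 in all and at most 16, crops included, and the job is handed in when it is done.

Besides the shell and the picture viewer there is one more tool, called after "Request:" by a JSON object that holds its "api" and its "payload". step_arm: Moves the arm, as the interface text tells. Its arguments: {"type":"object","properties":{"increments":{"type":"array","items":{"type":"object","properties":{"tx":{"type":"number"},"ty":{"type":"number"},"tz":{"type":"number"},"ax":{"type":"number"},"ay":{"type":"number"},"az":{"type":"number"},"claw":{"type":"number"}}}},"newtons":{"type":"number"}},"required":["increments"]}

```bash
mkdir -p pics; cat > h.py <<'E'
import numpy as np, cv2
from plant import r, optics
def cap(n):
    c=optics.capture(n); np.savez(f'{n}.npz',**c); return c
def ld(n): return dict(np.load(f'{n}.npz'))
def cloud(c):
    d=c['depth']; v,u=np.mgrid[:480,:640]
    P=np.stack([(u-c['cx'])/c['fx']*d,(v-c['cy'])/c['fy']*d,d],-1)
    W=(P-c['t'])@c['R']; W[d==0]=np.nan; return W
def proj(c,X):
    p=np.asarray(X)@c['R'].T+c['t']; return np.stack([p[...,0]/p[...,2]*c['fx']+c['cx'],p[...,1]/p[...,2]*c['fy']+c['cy']],-1)
def st():
    s=r.get_state(); print(round(s['time_s'],2),np.round(s['tcp_pos'],4),np.round(s['eef_rot'],1),np.round(s['contact_force'],1),round(s['gripper_width'],4),np.round(s['joints'],0))
E
python3 - <<'E'
from h import *
for n in('scene','top'):
    c=cap(n); cv2.imwrite(f'pics/{n}0.png',c['image']); print(n,-c['R'].T@c['t'],c['R'][2],c['fx'])
st()
E
```

```text
scene [-0.3310553   1.00234975  1.3574442 ] [ 0.47733324 -0.5568653  -0.67974555] 570.7463770887608
top [ 0.35790053 -0.07130994  1.79898054] [ 0.12214166 -0.00288155 -0.99250849] 490.0739899360775
0.1 [ 0.1523 -0.6571  0.2197] [ 179.9   -0.  -167. ] [-0.4  0.3 -0.6] 0.0877 [-60.  21.   1.  -0. -70. -17.]
```

View pics/top0.png

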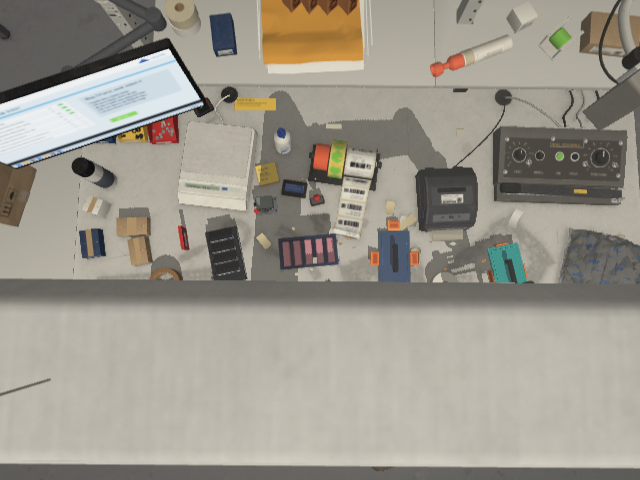

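View pics/scene0.png

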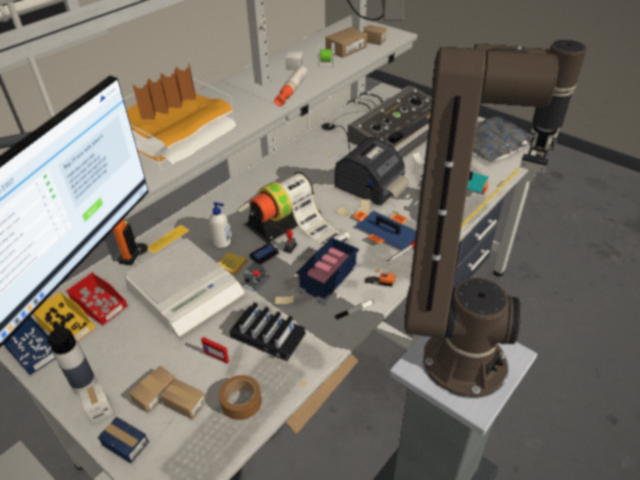

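```bash
python3 - <<'E'
from h import *
c=ld('top'); W=cloud(c)
cv2.imwrite('pics/t1.png',cv2.resize(c['image'][170:285,150:430],(784,322),interpolation=cv2.INTER_CUBIC))
s=ld('scene'); WS=cloud(s)
cv2.imwrite('pics/s1.png',cv2.resize(s['image'][195:365,195:445],(800,544),interpolation=cv2.INTER_CUBIC))
for n,u,v in[('case',308,252),('case',340,250),('dock',212,250),('lid',394,250),('dockend',222,278),('lidbot',394,280),('tally',317,198),('tally',265,205)]: print(n,np.round(W[v,u],3))
for n,u,v in[('case',328,266),('dock',268,328),('lid',390,228),('tally',290,240),('t',255,275)]: print(n,np.round(WS[v,u],3))
E
```

```text
case [ 0.515 -0.014  0.049]
case [ 0.527 -0.13   0.002]
dock [0.516 0.323 0.077]
lid [ 0.524 -0.321  0.058]
dockend [0.42  0.294 0.031]
lidbot [ 0.418 -0.325  0.026]
tally [ 0.704 -0.045  0.084]
tally [0.683 0.143 0.056]
case [ 0.516 -0.015  0.046]
dock [0.47  0.312 0.076]
lid [ 0.488 -0.331  0.013]
tally [ 0.704 -0.037  0.039]
t [0.65  0.183 0.076]
```

View pics/t1.png

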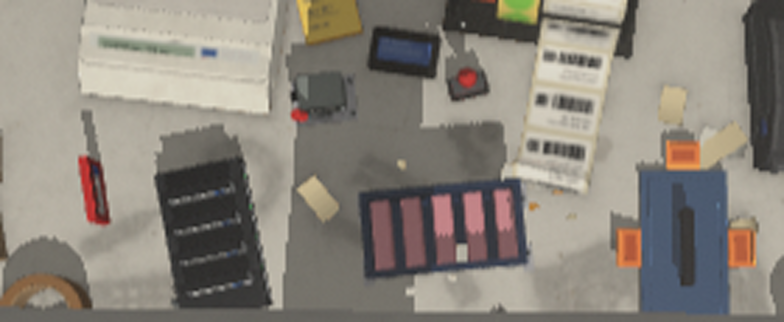

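View pics/s1.png

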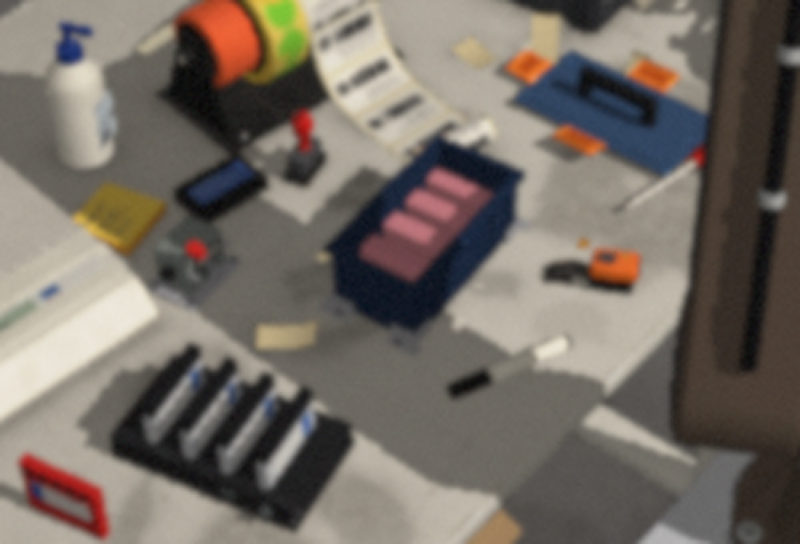

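```bash
cat >> h.py <<'E'
def both(names=('top','scene')):
    return [(n,cloud(ld(n)),ld(n)['image'].astype(int)) for n in names]
def rect(P):
    P=P[:,:2]
    (cx,cy),(w,h),a=cv2.minAreaRect((P*1000).astype(np.float32)); return np.round([cx,cy,w,h,a],1),len(P)
def sel(W,x0,x1,y0,y1,z0,z1):
    return (W[...,0]>x0)&(W[...,0]<x1)&(W[...,1]>y0)&(W[...,1]<y1)&(W[...,2]>z0)&(W[...,2]<z1)
E
python3 - <<'E'
from h import *
for n,W,I in both():
    print(n)
    m=sel(W,.40,.62,.2,.42,.065,.095); print(' drives',rect(W[m]),np.median(W[m][:,2]))
    k,l,s,ce=cv2.connectedComponentsWithStats(m.astype(np.uint8))
    for i in range(1,k):
        if s[i,4]>8:
            Q=W[l==i]; print('   ',rect(Q),np.round(Q.mean(0),4))
    m=sel(W,.40,.62,.2,.42,.022,.042); print(' docktop',rect(W[m]))
    m=sel(W,.40,.64,-.16,.12,.072,.095); print(' rim',rect(W[m]))
    B,G,R=I[...,0],I[...,1],I[...,2]
    m=sel(W,.40,.64,-.45,-.2,.005,.075); 
    print(' blue',rect(W[m&(B>R+25)]))
    print(' bar',rect(W[sel(W,.40,.64,-.40,-.25,.040,.075)]))
    o=(R>180)&(G<160)&(B<90)&sel(W,.36,.64,-.45,-.2,-.005,.075); k,l,s,ce=cv2.connectedComponentsWithStats(o.astype(np.uint8))
    for i in range(1,k):
        if s[i,4]>8: print('   orange',rect(W[l==i]),np.round(np.median(W[l==i],0),4))
    m=sel(W,.6,.76,.05,.2,.045,.10); print(' tally',rect(W[m]))
    m=sel(W,.58,.76,.05,.22,.03,.12)&(R>110)&(G<60)&(B<70);  print(' knob',np.round(W[m].mean(0),3),m.sum())
W=cloud(ld('top')); print(W[256:264:2,308:320:2,2].round(3))
st()
E
```

```text
top
 drives (array([504.3, 286.7, 133.7,  84.7,  13. ]), 388) 0.07860566600243543
    (array([562. , 299.9,  14.3,  84.3,  14.5]), 96) [0.562  0.2996 0.0776]
    (array([523.4, 291.4,  13.4,  84.1,  12.7]), 100) [0.5229 0.2905 0.0782]
    (array([484.6, 281.8,  13. ,  84.1,  13.3]), 96) [0.4843 0.2813 0.0785]
    (array([445.7, 272.6,  12.8,  83.5,  12.6]), 96) [0.4453 0.2727 0.0782]
 docktop (array([505.1, 288. , 195.4, 122.4,  10.9]), 1147)
 rim (array([516.7, -14.7, 110.8, 204. ,   5.8]), 503)
 blue (array([ 505.2, -327.9,  111.9,  180.5,   89.7]), 1195)
 bar (array([ 4.982e+02, -3.263e+02,  9.710e+01,  1.600e+01,  2.000e-01]), 125)
   orange (array([ 620. , -326.8,   41.6,   31.7,   88.1]), 99) [ 0.6197 -0.3252  0.0152]
   orange (array([ 497.5, -254.2,   31.1,   44.8,   88.3]), 76) [ 0.4976 -0.2519  0.0209]
   orange (array([ 499.2, -402.2,   45.4,   33.8,    2.6]), 82) [ 0.4994 -0.3992  0.0164]
   orange (array([ 501.6, -418.3,    2.6,   33.9,   87. ]), 10) [ 0.5005 -0.4181  0.0171]
 tally (array([687.2, 150.1,  63.3,  65.6,   8.6]), 237)
 knob [0.657 0.168 0.081] 12
scene
 dri
[... 538 characters left out ...]
0.3,    1.7]), 829)
 bar (array([ 494.4, -319.8,   25.4,   98.5,   89.3]), 95)
   orange (array([ 616.8, -322.7,   45.3,   38.5,   88.5]), 73) [ 0.614  -0.3196  0.0127]
   orange (array([ 491.5, -398.6,   36.1,   56.2,   84.3]), 73) [ 0.4942 -0.3971  0.013 ]
   orange (array([ 473.2, -240.5,    8.9,   22.4,   10.6]), 11) [ 0.4715 -0.2439  0.0194]
 tally (array([682.1, 157. ,  61.7,  67.9,  11.6]), 212)
 knob [0.657 0.173 0.075] 30
[[0.052 0.045 0.051 0.012 0.003 0.041]
 [0.048 0.049 0.044 0.009 0.013 0.044]
 [0.047 0.043 0.049 0.015 0.011   nan]
 [0.046 0.047 0.057 0.014 0.017 0.05 ]]
0.1 [ 0.1523 -0.6571  0.2197] [ 179.9   -0.  -167. ] [-0.4  0.3 -0.6] 0.0877 [-60.  21.   1.  -0. -70. -17.]
```

Request:
{"api": "step_arm", "payload": {"increments": [{"tx": 36,"ty": 35,"az": 4.1},{"tx": 36,"ty": 35,"az": 4.1},{"tx": 36,"ty": 35,"az": 4.1},{"tx": 36,"ty": 35,"az": 4.1},{"tx": 36,"ty": 35,"az": 4.1},{"tx": 36,"ty": 35,"az": 4.1},{"tx": 36,"ty": 35,"az": 4.1},{"tx": 36,"ty": 35,"az": 4.1},{"tx": 36,"ty": 35,"az": 4.1},{"tx": 36,"ty": 35,"az": 4.1}]}}

```text
$.increments[0]: bad value
```

Request:
{"api": "step_arm", "payload": {"increments": [{"tx": 4,"ty": 50,"az": 4.1,"claw": -0.5},{"tx": 4,"ty": 50,"az": 4.1},{"tx": 4,"ty": 50,"az": 4.1},{"tx": 4,"ty": 50,"az": 4.1},{"tx": 4,"ty": 50,"az": 4.1},{"tx": 4,"ty": 50,"az": 4.1},{"tx": 4,"ty": 50,"az": 4.1},{"tx": 4,"ty": 50,"az": 4.1},{"tx": 4,"ty": 50,"az": 4.1},{"tx": 4,"ty": 50,"az": 4.1},{"tx": 4,"ty": 50,"az": 4.1},{"tx": 4,"ty": 50,"az": 4.1}], "newtons": 30}}

```text
$.increments[0]: bad value
```

Request:
{"api": "step_arm", "payload": {"increments": [{"ty": 7,"tz": -20},{"tz": -25},{"tz": -25},{}]}}

```text
$.increments[0]: bad value
```

```bash
python3 - <<'E'
from h import *
st()
c=cap('scene'); t=cap('top')
a=cv2.resize(c['image'][280:370,215:320],(560,480),interpolation=cv2.INTER_CUBIC)
b=cv2.resize(t['image'][225:280,270:345],(240,176),interpolation=cv2.INTER_CUBIC)
o=np.zeros((480,800,3),np.uint8); o[:,:560]=a; o[:176,560:]=b; 
o[200:376,560:]=cv2.resize(t['image'][210:265,190:265],(240,176),interpolation=cv2.INTER_CUBIC)
cv2.imwrite('pics/g1.png',o)
E
```

```text
0.1 [ 0.1523 -0.6571  0.2197] [ 179.9   -0.  -167. ] [-0.4  0.3 -0.6] 0.0877 [-60.  21.   1.  -0. -70. -17.]
```

View pics/g1.png

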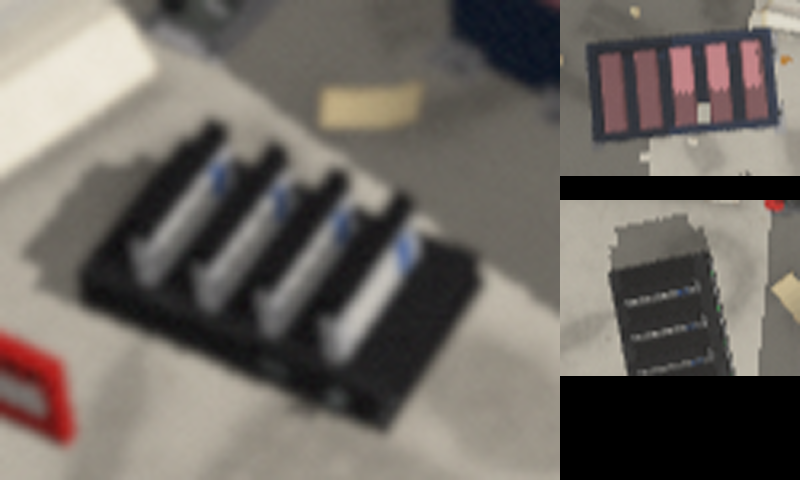

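Request:
{"api": "step_arm", "payload": {"increments": [{"tx": 36,"ty": 35,"tz": 0,"ax": 0,"ay": 0,"az": 4.1,"claw": 1},{"tx": 36,"ty": 35,"tz": 0,"ax": 0,"ay": 0,"az": 4.1,"claw": 1},{"tx": 36,"ty": 35,"tz": 0,"ax": 0,"ay": 0,"az": 4.1,"claw": 1},{"tx": 36,"ty": 35,"tz": 0,"ax": 0,"ay": 0,"az": 4.1,"claw": 1},{"tx": 36,"ty": 35,"tz": 0,"ax": 0,"ay": 0,"az": 4.1,"claw": 1},{"tx": 36,"ty": 35,"tz": 0,"ax": 0,"ay": 0,"az": 4.1,"claw": 1},{"tx": 36,"ty": 35,"tz": 0,"ax": 0,"ay": 0,"az": 4.1,"claw": 1},{"tx": 36,"ty": 35,"tz": 0,"ax": 0,"ay": 0,"az": 4.1,"claw": 1},{"tx": 36,"ty": 35,"tz": 0,"ax": 0,"ay": 0,"az": 4.1,"claw": 1},{"tx": 36,"ty": 35,"tz": 0,"ax": 0,"ay": 0,"az": 4.1,"claw": 1}], "newtons": 30}}

```text
time_s: 1.2
tcp_pos: [0.5121, -0.3072, 0.2207]
eef_rot: [-180.0, 0.0, -125.8]
contact_force: [1.8, -1.4, -0.3]
gripper_width: 0.0879
```

Request:
{"api": "step_arm", "payload": {"increments": [{"tx": 4,"ty": 50,"tz": 0,"ax": 0,"ay": 0,"az": 4.1,"claw": -0.5},{"tx": 4,"ty": 50,"tz": 0,"ax": 0,"ay": 0,"az": 4.1,"claw": -0.5},{"tx": 4,"ty": 50,"tz": 0,"ax": 0,"ay": 0,"az": 4.1,"claw": -0.5},{"tx": 4,"ty": 50,"tz": 0,"ax": 0,"ay": 0,"az": 4.1,"claw": -0.5},{"tx": 4,"ty": 50,"tz": 0,"ax": 0,"ay": 0,"az": 4.1,"claw": -0.5},{"tx": 4,"ty": 50,"tz": 0,"ax": 0,"ay": 0,"az": 4.1,"claw": -0.5},{"tx": 4,"ty": 50,"tz": 0,"ax": 0,"ay": 0,"az": 4.1,"claw": -0.5},{"tx": 4,"ty": 50,"tz": 0,"ax": 0,"ay": 0,"az": 4.1,"claw": -0.5},{"tx": 4,"ty": 50,"tz": 0,"ax": 0,"ay": 0,"az": 4.1,"claw": -0.5},{"tx": 4,"ty": 50,"tz": 0,"ax": 0,"ay": 0,"az": 4.1,"claw": -0.5},{"tx": 4,"ty": 50,"tz": 0,"ax": 0,"ay": 0,"az": 4.1,"claw": -0.5},{"tx": 4,"ty": 50,"tz": 0,"ax": 0,"ay": 0,"az": 4,"claw": -0.5}]}}

```text
time_s: 2.4
tcp_pos: [0.5584, 0.2912, 0.2207]
eef_rot: [-180.0, 0.0, -76.7]
contact_force: [1.6, -0.2, 0.6]
gripper_width: 0.0221
```

Request:
{"api": "step_arm", "payload": {"increments": [{"tx": 1,"ty": 8,"tz": -30,"ax": 0,"ay": 0,"az": 0,"claw": -0.5},{"tx": 0,"ty": 0,"tz": -30,"ax": 0,"ay": 0,"az": 0,"claw": -0.5},{"tx": 0,"ty": 0,"tz": -30,"ax": 0,"ay": 0,"az": 0,"claw": -0.5},{"tx": 0,"ty": 0,"tz": 0,"ax": 0,"ay": 0,"az": 0,"claw": -0.5},{"tx": 0,"ty": 0,"tz": 0,"ax": 0,"ay": 0,"az": 0,"claw": -0.5}]}}

```text
time_s: 2.9
tcp_pos: [0.5599, 0.2969, 0.1308]
eef_rot: [180.0, -0.1, -76.8]
contact_force: [0.3, -0.4, 0.6]
gripper_width: 0.022
```

```bash
python3 - <<'E'
from h import *
st()
c=cap('scene'); t=cap('top')
a=cv2.resize(c['image'][255:345,225:330],(560,480),interpolation=cv2.INTER_CUBIC)
o=np.zeros((480,800,3),np.uint8); o[:,:560]=a
o[200:376,560:]=cv2.resize(t['image'][210:265,190:265],(240,176),interpolation=cv2.INTER_CUBIC)
cv2.imwrite('pics/g2.png',o)
E
```

```text
2.9 [0.5599 0.2969 0.1308] [ 1.80e+02 -1.00e-01 -7.68e+01] [ 0.3 -0.4  0.6] 0.022 [ 46.  21. -12.   0. -58. -32.]
```

View pics/g2.png

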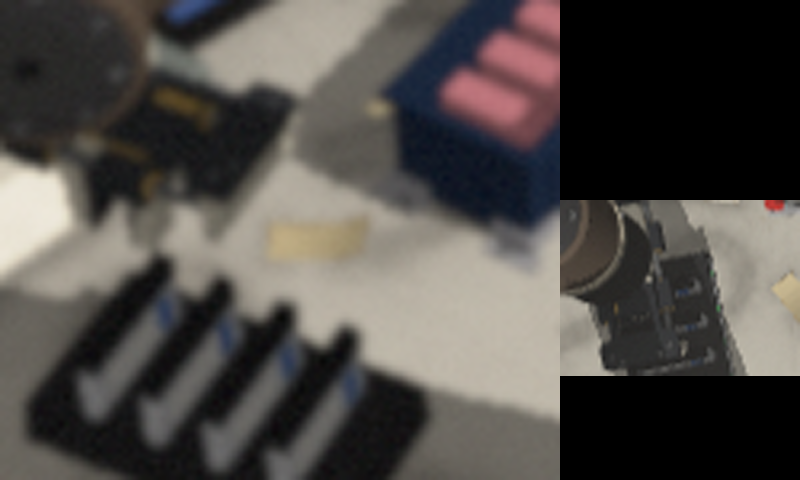

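Request:
{"api": "step_arm", "payload": {"increments": [{"tx": 1.5,"ty": 3.5,"tz": -20,"ax": 0,"ay": 0,"az": 0,"claw": -0.54},{"tx": 0,"ty": 0,"tz": -12,"ax": 0,"ay": 0,"az": 0,"claw": -0.54},{"tx": 0,"ty": 0,"tz": -4,"ax": 0,"ay": 0,"az": 0,"claw": -0.54},{"tx": 0,"ty": 0,"tz": -4,"ax": 0,"ay": 0,"az": 0,"claw": -0.54}]}}

```text
time_s: 3.4
tcp_pos: [0.5615, 0.3006, 0.091]
eef_rot: [-180.0, 0.0, -76.8]
contact_force: [-0.1, 0.8, 1.8]
gripper_width: 0.0201
```

Tips are below the drive top with no force; go down and close.

Request:
{"api": "step_arm", "payload": {"increments": [{"tx": 0,"ty": 0,"tz": -8,"ax": 0,"ay": 0,"az": 0,"claw": -0.54},{"tx": 0,"ty": 0,"tz": -7,"ax": 0,"ay": 0,"az": 0,"claw": -0.54},{"tx": 0,"ty": 0,"tz": 0,"ax": 0,"ay": 0,"az": 0,"claw": -0.54}]}}

```text
time_s: 3.7
tcp_pos: [0.5607, 0.3001, 0.0744]
eef_rot: [179.9, -0.0, -76.9]
contact_force: [0.5, 0.2, -0.2]
gripper_width: 0.0197
```

Request:
{"api": "step_arm", "payload": {"increments": [{"tx": 0,"ty": 0,"tz": 0,"ax": 0,"ay": 0,"az": 0,"claw": -1},{"tx": 0,"ty": 0,"tz": 0,"ax": 0,"ay": 0,"az": 0,"claw": -1},{"tx": 0,"ty": 0,"tz": 0,"ax": 0,"ay": 0,"az": 0,"claw": -1},{"tx": 0,"ty": 0,"tz": 0,"ax": 0,"ay": 0,"az": 0,"claw": -1},{"tx": 0,"ty": 0,"tz": 0,"ax": 0,"ay": 0,"az": 0,"claw": -1}]}}

```text
time_s: 4.2
tcp_pos: [0.5613, 0.3007, 0.0757]
eef_rot: [-180.0, 0.0, -76.8]
contact_force: [-0.6, 0.8, -0.2]
gripper_width: 0.0006
```

```bash
python3 - <<'E'
from h import *
st()
c=cap('scene'); t=cap('top')
for n in ('scene','top'): print(n, proj(ld(n),np.array(r.get_state()['tcp_pos'])), proj(ld(n),np.array([[.562,.3,.078]])))
a=cv2.resize(c['image'][270:360,215:320],(560,480),interpolation=cv2.INTER_CUBIC)
o=np.zeros((480,800,3),np.uint8); o[:,:560]=a
o[200:376,560:]=cv2.resize(t['image'][210:265,190:265],(240,176),interpolation=cv2.INTER_CUBIC)
cv2.imwrite('pics/g3.png',o)
E
```

```text
4.2 [0.5613 0.3007 0.0757] [-180.     0.   -76.8] [-0.6  0.8 -0.2] 0.0006 [ 46.  24. -15.  -0. -51. -33.]
scene [248.32949871 310.61749348] [[248.21804394 309.85821755]]
top [218.94459943 237.33374953] [[218.98076116 237.05096456]]
```

View pics/g3.png

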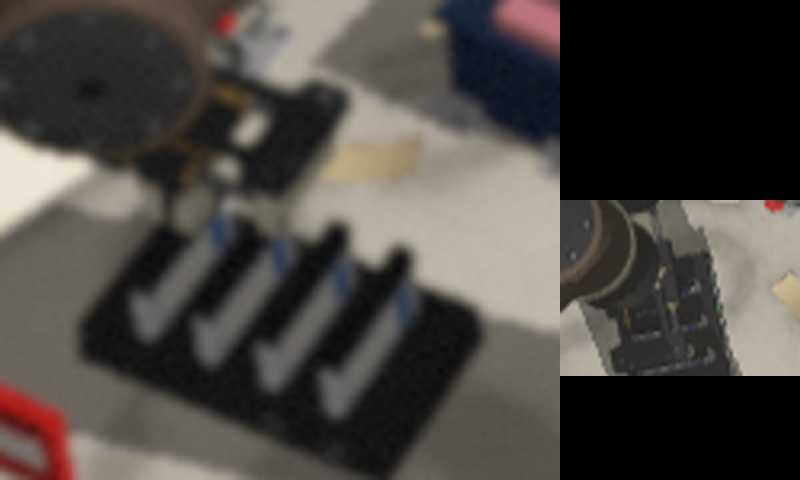

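```bash
python3 - <<'E'
from h import *
print(r.finger_overhang)
ang=np.radians(13.2); ex=np.array([np.cos(ang),np.sin(ang)]); ey=np.array([-np.sin(ang),np.cos(ang)])
T=np.array([.5613,.3007])
for n in('scene','top'):
    W=cloud(ld(n)); 
    for z0,z1 in[(.035,.055),(.06,.082),(.085,.10),(.10,.118),(.12,.14)]:
        m=sel(W,.38,.70,.2,.42,z0,z1); P=(W[m][:,:2]-T); 
        print(n,z0)
        H,_,_=np.histogram2d(P@ex*1000,P@ey*1000,bins=[np.arange(-60,61,10),np.arange(-70,71,10)]); print(H.astype(int))
E
```

```text
0.019
scene 0.035
[[ 0  0  0  0  1  1  1  2  0  1  1  0  1  0]
 [ 0  0  1  3  9  9  7 10 10 11  9 14  3  0]
 [ 0  0  0  0  0  0  0  0  0  0  0  4  2  0]
 [ 0  0  0  0  0  0  0  0  0  0  1  2  1  0]
 [ 0  0  1  0  0  1  1  1  0  0  0  2  1  0]
 [ 0  0  1  6  6  6  8  8 12 10 11 16  2  2]
 [ 0  0  0  0  0  0  0  0  0  0  0  4  1  2]
 [ 0  0  0  0  0  0  0  0  0  0  1  1  0  2]
 [ 0  0  0  0  0  1  0  1  1  0  0  2  0  1]
 [ 0  0  0  0  0  0  0  0  1  0  0  0  0  0]
 [ 0  0  0  0  0  0  0  0  0  0  0  0  0  0]
 [ 0  0  0  0  0  0  0  0  0  0  0  0  0  0]]
scene 0.06
[[ 0  0  0  0  2  0  0  0  0  1  1  0  0  0]
 [ 0  0  0  1  1  5 15 15 10 15 13 17  2  0]
 [ 0  0  0  0  1  1  5  4  4  4  4  6  1  0]
 [ 0  0  0  0  0  0  0  0  0  0  0  0  0  0]
 [ 0  0  0  0  1  1  0  0  1  1  0  2  0  0]
 [ 0  0  0  1  5  1  6  3 16 15 12 15  2  0]
 [ 0  0  0  0  0  0  0  0  3  3  3  9  0  0]
 [ 0  0  0  0  0  0  0  0  0  0  0  0  0  0]
 [ 0  0  0  0  0  0  0  0  0  0  0  0  0  0]
 [ 0  0  0  0  0  0  0  0  0  0  0  0  0  0]
 [ 0  0  0  0  0  0  0  0  0  0  0  0  0  0]
 [ 0  0  0  0  0  0  0  0  0  0  0 
[... 2541 characters left out ...]
 0 0 0]
 [0 0 0 0 0 0 0 0 0 0 0 0 0 0]
 [0 0 0 0 0 0 0 0 0 0 0 0 0 0]
 [0 0 0 0 0 0 0 0 0 0 0 0 0 0]
 [0 0 0 0 0 0 0 0 0 0 0 0 0 0]
 [0 0 0 0 0 0 0 0 0 0 0 0 0 0]
 [0 0 0 0 0 0 0 0 0 0 0 0 0 0]
 [0 0 0 0 0 0 0 0 0 0 0 0 0 0]
 [0 0 0 0 0 0 0 0 0 0 0 0 0 0]
 [0 0 0 0 0 0 0 0 0 0 0 0 0 0]
 [0 0 0 0 0 0 0 0 0 0 0 0 0 0]]
top 0.12
[[0 0 0 0 0 0 0 0 0 0 0 0 0 0]
 [0 0 0 0 0 0 0 0 0 0 0 0 0 0]
 [0 0 0 0 0 0 0 0 0 0 0 0 0 0]
 [0 0 0 0 0 0 0 0 0 0 0 0 0 0]
 [0 0 0 0 0 0 0 0 0 0 0 0 0 0]
 [0 0 0 0 0 0 0 0 0 0 0 0 0 0]
 [0 0 0 0 0 0 0 0 0 0 0 0 0 0]
 [0 0 0 0 0 0 0 0 0 0 0 0 0 0]
 [0 0 0 0 0 0 0 0 0 0 0 0 0 0]
 [0 0 0 0 0 0 0 0 0 0 0 0 0 0]
 [0 0 0 0 0 0 0 0 0 0 0 0 0 0]
 [0 0 0 0 0 0 0 0 0 0 0 0 0 0]]
```

```bash
python3 - <<'E'
from h import *
ang=np.radians(13.2); ex=np.array([np.cos(ang),np.sin(ang)]); ey=np.array([-np.sin(ang),np.cos(ang)])
T=np.array([.5613,.3007]); W=cloud(ld('scene')); D=(W[...,:2]-T)*1000; a=D@ex;b=D@ey
m=(abs(a)<28)&(b>-12)&(b<28)&(W[...,2]>.03)
vs,us=np.nonzero(m)
for v in range(vs.min(),vs.max()+1):
    print(v,[(u,int(a[v,u]),int(b[v,u]),int(W[v,u,2]*1000)) for u in us[vs==v]][::2])
s=r.get_state(); print(s)
E
```

```text
184 [(np.int64(224), 22, -9, 525)]
185 [(np.int64(221), 24, -1, 527), (np.int64(223), 23, -6, 523), (np.int64(225), 17, -6, 525), (np.int64(227), 14, -11, 523)]
186 [(np.int64(221), 25, -1, 523), (np.int64(223), 21, -3, 523), (np.int64(225), 16, -5, 523), (np.int64(227), 12, -7, 523), (np.int64(230), 6, -11, 523)]
187 [(np.int64(219), 27, 4, 523), (np.int64(221), 23, 2, 523), (np.int64(223), 18, 0, 523), (np.int64(225), 13, 0, 525), (np.int64(227), 9, -3, 524), (np.int64(229), 6, -8, 522), (np.int64(231), 2, -10, 522), (np.int64(233), -3, -10, 524), (np.int64(235), -8, -11, 524)]
188 [(np.int64(218), 27, 8, 523), (np.int64(220), 22, 6, 524), (np.int64(222), 18, 5, 524), (np.int64(224), 14, 2, 523), (np.int64(226), 10, 0, 522), (np.int64(228), 5, -1, 523), (np.int64(230), 1, -4, 523), (np.int64(232), -1, -8, 521), (np.int64(235), -9, -9, 523), (np.int64(238), -17, -11, 524)]
189 [(np.int64(219), 22, 11, 524), (np.int64(221), 19, 7, 522), (np.int64(223), 13, 7, 524), (np.int64(225), 10, 3, 522), (np.int64(227), 5, 2, 523), (np.int64(229), 0, 1, 525), (np.int64(231), -3, -1, 523), (np.i
[... 6828 characters left out ...]
 33), (np.int64(250), -14, 21, 31)]
{'time_s': 4.3, 'joints': array([ 4.57045775e+01,  2.39725963e+01, -1.45606034e+01,  5.35074294e-04,
       -5.14611453e+01, -3.25529524e+01]), 'qd': array([ 0.0283952 ,  0.02848225,  0.04711797,  0.04343447,  0.05123426,
       -0.03816701]), 'joint_torque': array([ 4.53321181e-04, -5.78576231e+01,  2.43843645e+01,  5.82659841e+00,
       -1.14822172e-02,  8.97636824e-06]), 'tcp_pos': array([0.56126888, 0.30059731, 0.07565835]), 'eef_rot': array([-1.79995008e+02,  2.69001311e-03, -7.68480414e+01]), 'contact_force': array([-0.12541831,  0.29364149,  0.02085683]), 'moment': array([0.05288189, 0.09668599, 0.02035694]), 'gripper_width': 0.0005155783501200157}
```

Request:
{"api": "step_arm", "payload": {"increments": [{"tx": 0,"ty": 0,"tz": -1,"ax": 0,"ay": 0,"az": 0,"claw": -1},{"tx": 0,"ty": 0,"tz": -1,"ax": 0,"ay": 0,"az": 0,"claw": -1},{"tx": 0,"ty": 0,"tz": -1,"ax": 0,"ay": 0,"az": 0,"claw": -1},{"tx": 0,"ty": 0,"tz": 0,"ax": 0,"ay": 0,"az": 0,"claw": -1}]}}

```text
time_s: 4.7
tcp_pos: [0.5613, 0.3006, 0.0725]
eef_rot: [180.0, -0.0, -76.8]
contact_force: [-0.3, -0.6, -0.1]
gripper_width: 0.0005
```

Request:
{"api": "step_arm", "payload": {"increments": [{"tx": 0,"ty": 0,"tz": -1,"ax": 0,"ay": 0,"az": 0,"claw": -1},{"tx": 0,"ty": 0,"tz": -1,"ax": 0,"ay": 0,"az": 0,"claw": -1},{"tx": 0,"ty": 0,"tz": -1,"ax": 0,"ay": 0,"az": 0,"claw": -1},{"tx": 0,"ty": 0,"tz": 0,"ax": 0,"ay": 0,"az": 0,"claw": -1}]}}

```text
time_s: 5.1
tcp_pos: [0.5632, 0.3011, 0.0723]
eef_rot: [-179.8, 0.0, -76.8]
contact_force: [-0.4, -2.3, 14.2]
gripper_width: 0.0005
```

Request:
{"api": "step_arm", "payload": {"increments": [{"tx": 0,"ty": 0,"tz": 6,"ax": 0,"ay": 0,"az": 0,"claw": -1},{"tx": -1,"ty": 0,"tz": 4,"ax": 0,"ay": 0,"az": 0,"claw": -0.54},{"tx": 0,"ty": 0,"tz": 0,"ax": 0,"ay": 0,"az": 0,"claw": -0.54},{"tx": 0,"ty": 0,"tz": 0,"ax": 0,"ay": 0,"az": 0,"claw": -0.54},{"tx": 0,"ty": 0,"tz": -4,"ax": 0,"ay": 0,"az": 0,"claw": -0.54},{"tx": 0,"ty": 0,"tz": -4,"ax": 0,"ay": 0,"az": 0,"claw": -0.54},{"tx": 0,"ty": 0,"tz": -2,"ax": 0,"ay": 0,"az": 0,"claw": -0.54},{"tx": 0,"ty": 0,"tz": -2,"ax": 0,"ay": 0,"az": 0,"claw": -0.54},{"tx": 0,"ty": 0,"tz": 0,"ax": 0,"ay": 0,"az": 0,"claw": -0.54}]}}

```text
time_s: 6.0
tcp_pos: [0.5601, 0.3004, 0.067]
eef_rot: [180.0, -0.0, -76.9]
contact_force: [-0.4, -0.1, 0.2]
gripper_width: 0.0202
```

Request:
{"api": "step_arm", "payload": {"increments": [{"tx": 0,"ty": 0,"tz": -5,"ax": 0,"ay": 0,"az": 0,"claw": -0.54},{"tx": 0,"ty": 0,"tz": -5,"ax": 0,"ay": 0,"az": 0,"claw": -0.54},{"tx": 0,"ty": 0,"tz": -5,"ax": 0,"ay": 0,"az": 0,"claw": -0.54},{"tx": 0,"ty": 0,"tz": 0,"ax": 0,"ay": 0,"az": 0,"claw": -0.54}]}}

```text
time_s: 6.4
tcp_pos: [0.5597, 0.3002, 0.0515]
eef_rot: [179.9, -0.0, -76.9]
contact_force: [0.2, -0.1, -0.5]
gripper_width: 0.0203
```

Request:
{"api": "step_arm", "payload": {"increments": [{"tx": 0,"ty": 0,"tz": 0,"ax": 0,"ay": 0,"az": 0,"claw": -0.7},{"tx": 0,"ty": 0,"tz": 0,"ax": 0,"ay": 0,"az": 0,"claw": -1},{"tx": 0,"ty": 0,"tz": 0,"ax": 0,"ay": 0,"az": 0,"claw": -1},{"tx": 0,"ty": 0,"tz": 0,"ax": 0,"ay": 0,"az": 0,"claw": -1},{"tx": 0,"ty": 0,"tz": 0,"ax": 0,"ay": 0,"az": 0,"claw": -1}]}}

```text
time_s: 6.9
tcp_pos: [0.5604, 0.3007, 0.0526]
eef_rot: [-180.0, 0.0, -76.9]
contact_force: [0.2, 0.2, -1.4]
gripper_width: 0.0117
```

Request:
{"api": "step_arm", "payload": {"increments": [{"tx": 0,"ty": 0,"tz": 10,"ax": 0,"ay": 0,"az": 0,"claw": -1},{"tx": 0,"ty": 0,"tz": 20,"ax": 0,"ay": 0,"az": 0,"claw": -1},{"tx": 0,"ty": 0,"tz": 40,"ax": 0,"ay": 0,"az": 0,"claw": -1},{"tx": 0,"ty": 0,"tz": 40,"ax": 0,"ay": 0,"az": 0,"claw": -1}]}}

```text
time_s: 7.3
tcp_pos: [0.5594, 0.2999, 0.1638]
eef_rot: [179.9, -0.1, -76.8]
contact_force: [0.6, 1.1, -1.2]
gripper_width: 0.0118
```

Request:
{"api": "step_arm", "payload": {"increments": [{"tx": -3.5,"ty": -34,"tz": 0,"ax": 0,"ay": 0,"az": 7.52,"claw": -1},{"tx": -3.5,"ty": -34,"tz": 0,"ax": 0,"ay": 0,"az": 7.52,"claw": -1},{"tx": -3.5,"ty": -34,"tz": 0,"ax": 0,"ay": 0,"az": 7.52,"claw": -1},{"tx": -3.5,"ty": -34,"tz": 0,"ax": 0,"ay": 0,"az": 7.52,"claw": -1},{"tx": -3.5,"ty": -34,"tz": 0,"ax": 0,"ay": 0,"az": 7.52,"claw": -1},{"tx": -3.5,"ty": -34,"tz": 0,"ax": 0,"ay": 0,"az": 7.52,"claw": -1},{"tx": -3.5,"ty": -34,"tz": 0,"ax": 0,"ay": 0,"az": 7.52,"claw": -1},{"tx": -3.5,"ty": -34,"tz": 0,"ax": 0,"ay": 0,"az": 7.52,"claw": -1},{"tx": -3.5,"ty": -34,"tz": 0,"ax": 0,"ay": 0,"az": 7.52,"claw": -1},{"tx": -3.5,"ty": -34,"tz": 0,"ax": 0,"ay": 0,"az": 7.52,"claw": -1},{"tx": -3.5,"ty": -34,"tz": 0,"ax": 0,"ay": 0,"az": 7.52,"claw": -1},{"tx": 0,"ty": 0,"tz": 0,"ax": 0,"ay": 0,"az": 0,"claw": -1}]}}

```text
time_s: 8.5
tcp_pos: [0.5204, -0.0763, 0.1632]
eef_rot: [180.0, 0.1, 6.0]
contact_force: [0.2, -0.1, -1.0]
gripper_width: 0.0116
```

```bash
python3 - <<'E'
from h import *
st()
c=cap('scene'); t=cap('top')
for n in('top','scene'):
    W=cloud(ld(n)); P=W[sel(W,.44,.62,-.14,.02,.10,.19)]
    z=P[:,2]; print(n,len(P)); print(np.histogram(z,bins=np.arange(.10,.2,.01))[0])
    for a,b in((.11,.13),(.13,.15),(.15,.17)):
        Q=P[(P[:,2]>a)&(P[:,2]<b)]
        if len(Q)>5: print(a,rect(Q))
o=cv2.resize(c['image'][215:325,270:400],(650,550),interpolation=cv2.INTER_CUBIC)
cv2.imwrite('pics/g4.png',o)
E
```

```text
8.5 [ 0.5204 -0.0763  0.1632] [1.8e+02 1.0e-01 6.0e+00] [ 0.2 -0.1 -1. ] 0.0116 [ 13.   9. -23.   0. -58.  83.]
top 12
[0 0 0 1 1 2 1 1 6]
scene 319
[ 0  3 42 56 54 36 24 43 61]
0.11 (array([513.6, -69.4,  85. ,  12.9,   9. ]), 45)
0.13 (array([513.1, -68.5,  86. ,  14.2,   8.8]), 110)
0.15 (array([499.5, -69.6,  57.6,  10.7,  11.4]), 60)
```

View pics/g4.png

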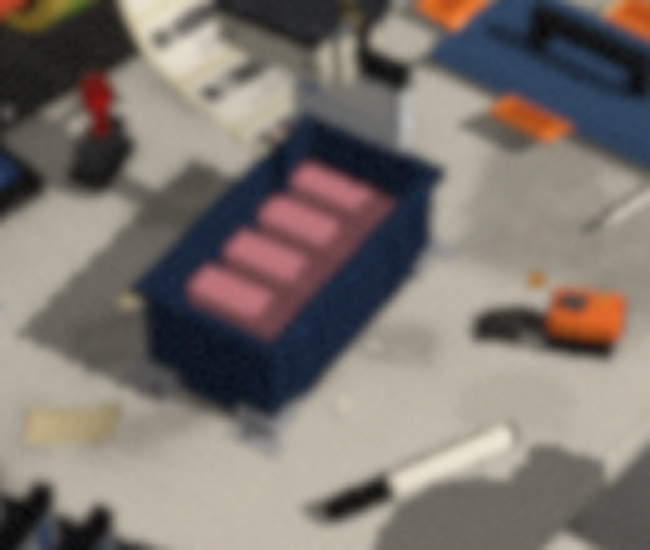

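```bash
cat >> h.py <<'E'
def face(n,box):
    W=cloud(ld(n)); P=W[sel(W,*box)]
    for _ in range(6):
        A=np.c_[P[:,0],P[:,2],np.ones(len(P))]; k=np.linalg.lstsq(A,P[:,1],rcond=None)[0]; e=abs(A@k-P[:,1]); P=P[e<max(.004,np.percentile(e,90))]
    print(n,len(P),'yaw',round(np.degrees(np.arctan(k[0])),2),'tilt',round(np.degrees(np.arctan(k[1])),2),'x range',np.percentile(P[:,0],[1,3,97,99]).round(4),'z',np.percentile(P[:,2],[1,99]).round(3),'y at xm',round(k@[P[:,0].mean(),P[:,2].mean(),1],4), P.mean(0).round(4))
E
python3 - <<'E'
from h import *
face('scene',(.45,.60,-.10,-.05,.115,.150))
W=cloud(ld('scene'))
# case: outer +y wall and inner -y wall / far rim edges
face('scene',(.47,.56,.06,.11,.02,.07))
m=sel(W,.40,.64,-.16,.12,.076,.092); P=W[m]; R=np.array([[np.cos(.102),np.sin(.102)],[-np.sin(.102),np.cos(.102)]])
q=(P[:,:2]-[.516,-.014])@R.T*1000
print(np.histogram(q[:,0],np.arange(-66,67,4))); print(np.histogram(q[:,1],np.arange(-120,121,8)))
W=cloud(ld('top')); P=W[sel(W,.40,.64,-.16,.12,.076,.092)]; q=(P[:,:2]-[.516,-.014])@R.T*1000
print(np.histogram(q[:,0],np.arange(-66,67,4))[0])
E
```

```text
scene 130 yaw 6.22 tilt 4.24 x range [0.4711 0.4736 0.5539 0.5556] z [0.12  0.149] y at xm -0.0684 [ 0.5121 -0.0684  0.1356]
scene 166 yaw 6.25 tilt 0.22 x range [0.4718 0.4734 0.5489 0.5497] z [0.02  0.065] y at xm 0.0862 [0.5096 0.0862 0.0417]
(array([ 0, 32, 48, 53, 30,  9,  8,  5,  8,  8,  4,  9,  5,  7,  4,  8,  4,
        4, 10,  6,  6,  4,  8,  2,  5, 10, 31, 55, 40, 10,  0,  0,  0]), array([-66, -62, -58, -54, -50, -46, -42, -38, -34, -30, -26, -22, -18,
       -14, -10,  -6,  -2,   2,   6,  10,  14,  18,  22,  26,  30,  34,
        38,  42,  46,  50,  54,  58,  62,  66]))
(array([ 0,  0,  3, 23, 45, 10,  9,  7, 15, 11, 12, 10, 14, 10, 10, 12, 15,
        9, 14, 13, 12, 13,  9, 16, 11, 12, 14, 56, 48,  0]), array([-120, -112, -104,  -96,  -88,  -80,  -72,  -64,  -56,  -48,  -40,
        -32,  -24,  -16,   -8,    0,    8,   16,   24,   32,   40,   48,
         56,   64,   72,   80,   88,   96,  104,  112,  120]))
[ 0  0  7 65 61 33  8  6  4  3  0  0  0  0  0  0  0  0  0  0  0  0  0  0
  0  0  0  0  0  0  0  0  0]
```

```bash
python3 - <<'E'
from h import *
face('scene',(.42,.60,.05,.13,.03,.066))
face('scene',(.45,.60,-.10,-.05,.12,.170))
W=cloud(ld('scene')); R=np.array([[np.cos(.105),np.sin(.105)],[-np.sin(.105),np.cos(.105)]])
q=(W[...,:2]-[.516,-.014])@R.T*1000
for lo,hi,zl,zh in((86,110,.03,.066),(-72,-45,.118,.150),(-40,60,.076,.09),):
    m=(q[...,1]>lo)&(q[...,1]<hi)&(W[...,2]>zl)&(W[...,2]<zh)&(abs(q[...,0])<70)
    x=q[m][:,0]; print(lo,np.histogram(x,np.arange(-66,67,3))[0], np.percentile(x,[1,2,98,99]).round(1))
E
```

```text
scene 158 yaw 6.4 tilt 0.65 x range [0.4523 0.454  0.5489 0.5498] z [0.03  0.064] y at xm 0.0851 [0.5003 0.0851 0.0466]
scene 174 yaw 6.67 tilt 0.28 x range [0.4708 0.4714 0.5525 0.5551] z [0.122 0.168] y at xm -0.0691 [ 0.5071 -0.0691  0.1425]
86 [ 0  0  0  3 13 12  5  8  7  4  3  6  6  3  8  7  3  7  4  8  5  6  7  2
  9  7  5  4  6  6  3  4 10  6  3  2  7  1  1  0  0  0  0  0] [-54.6 -53.5  43.9  44. ]
-72 [ 0  0  0  0  1 10  8  4  6  6  5  5  6  4  5  6  7  2  7  5  5  4  8  3
  6  3  3  8  4  3  7  4  6  3  0  0  0  0  0  0  0  0  0  0] [-50.8 -50.3  32.7  33.9]
-40 [ 0  2 24 13 21 14  4  0  0  0  0  0  0  0  0  0  0  0  0  0  0  0  0  0
  0  0  0  0  0  0  0  0  0  0  3 13 26 17 11  1  0  0  0  0] [-60.3 -59.9  50.3  50.5]
```

Request:
{"api": "step_arm", "payload": {"increments": [{"tx": 3.2,"ty": 3.8,"tz": -10,"ax": 0,"ay": 0,"az": 0.2,"claw": -1},{"tx": 0,"ty": 0,"tz": -20,"ax": 0,"ay": 0,"az": 0,"claw": -1},{"tx": 0,"ty": 0,"tz": -20,"ax": 0,"ay": 0,"az": 0,"claw": -1},{"tx": 0,"ty": 0,"tz": -15,"ax": 0,"ay": 0,"az": 0,"claw": -1},{"tx": 0,"ty": 0,"tz": -8,"ax": 0,"ay": 0,"az": 0,"claw": -1},{"tx": 0,"ty": 0,"tz": 0,"ax": 0,"ay": 0,"az": 0,"claw": -1}]}}

```text
time_s: 9.2
tcp_pos: [0.5243, -0.0689, 0.0882]
eef_rot: [180.0, 0.2, 6.1]
contact_force: [-0.7, -0.1, -2.0]
gripper_width: 0.0118
```

Request:
{"api": "step_arm", "payload": {"increments": [{"tx": 0,"ty": 0,"tz": -3,"ax": 0,"ay": 0,"az": 0,"claw": -1},{"tx": 0,"ty": 0,"tz": -3,"ax": 0,"ay": 0,"az": 0,"claw": -1},{"tx": 0,"ty": 0,"tz": -3,"ax": 0,"ay": 0,"az": 0,"claw": -1},{"tx": 0,"ty": 0,"tz": 0,"ax": 0,"ay": 0,"az": 0,"claw": -1}]}}

```text
time_s: 9.6
tcp_pos: [0.5256, -0.07, 0.0809]
eef_rot: [180.0, -0.1, 6.1]
contact_force: [1.6, -3.6, -1.6]
gripper_width: 0.0117
```

Request:
{"api": "step_arm", "payload": {"increments": [{"tx": 0,"ty": -1,"tz": -3,"ax": 0,"ay": 0,"az": 0,"claw": -1},{"tx": 0,"ty": 0,"tz": -4,"ax": 0,"ay": 0,"az": 0,"claw": -1},{"tx": 0,"ty": 0,"tz": -4,"ax": 0,"ay": 0,"az": 0,"claw": -1},{"tx": 0,"ty": 0,"tz": 0,"ax": 0,"ay": 0,"az": 0,"claw": -1}]}}

```text
time_s: 10.0
tcp_pos: [0.5243, -0.0706, 0.0686]
eef_rot: [-180.0, 0.1, 6.1]
contact_force: [0.3, -0.7, -0.3]
gripper_width: 0.0116
```

Request:
{"api": "step_arm", "payload": {"increments": [{"tx": 0,"ty": 0,"tz": -5,"ax": 0,"ay": 0,"az": 0,"claw": -1},{"tx": 0,"ty": 0,"tz": -5,"ax": 0,"ay": 0,"az": 0,"claw": -1},{"tx": 0,"ty": 0,"tz": -5,"ax": 0,"ay": 0,"az": 0,"claw": -1},{"tx": 0,"ty": 0,"tz": -4,"ax": 0,"ay": 0,"az": 0,"claw": -1},{"tx": 0,"ty": 0,"tz": -2,"ax": 0,"ay": 0,"az": 0,"claw": -1},{"tx": 0,"ty": 0,"tz": -1,"ax": 0,"ay": 0,"az": 0,"claw": -1},{"tx": 0,"ty": 0,"tz": 0,"ax": 0,"ay": 0,"az": 0,"claw": -1}]}}

```text
time_s: 10.7
tcp_pos: [0.5249, -0.0706, 0.0474]
eef_rot: [180.0, 0.0, 6.1]
contact_force: [0.3, 0.7, -1.6]
gripper_width: 0.0118
```

Request:
{"api": "step_arm", "payload": {"increments": [{"tx": 0,"ty": 0,"tz": -1,"ax": 0,"ay": 0,"az": 0,"claw": -1},{"tx": 0,"ty": 0,"tz": -1,"ax": 0,"ay": 0,"az": 0,"claw": -1},{"tx": 0,"ty": 0,"tz": 0,"ax": 0,"ay": 0,"az": 0,"claw": -1}]}}

```text
time_s: 11.0
tcp_pos: [0.5253, -0.0706, 0.0465]
eef_rot: [180.0, -0.0, 6.1]
contact_force: [-2.7, 1.1, 6.8]
gripper_width: 0.012
```

Request:
{"api": "step_arm", "payload": {"increments": [{"tx": 0,"ty": 0,"tz": 1,"ax": 0,"ay": 0,"az": 0,"claw": -0.62},{"tx": 0,"ty": 0,"tz": 0,"ax": 0,"ay": 0,"az": 0,"claw": -0.62},{"tx": 0,"ty": 0,"tz": 0,"ax": 0,"ay": 0,"az": 0,"claw": -0.62},{"tx": 0,"ty": 0,"tz": 15,"ax": 0,"ay": 0,"az": 0,"claw": -0.62},{"tx": 0,"ty": 0,"tz": 35,"ax": 0,"ay": 0,"az": 0,"claw": -0.62},{"tx": 0,"ty": 0,"tz": 42,"ax": 0,"ay": 0,"az": 0,"claw": -0.62}]}}

```text
time_s: 11.6
tcp_pos: [0.5237, -0.0708, 0.1382]
eef_rot: [180.0, 0.2, 6.1]
contact_force: [1.5, 0.4, 0.5]
gripper_width: 0.0165
```

Request:
{"api": "step_arm", "payload": {"increments": [{"tx": -0.3,"ty": 33,"tz": 0,"ax": 0,"ay": 0,"az": -7.55,"claw": -0.54},{"tx": -0.3,"ty": 33,"tz": 0,"ax": 0,"ay": 0,"az": -7.55,"claw": -0.54},{"tx": -0.3,"ty": 33,"tz": 0,"ax": 0,"ay": 0,"az": -7.55,"claw": -0.54},{"tx": -0.3,"ty": 33,"tz": 0,"ax": 0,"ay": 0,"az": -7.55,"claw": -0.54},{"tx": -0.3,"ty": 33,"tz": 0,"ax": 0,"ay": 0,"az": -7.55,"claw": -0.54},{"tx": -0.3,"ty": 33,"tz": 0,"ax": 0,"ay": 0,"az": -7.55,"claw": -0.54},{"tx": -0.3,"ty": 33,"tz": 0,"ax": 0,"ay": 0,"az": -7.55,"claw": -0.54},{"tx": -0.3,"ty": 33,"tz": 0,"ax": 0,"ay": 0,"az": -7.55,"claw": -0.54},{"tx": -0.3,"ty": 33,"tz": 0,"ax": 0,"ay": 0,"az": -7.55,"claw": -0.54},{"tx": -0.3,"ty": 33,"tz": 0,"ax": 0,"ay": 0,"az": -7.55,"claw": -0.54},{"tx": -0.3,"ty": 32,"tz": 0,"ax": 0,"ay": 0,"az": -7.5,"claw": -0.54},{"tx": 0,"ty": 0,"tz": 0,"ax": 0,"ay": 0,"az": 0,"claw": -0.54}]}}

```text
time_s: 12.8
tcp_pos: [0.5218, 0.2948, 0.1381]
eef_rot: [-180.0, 0.0, -77.1]
contact_force: [-0.3, -0.8, 0.4]
gripper_width: 0.0203
```

```bash
python3 - <<'E'
from h import *
st(); c=cap('scene'); cap('top')
W=cloud(c); m=sel(W,.46,.60,-.11,-.03,.05,.10); print(rect(W[m&(W[...,2]<.078)])); 
W=cloud(ld('top')); P=W[sel(W,.46,.60,-.10,-.045,.055,.079)]; print(rect(P),np.median(P[:,2]))
R=np.array([[np.cos(.105),np.sin(.105)],[-np.sin(.105),np.cos(.105)]])
q=(P[:,:2]-[.516,-.014])@R.T*1000;print(np.percentile(q[:,0],[2,98]),np.percentile(q[:,1],[2,50,98]))
E
```

```text
12.8 [0.5218 0.2948 0.1381] [-180.     0.   -77.1] [-0.3 -0.8  0.4] 0.0203 [ 48.  17. -16.   0. -57. -35.]
(array([ 5.200e+02, -7.000e+01,  1.197e+02,  7.970e+01,  1.000e-01]), 385)
(array([521.7, -73.5,  49.8, 111.1,  88.7]), 110) 0.07378871754744967
[-53.83485789  52.54079611] [-84.01644943 -59.68647092 -38.98743172]
```

Request:
{"api": "step_arm", "payload": {"increments": [{"tx": 0,"ty": -3,"tz": -30,"ax": 0,"ay": 0,"az": 0.2,"claw": -0.54},{"tx": 0,"ty": 0,"tz": -25,"ax": 0,"ay": 0,"az": 0,"claw": -0.54},{"tx": 0,"ty": 0,"tz": -6,"ax": 0,"ay": 0,"az": 0,"claw": -0.54},{"tx": 0,"ty": 0,"tz": -4,"ax": 0,"ay": 0,"az": 0,"claw": -0.54},{"tx": 0,"ty": 0,"tz": -4,"ax": 0,"ay": 0,"az": 0,"claw": -0.54},{"tx": 0,"ty": 0,"tz": 0,"ax": 0,"ay": 0,"az": 0,"claw": -0.54}]}}

```text
time_s: 13.5
tcp_pos: [0.522, 0.2884, 0.0701]
eef_rot: [-180.0, 0.0, -76.7]
contact_force: [-0.6, -0.2, 0.1]
gripper_width: 0.0204
```

Request:
{"api": "step_arm", "payload": {"increments": [{"tx": -0.5,"ty": 2.5,"tz": -6,"ax": 0,"ay": 0,"az": 0,"claw": -0.54},{"tx": 0,"ty": 0,"tz": -6,"ax": 0,"ay": 0,"az": 0,"claw": -0.54},{"tx": 0,"ty": 0,"tz": -6,"ax": 0,"ay": 0,"az": 0,"claw": -0.54},{"tx": 0,"ty": 0,"tz": 0,"ax": 0,"ay": 0,"az": 0,"claw": -0.54},{"tx": 0,"ty": 0,"tz": 0,"ax": 0,"ay": 0,"az": 0,"claw": -0.54}]}}

```text
time_s: 14.0
tcp_pos: [0.5211, 0.2908, 0.0513]
eef_rot: [180.0, -0.0, -76.7]
contact_force: [-0.4, -0.2, -0.1]
gripper_width: 0.0202
```

Request:
{"api": "step_arm", "payload": {"increments": [{"tx": 0,"ty": 0,"tz": 0,"ax": 0,"ay": 0,"az": 0,"claw": -0.7},{"tx": 0,"ty": 0,"tz": 0,"ax": 0,"ay": 0,"az": 0,"claw": -1},{"tx": 0,"ty": 0,"tz": 0,"ax": 0,"ay": 0,"az": 0,"claw": -1},{"tx": 0,"ty": 0,"tz": 0,"ax": 0,"ay": 0,"az": 0,"claw": -1},{"tx": 0,"ty": 0,"tz": 0,"ax": 0,"ay": 0,"az": 0,"claw": -1}]}}

```text
time_s: 14.5
tcp_pos: [0.5215, 0.2911, 0.0518]
eef_rot: [-180.0, 0.0, -76.7]
contact_force: [2.4, 1.0, -1.5]
gripper_width: 0.0118
```

Request:
{"api": "step_arm", "payload": {"increments": [{"tx": 0,"ty": 0,"tz": 10,"ax": 0,"ay": 0,"az": 0,"claw": -1},{"tx": 0,"ty": 0,"tz": 20,"ax": 0,"ay": 0,"az": 0,"claw": -1},{"tx": 0,"ty": 0,"tz": 40,"ax": 0,"ay": 0,"az": 0,"claw": -1},{"tx": 0,"ty": 0,"tz": 40,"ax": 0,"ay": 0,"az": 0,"claw": -1}]}}

```text
time_s: 14.9
tcp_pos: [0.5201, 0.2901, 0.1622]
eef_rot: [179.8, -0.1, -76.7]
contact_force: [1.2, 1.2, -0.8]
gripper_width: 0.0119
```

Request:
{"api": "step_arm", "payload": {"increments": [{"tx": -0.5,"ty": -25.6,"tz": 0,"ax": 0,"ay": 0,"az": 7.53,"claw": -1},{"tx": -0.5,"ty": -25.6,"tz": 0,"ax": 0,"ay": 0,"az": 7.53,"claw": -1},{"tx": -0.5,"ty": -25.6,"tz": 0,"ax": 0,"ay": 0,"az": 7.53,"claw": -1},{"tx": -0.5,"ty": -25.6,"tz": 0,"ax": 0,"ay": 0,"az": 7.53,"claw": -1},{"tx": -0.5,"ty": -25.6,"tz": 0,"ax": 0,"ay": 0,"az": 7.53,"claw": -1},{"tx": -0.5,"ty": -25.6,"tz": 0,"ax": 0,"ay": 0,"az": 7.53,"claw": -1},{"tx": -0.5,"ty": -25.6,"tz": 0,"ax": 0,"ay": 0,"az": 7.53,"claw": -1},{"tx": -0.5,"ty": -25.6,"tz": 0,"ax": 0,"ay": 0,"az": 7.53,"claw": -1},{"tx": -0.5,"ty": -25.6,"tz": 0,"ax": 0,"ay": 0,"az": 7.53,"claw": -1},{"tx": -0.5,"ty": -25.6,"tz": 0,"ax": 0,"ay": 0,"az": 7.53,"claw": -1},{"tx": -0.1,"ty": -25.6,"tz": 0,"ax": 0,"ay": 0,"az": 7.53,"claw": -1},{"tx": 0,"ty": 0,"tz": 0,"ax": 0,"ay": 0,"az": 0,"claw": -1}]}}

```text
time_s: 16.1
tcp_pos: [0.5148, 0.007, 0.1615]
eef_rot: [180.0, 0.1, 6.3]
contact_force: [0.6, 0.8, -1.4]
gripper_width: 0.0117
```

Request:
{"api": "step_arm", "payload": {"increments": [{"tx": 0,"ty": 0,"tz": -20,"ax": 0,"ay": 0,"az": 0,"claw": -1},{"tx": 0,"ty": 0,"tz": -20,"ax": 0,"ay": 0,"az": 0,"claw": -1},{"tx": 0,"ty": 0,"tz": 0,"ax": 0,"ay": 0,"az": 0,"claw": -1},{"tx": 0,"ty": 0,"tz": 0,"ax": 0,"ay": 0,"az": 0,"claw": -1}]}}

```text
time_s: 16.5
tcp_pos: [0.5158, 0.0094, 0.1218]
eef_rot: [180.0, 0.1, 6.1]
contact_force: [1.6, -0.5, -0.1]
gripper_width: 0.012
```

```bash
cat >> h.py <<'E'
def chk(ys,zlo):
    st(); cap('scene'); W=cloud(ld('scene')); R=np.array([[np.cos(.105),np.sin(.105)],[-np.sin(.105),np.cos(.105)]])
    q=(W[...,:2]-[.516,-.014])@R.T*1000; z=W[...,2]
    def f(lo,hi,zl,zh):
        m=(q[...,1]>lo)&(q[...,1]<hi)&(z>zl)&(z<zh)&(abs(q[...,0])<70); Q=q[m]; k=np.polyfit(Q[:,0],Q[:,1],1)
        for _ in range(4):
            e=abs(Q[:,1]-np.polyval(k,Q[:,0])); Q=Q[e<4]; k=np.polyfit(Q[:,0],Q[:,1],1)
        return np.array([np.percentile(Q[:,0],[1.5,98.5]).mean(),np.polyval(k,-5),np.degrees(k[0])]),np.ptp(np.percentile(Q[:,0],[1.5,98.5])),len(Q)
    a=f(86,110,.03,.066); b=f(ys-10,ys+22,zlo,zlo+.03); print(a,b)
    print('move case x,y, yaw:',(a[0]-b[0]-[0,96-ys-6,0]).round(1))
E
python3 - <<'E'
from h import *
chk(20,.09)
E
```

```text
16.5 [0.5158 0.0094 0.1218] [1.8e+02 1.0e-01 6.1e+00] [ 1.6 -0.5 -0.1] 0.012 [ 23.  11. -27.   0. -52.  73.]
(array([ -5.16179528, 100.6132377 ,   0.52437966]), np.float64(95.45621029817794), 143) (array([-8.37317934, 32.47751539,  0.76216184]), np.float64(75.84581374946076), 94)
move case x,y, yaw: [ 3.2 -1.9 -0.2]
```

Request:
{"api": "step_arm", "payload": {"increments": [{"tx": 1,"ty": -1,"tz": -15,"ax": 0,"ay": 0,"az": 0,"claw": -1},{"tx": 0,"ty": 0,"tz": -15,"ax": 0,"ay": 0,"az": 0,"claw": -1},{"tx": 0,"ty": 0,"tz": -5,"ax": 0,"ay": 0,"az": 0,"claw": -1},{"tx": 0,"ty": 0,"tz": -3,"ax": 0,"ay": 0,"az": 0,"claw": -1},{"tx": 0,"ty": 0,"tz": -3,"ax": 0,"ay": 0,"az": 0,"claw": -1},{"tx": 0,"ty": 0,"tz": 0,"ax": 0,"ay": 0,"az": 0,"claw": -1}]}}

```text
time_s: 17.15
tcp_pos: [0.5173, 0.0084, 0.0809]
eef_rot: [-180.0, -0.0, 6.1]
contact_force: [0.1, -0.1, -0.7]
gripper_width: 0.0117
```

Request:
{"api": "step_arm", "payload": {"increments": [{"tx": 0,"ty": 0,"tz": -4,"ax": 0,"ay": 0,"az": 0,"claw": -1},{"tx": 0,"ty": 0,"tz": -4,"ax": 0,"ay": 0,"az": 0,"claw": -1},{"tx": 0,"ty": 0,"tz": -4,"ax": 0,"ay": 0,"az": 0,"claw": -1},{"tx": 0,"ty": 0,"tz": 0,"ax": 0,"ay": 0,"az": 0,"claw": -1}]}}

```text
time_s: 17.55
tcp_pos: [0.5166, 0.0081, 0.0679]
eef_rot: [180.0, 0.1, 6.1]
contact_force: [0.5, 0.5, -2.2]
gripper_width: 0.0118
```

Request:
{"api": "step_arm", "payload": {"increments": [{"tx": 0,"ty": 0,"tz": -5,"ax": 0,"ay": 0,"az": 0,"claw": -1},{"tx": 0,"ty": 0,"tz": -5,"ax": 0,"ay": 0,"az": 0,"claw": -1},{"tx": 0,"ty": 0,"tz": -5,"ax": 0,"ay": 0,"az": 0,"claw": -1},{"tx": 0,"ty": 0,"tz": -4,"ax": 0,"ay": 0,"az": 0,"claw": -1},{"tx": 0,"ty": 0,"tz": -3,"ax": 0,"ay": 0,"az": 0,"claw": -1},{"tx": 0,"ty": 0,"tz": -1,"ax": 0,"ay": 0,"az": 0,"claw": -1},{"tx": 0,"ty": 0,"tz": -1,"ax": 0,"ay": 0,"az": 0,"claw": -1},{"tx": 0,"ty": 0,"tz": 0,"ax": 0,"ay": 0,"az": 0,"claw": -1}]}}

```text
time_s: 18.35
tcp_pos: [0.5169, 0.0082, 0.0456]
eef_rot: [180.0, 0.0, 6.1]
contact_force: [-5.3, 1.1, 12.2]
gripper_width: 0.0118
```

Request:
{"api": "step_arm", "payload": {"increments": [{"tx": 0,"ty": 0,"tz": 1.5,"ax": 0,"ay": 0,"az": 0,"claw": -0.62},{"tx": 0,"ty": 0,"tz": 0,"ax": 0,"ay": 0,"az": 0,"claw": -0.62},{"tx": 0,"ty": 0,"tz": 0,"ax": 0,"ay": 0,"az": 0,"claw": -0.62},{"tx": 0,"ty": 0,"tz": 15,"ax": 0,"ay": 0,"az": 0,"claw": -0.62},{"tx": 0,"ty": 0,"tz": 35,"ax": 0,"ay": 0,"az": 0,"claw": -0.62},{"tx": 0,"ty": 0,"tz": 30,"ax": 0,"ay": 0,"az": 0,"claw": -0.62}]}}

```text
time_s: 18.95
tcp_pos: [0.5169, 0.0081, 0.1268]
eef_rot: [180.0, 0.1, 6.1]
contact_force: [0.8, 0.4, 0.8]
gripper_width: 0.0167
```

Request:
{"api": "step_arm", "payload": {"increments": [{"tx": -3.1,"ty": 24.9,"tz": 0,"ax": 0,"ay": 0,"az": -7.54,"claw": -0.54},{"tx": -3.1,"ty": 24.9,"tz": 0,"ax": 0,"ay": 0,"az": -7.54,"claw": -0.54},{"tx": -3.1,"ty": 24.9,"tz": 0,"ax": 0,"ay": 0,"az": -7.54,"claw": -0.54},{"tx": -3.1,"ty": 24.9,"tz": 0,"ax": 0,"ay": 0,"az": -7.54,"claw": -0.54},{"tx": -3.1,"ty": 24.9,"tz": 0,"ax": 0,"ay": 0,"az": -7.54,"claw": -0.54},{"tx": -3.1,"ty": 24.9,"tz": 0,"ax": 0,"ay": 0,"az": -7.54,"claw": -0.54},{"tx": -3.1,"ty": 24.9,"tz": 0,"ax": 0,"ay": 0,"az": -7.54,"claw": -0.54},{"tx": -3.1,"ty": 24.9,"tz": 0,"ax": 0,"ay": 0,"az": -7.54,"claw": -0.54},{"tx": -3.1,"ty": 24.9,"tz": 0,"ax": 0,"ay": 0,"az": -7.54,"claw": -0.54},{"tx": -3.1,"ty": 24.9,"tz": 0,"ax": 0,"ay": 0,"az": -7.54,"claw": -0.54},{"tx": -3.1,"ty": 24.9,"tz": 0,"ax": 0,"ay": 0,"az": -7.54,"claw": -0.54},{"tx": 0,"ty": 0,"tz": 0,"ax": 0,"ay": 0,"az": 0,"claw": -0.54}]}}

```text
time_s: 20.15
tcp_pos: [0.483, 0.2847, 0.1257]
eef_rot: [-180.0, 0.0, -77.0]
contact_force: [0.4, -0.2, 0.3]
gripper_width: 0.0202
```

Request:
{"api": "step_arm", "payload": {"increments": [{"tx": 0,"ty": 0,"tz": -25,"ax": 0,"ay": 0,"az": 0,"claw": -0.54},{"tx": 0,"ty": 0,"tz": -15,"ax": 0,"ay": 0,"az": 0,"claw": -0.54},{"tx": 0,"ty": 0,"tz": 0,"ax": 0,"ay": 0,"az": 0,"claw": -0.54},{"tx": 0,"ty": 0,"tz": 0,"ax": 0,"ay": 0,"az": 0,"claw": -0.54}]}}

```text
time_s: 20.55
tcp_pos: [0.4831, 0.2818, 0.0862]
eef_rot: [180.0, -0.0, -76.8]
contact_force: [-0.2, 0.4, -0.2]
gripper_width: 0.0201
```

Drive 3 aligned; descend and grip.

Request:
{"api": "step_arm", "payload": {"increments": [{"tx": -0.5,"ty": 0.5,"tz": -10,"ax": 0,"ay": 0,"az": 0,"claw": -0.54},{"tx": 0,"ty": 0,"tz": -4,"ax": 0,"ay": 0,"az": 0,"claw": -0.54},{"tx": 0,"ty": 0,"tz": -4,"ax": 0,"ay": 0,"az": 0,"claw": -0.54},{"tx": 0,"ty": 0,"tz": 0,"ax": 0,"ay": 0,"az": 0,"claw": -0.54}]}}

```text
time_s: 20.95
tcp_pos: [0.4822, 0.2824, 0.0676]
eef_rot: [180.0, -0.0, -76.8]
contact_force: [0.9, -0.4, -0.6]
gripper_width: 0.0204
```

Request:
{"api": "step_arm", "payload": {"increments": [{"tx": 0,"ty": 0,"tz": -6,"ax": 0,"ay": 0,"az": 0,"claw": -0.54},{"tx": 0,"ty": 0,"tz": -6,"ax": 0,"ay": 0,"az": 0,"claw": -0.54},{"tx": 0,"ty": 0,"tz": -4,"ax": 0,"ay": 0,"az": 0,"claw": -0.54},{"tx": 0,"ty": 0,"tz": 0,"ax": 0,"ay": 0,"az": 0,"claw": -0.54},{"tx": 0,"ty": 0,"tz": 0,"ax": 0,"ay": 0,"az": 0,"claw": -0.7},{"tx": 0,"ty": 0,"tz": 0,"ax": 0,"ay": 0,"az": 0,"claw": -1},{"tx": 0,"ty": 0,"tz": 0,"ax": 0,"ay": 0,"az": 0,"claw": -1},{"tx": 0,"ty": 0,"tz": 0,"ax": 0,"ay": 0,"az": 0,"claw": -1},{"tx": 0,"ty": 0,"tz": 0,"ax": 0,"ay": 0,"az": 0,"claw": -1}]}}

```text
time_s: 21.85
tcp_pos: [0.4826, 0.2827, 0.0521]
eef_rot: [-180.0, 0.0, -76.8]
contact_force: [0.8, 0.3, -1.9]
gripper_width: 0.0117
```

Request:
{"api": "step_arm", "payload": {"increments": [{"tx": 0,"ty": 0,"tz": 10,"ax": 0,"ay": 0,"az": 0,"claw": -1},{"tx": 0,"ty": 0,"tz": 20,"ax": 0,"ay": 0,"az": 0,"claw": -1},{"tx": 0,"ty": 0,"tz": 40,"ax": 0,"ay": 0,"az": 0,"claw": -1},{"tx": 0,"ty": 0,"tz": 40,"ax": 0,"ay": 0,"az": 0,"claw": -1}]}}

```text
time_s: 22.25
tcp_pos: [0.4817, 0.2819, 0.1633]
eef_rot: [179.9, -0.1, -76.8]
contact_force: [0.7, 1.3, -2.0]
gripper_width: 0.0116
```

Request:
{"api": "step_arm", "payload": {"increments": [{"tx": 2.7,"ty": -21.3,"tz": 0,"ax": 0,"ay": 0,"az": 7.54,"claw": -1},{"tx": 2.7,"ty": -21.3,"tz": 0,"ax": 0,"ay": 0,"az": 7.54,"claw": -1},{"tx": 2.7,"ty": -21.3,"tz": 0,"ax": 0,"ay": 0,"az": 7.54,"claw": -1},{"tx": 2.7,"ty": -21.3,"tz": 0,"ax": 0,"ay": 0,"az": 7.54,"claw": -1},{"tx": 2.7,"ty": -21.3,"tz": 0,"ax": 0,"ay": 0,"az": 7.54,"claw": -1},{"tx": 2.7,"ty": -21.3,"tz": 0,"ax": 0,"ay": 0,"az": 7.54,"claw": -1},{"tx": 2.7,"ty": -21.3,"tz": 0,"ax": 0,"ay": 0,"az": 7.54,"claw": -1},{"tx": 2.7,"ty": -21.3,"tz": 0,"ax": 0,"ay": 0,"az": 7.54,"claw": -1},{"tx": 2.7,"ty": -21.3,"tz": 0,"ax": 0,"ay": 0,"az": 7.54,"claw": -1},{"tx": 2.7,"ty": -21.3,"tz": 0,"ax": 0,"ay": 0,"az": 7.54,"claw": -1},{"tx": 3,"ty": -21.3,"tz": 0,"ax": 0,"ay": 0,"az": 7.5,"claw": -1},{"tx": 0,"ty": 0,"tz": 0,"ax": 0,"ay": 0,"az": 0,"claw": -1}]}}

```text
time_s: 23.45
tcp_pos: [0.5119, 0.0464, 0.1625]
eef_rot: [180.0, 0.0, 6.2]
contact_force: [-0.4, 1.4, -1.7]
gripper_width: 0.0116
```

Request:
{"api": "step_arm", "payload": {"increments": [{"tx": 0,"ty": 0,"tz": -20,"ax": 0,"ay": 0,"az": 0,"claw": -1},{"tx": 0,"ty": 0,"tz": -15,"ax": 0,"ay": 0,"az": 0,"claw": -1},{"tx": 0,"ty": 0,"tz": 0,"ax": 0,"ay": 0,"az": 0,"claw": -1},{"tx": 0,"ty": 0,"tz": 0,"ax": 0,"ay": 0,"az": 0,"claw": -1}]}}

```text
time_s: 23.85
tcp_pos: [0.5124, 0.0486, 0.1276]
eef_rot: [180.0, 0.0, 6.0]
contact_force: [0.4, 0.2, -1.6]
gripper_width: 0.0116
```

Request:
{"api": "step_arm", "payload": {"increments": [{"tx": 0.3,"ty": -0.6,"tz": -20,"ax": 0,"ay": 0,"az": 0,"claw": -1},{"tx": 0,"ty": 0,"tz": -15,"ax": 0,"ay": 0,"az": 0,"claw": -1},{"tx": 0,"ty": 0,"tz": -5,"ax": 0,"ay": 0,"az": 0,"claw": -1},{"tx": 0,"ty": 0,"tz": -3,"ax": 0,"ay": 0,"az": 0,"claw": -1},{"tx": 0,"ty": 0,"tz": -3,"ax": 0,"ay": 0,"az": 0,"claw": -1},{"tx": 0,"ty": 0,"tz": 0,"ax": 0,"ay": 0,"az": 0,"claw": -1}]}}

```text
time_s: 24.45
tcp_pos: [0.5154, 0.0487, 0.087]
eef_rot: [180.0, -0.4, 6.2]
contact_force: [-14.2, -0.3, 38.2]
gripper_width: 0.0117
```

Request:
{"api": "step_arm", "payload": {"increments": [{"tx": 0,"ty": 0,"tz": -3,"ax": 0,"ay": 0,"az": 0,"claw": -1},{"tx": 0,"ty": 0,"tz": -3,"ax": 0,"ay": 0,"az": 0,"claw": -1},{"tx": 0,"ty": 0,"tz": -3,"ax": 0,"ay": 0,"az": 0,"claw": -1},{"tx": 0,"ty": 0,"tz": 0,"ax": 0,"ay": 0,"az": 0,"claw": -1}]}}

```text
time_s: 24.85
tcp_pos: [0.5188, 0.0492, 0.0796]
eef_rot: [-180.0, -0.7, 6.3]
contact_force: [-6.2, -2.6, 41.9]
gripper_width: 0.0119
```

Request:
{"api": "step_arm", "payload": {"increments": [{"tx": 0,"ty": 0,"tz": 5,"ax": 0,"ay": 0,"az": 0,"claw": -1},{"tx": 0,"ty": 0,"tz": 10,"ax": 0,"ay": 0,"az": 0,"claw": -1},{"tx": 0,"ty": 0,"tz": 15,"ax": 0,"ay": 0,"az": 0,"claw": -1},{"tx": 0,"ty": 0,"tz": 15,"ax": 0,"ay": 0,"az": 0,"claw": -1},{"tx": 0,"ty": 0,"tz": 0,"ax": 0,"ay": 0,"az": 0,"claw": -1},{"tx": 0,"ty": 0,"tz": 0,"ax": 0,"ay": 0,"az": 0,"claw": -1}]}}

```text
time_s: 25.45
tcp_pos: [0.5129, 0.0481, 0.1175]
eef_rot: [-180.0, -0.1, 6.0]
contact_force: [-1.1, 0.3, -1.8]
gripper_width: 0.0118
```

```bash
python3 - <<'E'
from h import *
chk(60,.095); cap('top')
c=ld('scene'); cv2.imwrite('pics/g5.png',cv2.resize(c['image'][205:325,260:400],(700,600),interpolation=cv2.INTER_CUBIC))
E
```

```text
25.45 [0.5129 0.0481 0.1175] [-1.8e+02 -1.0e-01  6.0e+00] [-1.1  0.3 -1.8] 0.0118 [ 27.  11. -27.  -0. -52.  69.]
(array([ -3.74151384, 100.71476149,   0.5264103 ]), np.float64(97.39880996992815), 162) (array([-26.24618306,  69.98041244,  -1.52639389]), np.float64(54.40665763631074), 75)
move case x,y, yaw: [22.5  0.7  2.1]
```

View pics/g5.png

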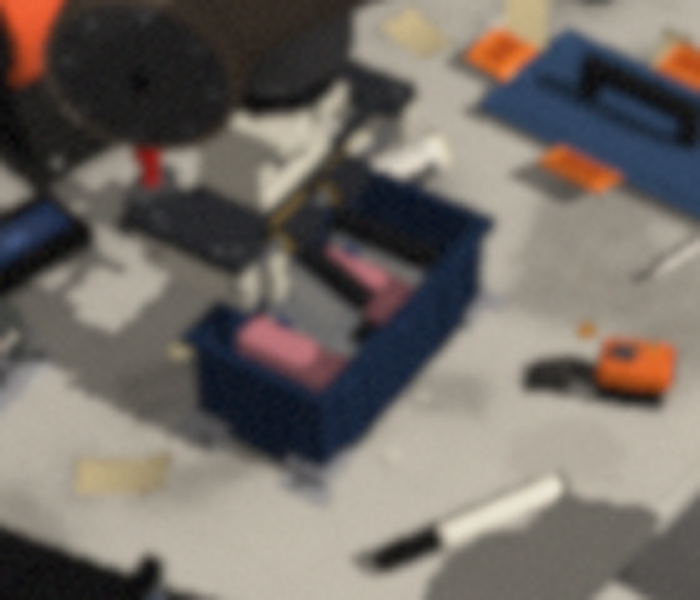

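```bash
python3 - <<'E'
from h import *
R=np.array([[np.cos(.105),np.sin(.105)],[-np.sin(.105),np.cos(.105)]])
for n in('scene','top'):
    W=cloud(ld(n)); q=(W[...,:2]-[.516,-.014])@R.T*1000; z=W[...,2]*1000
    m=(q[...,1]>56)&(q[...,1]<80)&(z>49)&(z<165)&(abs(q[...,0])<75)
    H,_,_=np.histogram2d(z[m],q[m][:,0],bins=[np.arange(45,170,8),np.arange(-75,76,8)]); print(n);print(H[::-1].astype(int))
    m&=(z<160); 
E
```

```text
scene
[[ 0  0  0  1  1  7 10  0  1  0  0  0  0  0  0  0  0  0]
 [ 0  2  7  7 10  8  3  3  2  0  0  0  0  0  0  0  0  0]
 [ 0  7  6  5  3  5  2  4  3  0  0  0  0  0  0  0  0  0]
 [ 0  3  4  3  4  3  4  6  3  0  0  0  0  0  0  0  0  0]
 [ 0  1  7  3  4  5  5  4  4  0  0  0  0  0  0  0  0  0]
 [ 0  0  2  7  5  5  6  1  3  0  0  0  0  0  0  0  0  0]
 [ 0  0  1  4  3  2  2  3  4  0  0  0  0  0  0  0  0  0]
 [ 0  0  0  2  4  5  6  3  5  1  1  0  0  0  0  0  0  0]
 [ 0  0  0  1  3  3  2  3  2  0  1  0  0  0  0  0  0  0]
 [ 0  0  2  0  4  2  1  2  0  0  0  0  0  0  0  0  0  0]
 [ 0  1 10  8  0  2  0  0  0  0  0  0  0  0  5  6  0  0]
 [ 0  0  4  0  0  0  0  0  0  0  0  0  0  0  6  1  0  0]
 [ 0  0  0  0  0  0  0  0  0  0  0  0  0  0  8  1  0  0]
 [ 0  0  6  0  0  0  0  0  0  0  0  0  0  0  8  0  0  0]
 [ 0  0  5  1  0  0  1  0  0  0  0  1  0  0  3  0  0  0]]
top
[[0 1 0 0 2 3 0 0 0 0 0 0 0 0 0 0 0 0]
 [0 0 3 4 7 1 0 0 0 0 0 0 0 0 0 0 0 0]
 [0 3 2 1 0 1 0 0 0 0 0 0 0 0 0 0 0 0]
 [0 0 0 0 0 0 0 0 0 0 0 0 0 0 0 0 0 0]
 [0 0 0 0 0 0 0 0 0 0 0 0 0 0 0 0 0 0]
 [0 0 0 0 0 0 0 0 0 0 0 0 0 0 0 0 0 0]
 [0 0 0 0 0 0 0 0 0 0 0 0 0 0 0 0 0 0]
 [0 0 0 0 0 0 0 0 0 0 0 0 0 0 0 0 0 0]
 [0 0 0 0 0 0 0 0 0 0 0 0 0 0 0 0 0 0]
 [0 0 0 1 0 0 0 0 0 0 0 0 0 0 0 0 0 0]
 [0 0 3 3 0 0 0 0 0 0 0 0 0 0 0 0 0 0]
 [0 0 0 2 0 0 0 0 0 0 0 0 0 0 0 0 0 0]
 [0 0 0 0 0 0 0 0 0 0 0 0 0 0 0 0 0 0]
 [0 0 0 0 1 0 0 0 0 0 0 0 0 0 0 0 0 0]
 [0 0 0 0 0 0 1 0 0 0 0 0 0 0 0 0 0 0]]
```

Request:
{"api": "step_arm", "payload": {"increments": [{"tx": 0,"ty": 0,"tz": 40,"ax": 0,"ay": 0,"az": 0,"claw": -1},{"tx": -3,"ty": 36,"tz": 0,"ax": 0,"ay": 0,"az": 0,"claw": -1},{"tx": -3,"ty": 36,"tz": 0,"ax": 0,"ay": 0,"az": 0,"claw": -1},{"tx": -3,"ty": 36,"tz": 0,"ax": 0,"ay": 0,"az": 0,"claw": -1},{"tx": 0,"ty": 0,"tz": -40,"ax": 0,"ay": 0,"az": 0,"claw": -1},{"tx": 0,"ty": 0,"tz": -30,"ax": 0,"ay": 0,"az": 0,"claw": -1},{"tx": 0,"ty": 0,"tz": -15,"ax": 0,"ay": 0,"az": 0,"claw": -1},{"tx": 0,"ty": 0,"tz": 0,"ax": 0,"ay": 0,"az": 0,"claw": -1},{"tx": 0,"ty": 0,"tz": 0,"ax": 0,"ay": 0,"az": 0,"claw": -1}]}}

```text
time_s: 26.45
tcp_pos: [0.5038, 0.1556, 0.0719]
eef_rot: [179.9, 0.1, 6.1]
contact_force: [0.8, 0.6, -1.4]
gripper_width: 0.0116
```

```bash
python3 - <<'E'
from h import *
st(); cap('scene')
c=ld('scene'); cv2.imwrite('pics/g6.png',cv2.resize(c['image'][225:345,225:365],(700,600),interpolation=cv2.INTER_CUBIC))
E
```

```text
26.45 [0.5038 0.1556 0.0719] [1.799e+02 1.000e-01 6.100e+00] [ 0.8  0.6 -1.4] 0.0116 [ 39.  15. -29.   0. -46.  58.]
```

View pics/g6.png

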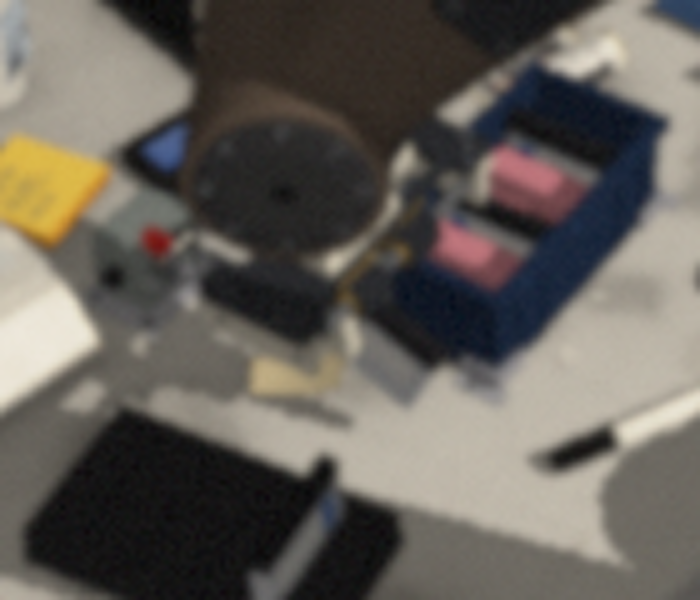

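Request:
{"api": "step_arm", "payload": {"increments": [{"tx": 0,"ty": 0,"tz": -10,"ax": 0,"ay": 0,"az": 0,"claw": -1},{"tx": 0,"ty": 0,"tz": -6,"ax": 0,"ay": 0,"az": 0,"claw": -1},{"tx": 0,"ty": 0,"tz": -3,"ax": 0,"ay": 0,"az": 0,"claw": -1},{"tx": 0,"ty": 0,"tz": -3,"ax": 0,"ay": 0,"az": 0,"claw": -1},{"tx": 0,"ty": 0,"tz": -3,"ax": 0,"ay": 0,"az": 0,"claw": -1},{"tx": 0,"ty": 0,"tz": 0,"ax": 0,"ay": 0,"az": 0,"claw": -1}], "newtons": 10}}

```text
time_s: 27.1
tcp_pos: [0.5036, 0.1556, 0.0467]
eef_rot: [180.0, 0.0, 6.1]
contact_force: [0.3, -1.0, -1.7]
gripper_width: 0.012
```

Request:
{"api": "step_arm", "payload": {"increments": [{"tx": 0,"ty": 0,"tz": -3,"ax": 0,"ay": 0,"az": 0,"claw": -1},{"tx": 0,"ty": 0,"tz": -3,"ax": 0,"ay": 0,"az": 0,"claw": -1},{"tx": 0,"ty": 0,"tz": -3,"ax": 0,"ay": 0,"az": 0,"claw": -1},{"tx": 0,"ty": 0,"tz": 0,"ax": 0,"ay": 0,"az": 0,"claw": -1}]}}

```text
time_s: 27.5
tcp_pos: [0.5035, 0.1556, 0.0376]
eef_rot: [180.0, 0.0, 6.1]
contact_force: [-0.4, -0.5, -1.7]
gripper_width: 0.0121
```

Request:
{"api": "step_arm", "payload": {"increments": [{"tx": 0,"ty": 0,"tz": -2,"ax": 0,"ay": 0,"az": 0,"claw": -1},{"tx": 0,"ty": 0,"tz": -2,"ax": 0,"ay": 0,"az": 0,"claw": -1},{"tx": 0,"ty": 0,"tz": -2,"ax": 0,"ay": 0,"az": 0,"claw": -1},{"tx": 0,"ty": 0,"tz": 0,"ax": 0,"ay": 0,"az": 0,"claw": -1}]}}

```text
time_s: 27.9
tcp_pos: [0.5042, 0.1559, 0.0323]
eef_rot: [-180.0, -0.0, 6.1]
contact_force: [1.2, 0.7, 0.4]
gripper_width: 0.0122
```

Request:
{"api": "step_arm", "payload": {"increments": [{"tx": 0,"ty": 0,"tz": -2,"ax": 0,"ay": 0,"az": 0,"claw": -1},{"tx": 0,"ty": 0,"tz": -2,"ax": 0,"ay": 0,"az": 0,"claw": -1},{"tx": 0,"ty": 0,"tz": -2,"ax": 0,"ay": 0,"az": 0,"claw": -1},{"tx": 0,"ty": 0,"tz": 0,"ax": 0,"ay": 0,"az": 0,"claw": -1}]}}

```text
time_s: 28.3
tcp_pos: [0.5072, 0.1571, 0.028]
eef_rot: [-179.9, -0.4, 6.2]
contact_force: [7.2, -2.4, 6.7]
gripper_width: 0.0121
```

```bash
cat >> h.py <<'E'
def tilt(box,y0):
    cap('scene'); W=cloud(ld('scene')); R=np.array([[np.cos(.105),np.sin(.105)],[-np.sin(.105),np.cos(.105)]])
    q=(W[...,:2]-[.5,y0])@R.T*1000; z=W[...,2]*1000
    m=(abs(q[...,1])<18)&(z>3)&(z<105)&(abs(q[...,0])<85)
    H,_,_=np.histogram2d(z[m],q[m][:,0],bins=[np.arange(3,105,6),np.arange(-85,86,8)]); print(H[::-1].astype(int))
E
python3 -c "
from h import *
tilt(None,.158)"
```

```text
[[ 0  0  0  0  0  0  0  0  0  0  0  0  0  0  0  0  0  0  0  0  0]
 [ 0  0  0  0  0  0  0  0  0  0  1  0  0  0  0  0  0  0  0  0  0]
 [ 0  0  0  0  0  0  0  0  0  0  0  0  0  0  0  0  0  0  0  0  0]
 [ 0  0  0  0  0  1  0  3  1  0  0  0  0  0  0  0  0  0  0  0  0]
 [ 0  0  0  0  2  3 10  9  4  0  0  0  0  0  0  0  0  0  0  0  0]
 [ 0  0  2  4  3  7  4  2  2  1  0  0  0  0  0  0  0  0  0  0  0]
 [ 0  0  2  6  8  5  2  3  3  1  1  0  0  0  0  0  0  0  0  0  0]
 [ 0  0  0  1  3  3  2  0  2  5  0  0  0  0  0  0  0  0  0  0  0]
 [ 0  0  0  2  1  2  2  7  2  5  1  0  0  0  0  0  0  0  0  0  0]
 [ 0  0  0  1  5  4  2  3  2  2  1  0  0  0  0  0  0  0  0  0  0]
 [ 0  0  0  0  2  1  3  5  3  5  2  0  0  0  0  0  0  0  0  0  0]
 [ 0  0  0  0  3  3  3  2  3  1  1  0  0  0  0  0  0  0  0  0  0]
 [ 0  0  0  0  2  2  3  3  2  4  1  0  0  0  0  0  0  0  0  0  0]
 [ 0  0  0  0  1  4  2  2  2  1  2  0  0  0  0  0  0  0  0  0  0]
 [ 0  0  0  0  0  4  3  2  3  3  1  1  0  0  0  0  0  0  0  0  0]
 [ 6  3  2  3  4  3  3  2  2  3  2  1  1  1  0  0  0  0  0  0  0]]
```

Request:
{"api": "step_arm", "payload": {"increments": [{"tx": 0,"ty": 0,"tz": 0,"ax": 0,"ay": 0,"az": 0,"claw": -1},{"tx": 0,"ty": 0,"tz": -2,"ax": 0,"ay": 0,"az": 0,"claw": -1},{"tx": 0,"ty": 0,"tz": -2,"ax": 0,"ay": 0,"az": 0,"claw": -1},{"tx": 0,"ty": 0,"tz": -2,"ax": 0,"ay": 0,"az": 0,"claw": -1},{"tx": 0,"ty": 0,"tz": 0,"ax": 0,"ay": 0,"az": 0,"claw": -1}], "newtons": 4}}

```text
time_s: 28.85
tcp_pos: [0.5043, 0.1562, 0.0201]
eef_rot: [-180.0, -0.1, 6.1]
contact_force: [4.1, 1.1, 3.2]
gripper_width: 0.0121
```

Request:
{"api": "step_arm", "payload": {"increments": [{"tx": 0,"ty": 0,"tz": -2,"ax": 0,"ay": 0,"az": 0,"claw": -1},{"tx": 0,"ty": 0,"tz": -2,"ax": 0,"ay": 0,"az": 0,"claw": -1},{"tx": 0,"ty": 0,"tz": -2,"ax": 0,"ay": 0,"az": 0,"claw": -1},{"tx": 0,"ty": 0,"tz": 0,"ax": 0,"ay": 0,"az": 0,"claw": -1}]}}

```text
time_s: 29.25
tcp_pos: [0.503, 0.1555, 0.0134]
eef_rot: [180.0, 0.1, 6.0]
contact_force: [2.6, 0.8, 1.5]
gripper_width: 0.0122
```

```bash
python3 -c "
from h import *
st();tilt(None,.158)"
```

```text
29.25 [0.503  0.1555 0.0134] [1.8e+02 1.0e-01 6.0e+00] [2.6 0.8 1.5] 0.0122 [ 39.  20. -32.  -0. -38.  58.]
[[0 0 0 0 0 3 3 0 2 0 0 0 0 0 0 0 0 0 0 0 0]
 [0 0 0 0 0 4 3 1 0 2 0 0 0 0 0 0 0 0 0 0 0]
 [0 0 0 0 0 0 0 0 1 1 0 0 0 0 0 0 0 0 0 0 0]
 [0 0 0 0 0 0 0 0 0 0 0 0 0 0 0 0 0 0 0 0 0]
 [0 0 0 0 1 1 4 1 0 0 0 0 0 0 0 0 0 0 0 0 0]
 [0 0 0 3 7 6 9 4 0 0 0 0 0 0 0 0 0 0 0 0 0]
 [0 0 0 1 2 7 2 1 1 0 0 0 0 0 0 0 0 0 0 0 0]
 [0 0 0 1 4 4 3 2 1 1 0 0 0 0 0 0 0 0 0 0 0]
 [0 0 0 0 3 3 0 4 1 1 0 0 0 0 0 0 0 0 0 0 0]
 [0 0 0 0 5 3 2 3 3 1 0 0 0 0 0 0 0 0 0 0 0]
 [0 0 0 0 1 3 4 2 3 5 0 0 0 0 0 0 0 0 0 0 0]
 [0 0 0 0 4 2 3 1 2 5 0 0 0 0 0 0 0 0 0 0 0]
 [0 0 0 0 2 4 2 1 6 1 0 0 0 0 0 0 0 0 0 0 0]
 [0 0 0 0 2 4 2 3 3 5 0 0 0 0 0 0 0 0 0 0 0]
 [0 0 0 0 1 2 3 2 3 3 0 0 0 0 0 0 0 0 0 0 0]
 [2 3 3 3 4 5 3 3 1 3 1 0 0 0 0 0 0 0 0 0 0]]
```

Request:
{"api": "step_arm", "payload": {"increments": [{"tx": 0,"ty": 0,"tz": -2,"ax": 0,"ay": 0,"az": 0,"claw": -1},{"tx": 0,"ty": 0,"tz": -2,"ax": 0,"ay": 0,"az": 0,"claw": -1},{"tx": 0,"ty": 0,"tz": -1,"ax": 0,"ay": 0,"az": 0,"claw": -1},{"tx": 0,"ty": 0,"tz": 0,"ax": 0,"ay": 0,"az": 0,"claw": -1},{"tx": 0,"ty": 0,"tz": 0,"ax": 0,"ay": 0,"az": 0,"claw": -0.7},{"tx": 0,"ty": 0,"tz": 0,"ax": 0,"ay": 0,"az": 0,"claw": -0.6},{"tx": 0,"ty": 0,"tz": 0,"ax": 0,"ay": 0,"az": 0,"claw": -0.5},{"tx": 0,"ty": 0,"tz": 0,"ax": 0,"ay": 0,"az": 0,"claw": -0.5}]}}

```text
time_s: 30.1
tcp_pos: [0.5034, 0.1555, 0.0089]
eef_rot: [180.0, 0.0, 6.1]
contact_force: [0.3, -0.1, -0.5]
gripper_width: 0.0212
```

Request:
{"api": "step_arm", "payload": {"increments": [{"tx": 0,"ty": 0,"tz": 20,"ax": 0,"ay": 0,"az": 0,"claw": -0.5},{"tx": 0,"ty": 0,"tz": 40,"ax": 0,"ay": 0,"az": 0,"claw": -0.5},{"tx": 20,"ty": 40,"tz": 40,"ax": 0,"ay": 0,"az": 0,"claw": -0.5},{"tx": 20,"ty": 40,"tz": 40,"ax": 0,"ay": 0,"az": 0,"claw": -0.5},{"tx": 20,"ty": 40,"tz": 20,"ax": 0,"ay": 0,"az": 0,"claw": -0.5},{"tx": 20,"ty": 40,"tz": 20,"ax": 0,"ay": 0,"az": 0,"claw": -0.5},{"tx": 0,"ty": 0,"tz": 0,"ax": 0,"ay": 0,"az": 0,"claw": -0.5}], "newtons": 30}}

```text
time_s: 30.8
tcp_pos: [0.5802, 0.3074, 0.1783]
eef_rot: [-179.9, -0.3, 6.2]
contact_force: [-0.3, -1.0, -0.1]
gripper_width: 0.0218
```

```bash
python3 - <<'E'
from h import *
st(); cap('top'); tilt(None,.158)
c=ld('top'); W=cloud(c); P=W[sel(W,.40,.60,.11,.2,.05,.08)]; print(rect(P),np.median(P[:,2]))
m=sel(W,.40,.50,.2,.32,.06,.09);print('drive4',rect(W[m]))
R=np.array([[np.cos(.105),np.sin(.105)],[-np.sin(.105),np.cos(.105)]])
q=(W[...,:2]-[.516,-.014])@R.T*1000; z=W[...,2]
for s in(-60,-20,20,60):
    m=(abs(q[...,1]-s)<5)&(abs(q[...,0])<40); print(s,np.histogram(z[m],[-.02,.02,.04,.052,.06,.066,.07,.074,.078,.085])[0])
rim=(z>.075)&(z<.092)&(abs(q[...,0])<70)&(abs(q[...,1])<115); print('rim',rect(W[rim]))
m=(z>.062)&(z<.080)&(abs(q[...,0])<44)&(abs(q[...,1])<85);
for s in(-60,20):
  k=m&(abs(q[...,1]-s)<12); print(np.percentile(q[k][:,0],[2,98]),np.percentile(q[k][:,1],[2,98]))
cv2.imwrite('pics/t2.png',cv2.resize(c['image'][215:285,200:340],(800,400),interpolation=cv2.INTER_CUBIC))
E
```

```text
30.8 [0.5802 0.3074 0.1783] [-179.9   -0.3    6.2] [-0.3 -1.  -0.1] 0.0218 [ 45.  20.  -6.   0. -64.  51.]
[[0 0 0 0 0 0 0 0 0 0 0 0 0 0 0 0 0 0 0 0 0]
 [0 0 0 0 0 0 0 0 0 0 0 0 0 0 0 0 0 0 0 0 0]
 [0 0 0 0 0 0 0 0 0 0 0 0 0 0 0 0 0 0 0 0 0]
 [0 0 0 0 0 0 0 0 0 0 0 0 0 1 0 0 0 0 0 0 0]
 [0 0 0 0 0 1 0 1 2 0 2 0 1 1 0 0 0 0 0 0 0]
 [0 0 0 0 0 4 5 7 4 8 5 6 7 6 9 2 0 0 0 0 0]
 [0 0 0 0 1 5 7 1 6 3 5 5 5 4 2 4 0 0 0 0 0]
 [0 0 0 0 1 6 6 2 2 2 4 3 1 2 2 1 0 0 0 0 0]
 [0 0 0 0 1 5 2 2 2 4 3 1 1 3 5 1 0 0 0 0 0]
 [0 0 0 0 1 4 3 1 4 4 2 3 4 3 0 3 0 0 0 0 0]
 [0 0 0 0 0 6 4 5 2 1 1 5 2 4 4 1 0 0 0 0 0]
 [0 0 0 0 2 4 1 4 3 3 3 0 2 2 3 1 0 0 0 0 0]
 [0 0 0 0 1 4 3 1 1 3 3 3 4 3 1 1 0 0 0 0 0]
 [0 0 0 0 0 4 3 3 3 4 2 2 2 2 2 1 0 0 0 0 0]
 [0 0 0 0 2 3 2 4 2 2 0 0 3 2 3 1 0 0 0 0 0]
 [3 4 3 1 1 5 8 3 2 5 6 6 2 6 3 2 4 3 4 1 7]]
(array([502.7, 152.4,  82.8,  13.9,   6.5]), 94) 0.06619933766411562
drive4 (array([445.7, 273.2,  13.4,  84.3,  13.1]), 101)
-60 [ 0  1  2  0  1 17 22 18  4]
-20 [56  0  0  0  0  0  0  0  0]
20 [ 0  0  0  1  7  9 24 18  5]
60 [56  0  0  0  0  0  0  0  0]
rim (array([516.8, -14.5, 110.6, 203.9,   5.8]), 517)
[-37.51733233  40.64395248] [-65.64604236 -53.89729255]
[-38.97280567  41.11430447] [13.01062393 25.46424743]
```

View pics/t2.png

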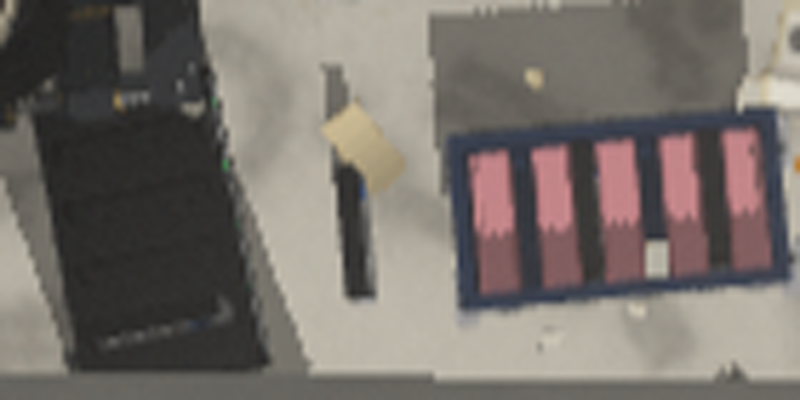

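Request:
{"api": "step_arm", "payload": {"increments": [{"tx": -20,"ty": -38.6,"tz": 0,"ax": 0,"ay": 0,"az": 0,"claw": -0.52},{"tx": -20,"ty": -38.6,"tz": 0,"ax": 0,"ay": 0,"az": 0,"claw": -0.52},{"tx": -20,"ty": -38.6,"tz": 0,"ax": 0,"ay": 0,"az": 0,"claw": -0.52},{"tx": -19.5,"ty": -38.6,"tz": 0,"ax": 0,"ay": 0,"az": 0,"claw": -0.52},{"tx": 0,"ty": 0,"tz": -40,"ax": 0,"ay": 0,"az": 0,"claw": -0.52},{"tx": 0,"ty": 0,"tz": -40,"ax": 0,"ay": 0,"az": 0,"claw": -0.52},{"tx": 0,"ty": 0,"tz": -20,"ax": 0,"ay": 0,"az": 0,"claw": -0.52},{"tx": 0,"ty": 0,"tz": 0,"ax": 0,"ay": 0,"az": 0,"claw": -0.52},{"tx": 0,"ty": 0,"tz": 0,"ax": 0,"ay": 0,"az": 0,"claw": -0.52}]}}

```text
time_s: 31.8
tcp_pos: [0.4972, 0.1473, 0.0759]
eef_rot: [180.0, 0.0, 6.1]
contact_force: [-0.4, -0.6, -0.1]
gripper_width: 0.021
```

Request:
{"api": "step_arm", "payload": {"increments": [{"tx": 3.7,"ty": 5.6,"tz": 0,"ax": 0,"ay": 0,"az": 0,"claw": -0.52},{"tx": 0,"ty": 0,"tz": -8,"ax": 0,"ay": 0,"az": 0,"claw": -0.52},{"tx": 0,"ty": 0,"tz": -4,"ax": 0,"ay": 0,"az": 0,"claw": -0.52},{"tx": 0,"ty": 0,"tz": -4,"ax": 0,"ay": 0,"az": 0,"claw": -0.52},{"tx": 0,"ty": 0,"tz": -4,"ax": 0,"ay": 0,"az": 0,"claw": -0.52},{"tx": 0,"ty": 0,"tz": 0,"ax": 0,"ay": 0,"az": 0,"claw": -0.52}]}}

```text
time_s: 32.4
tcp_pos: [0.5009, 0.1534, 0.0551]
eef_rot: [180.0, 0.1, 6.1]
contact_force: [1.1, 0.2, 0.0]
gripper_width: 0.0209
```

Request:
{"api": "step_arm", "payload": {"increments": [{"tx": 0,"ty": 0,"tz": -5,"ax": 0,"ay": 0,"az": 0,"claw": -0.52},{"tx": 0,"ty": 0,"tz": -5,"ax": 0,"ay": 0,"az": 0,"claw": -0.52},{"tx": 0,"ty": 0,"tz": -4.5,"ax": 0,"ay": 0,"az": 0,"claw": -0.52},{"tx": 0,"ty": 0,"tz": 0,"ax": 0,"ay": 0,"az": 0,"claw": -0.6},{"tx": 0,"ty": 0,"tz": 0,"ax": 0,"ay": 0,"az": 0,"claw": -0.7},{"tx": 0,"ty": 0,"tz": 0,"ax": 0,"ay": 0,"az": 0,"claw": -1},{"tx": 0,"ty": 0,"tz": 0,"ax": 0,"ay": 0,"az": 0,"claw": -1},{"tx": 0,"ty": 0,"tz": 0,"ax": 0,"ay": 0,"az": 0,"claw": -1},{"tx": 0,"ty": 0,"tz": 0,"ax": 0,"ay": 0,"az": 0,"claw": -1}], "newtons": 40}}

```text
time_s: 33.3
tcp_pos: [0.5013, 0.1537, 0.0413]
eef_rot: [-180.0, -0.0, 6.1]
contact_force: [-0.1, 0.3, -1.2]
gripper_width: 0.0114
```

Request:
{"api": "step_arm", "payload": {"increments": [{"tx": 0,"ty": 0,"tz": 10,"ax": 0,"ay": 0,"az": 0,"claw": -1},{"tx": 0,"ty": 0,"tz": 30,"ax": 0,"ay": 0,"az": 0,"claw": -1},{"tx": 0,"ty": 0,"tz": 40,"ax": 0,"ay": 0,"az": 0,"claw": -1},{"tx": 0,"ty": 0,"tz": 20,"ax": 0,"ay": 0,"az": 0,"claw": -1},{"tx": 3.3,"ty": -35,"tz": 0,"ax": 0,"ay": 0,"az": 0,"claw": -1},{"tx": 3.3,"ty": -35,"tz": 0,"ax": 0,"ay": 0,"az": 0,"claw": -1},{"tx": 3.3,"ty": -35,"tz": 0,"ax": 0,"ay": 0,"az": 0,"claw": -1},{"tx": 0,"ty": 0,"tz": 0,"ax": 0,"ay": 0,"az": 0,"claw": -1},{"tx": 0,"ty": 0,"tz": 0,"ax": 0,"ay": 0,"az": 0,"claw": -1}]}}

```text
time_s: 34.2
tcp_pos: [0.5113, 0.0479, 0.1419]
eef_rot: [-180.0, -0.0, 6.0]
contact_force: [0.1, 0.6, -1.0]
gripper_width: 0.012
```

Request:
{"api": "step_arm", "payload": {"increments": [{"tx": 0,"ty": 0,"tz": -15,"ax": 0,"ay": 0,"az": 0,"claw": -1},{"tx": 0,"ty": 0,"tz": -5,"ax": 0,"ay": 0,"az": 0,"claw": -1},{"tx": 0,"ty": 0,"tz": -3,"ax": 0,"ay": 0,"az": 0,"claw": -1},{"tx": 0,"ty": 0,"tz": 0,"ax": 0,"ay": 0,"az": 0,"claw": -1}]}}

```text
time_s: 34.6
tcp_pos: [0.5111, 0.0491, 0.1181]
eef_rot: [180.0, 0.0, 6.1]
contact_force: [1.4, 0.7, -2.1]
gripper_width: 0.0119
```

Request:
{"api": "step_arm", "payload": {"increments": [{"tx": 0,"ty": -0.8,"tz": -10,"ax": 0,"ay": 0,"az": 0,"claw": -1},{"tx": 0,"ty": 0,"tz": -10,"ax": 0,"ay": 0,"az": 0,"claw": -1},{"tx": 0,"ty": 0,"tz": -8,"ax": 0,"ay": 0,"az": 0,"claw": -1},{"tx": 0,"ty": 0,"tz": -4,"ax": 0,"ay": 0,"az": 0,"claw": -1},{"tx": 0,"ty": 0,"tz": -3,"ax": 0,"ay": 0,"az": 0,"claw": -1},{"tx": 0,"ty": 0,"tz": 0,"ax": 0,"ay": 0,"az": 0,"claw": -1}]}}

```text
time_s: 35.2
tcp_pos: [0.511, 0.0477, 0.0828]
eef_rot: [180.0, 0.0, 6.1]
contact_force: [-0.3, -0.2, -1.9]
gripper_width: 0.0122
```

Request:
{"api": "step_arm", "payload": {"increments": [{"tx": 0,"ty": 0,"tz": -3,"ax": 0,"ay": 0,"az": 0,"claw": -1},{"tx": 0,"ty": 0,"tz": -3,"ax": 0,"ay": 0,"az": 0,"claw": -1},{"tx": 0,"ty": 0,"tz": -4,"ax": 0,"ay": 0,"az": 0,"claw": -1},{"tx": 0,"ty": 0,"tz": 0,"ax": 0,"ay": 0,"az": 0,"claw": -1}]}}

```text
time_s: 35.6
tcp_pos: [0.5108, 0.0477, 0.0727]
eef_rot: [180.0, 0.1, 6.1]
contact_force: [-0.1, 0.3, -1.4]
gripper_width: 0.0117
```

Request:
{"api": "step_arm", "payload": {"increments": [{"tx": 0,"ty": 0,"tz": -5,"ax": 0,"ay": 0,"az": 0,"claw": -1},{"tx": 0,"ty": 0,"tz": -5,"ax": 0,"ay": 0,"az": 0,"claw": -1},{"tx": 0,"ty": 0,"tz": -5,"ax": 0,"ay": 0,"az": 0,"claw": -1},{"tx": 0,"ty": 0,"tz": -5,"ax": 0,"ay": 0,"az": 0,"claw": -1},{"tx": 0,"ty": 0,"tz": 0,"ax": 0,"ay": 0,"az": 0,"claw": -1}]}}

```text
time_s: 36.1
tcp_pos: [0.5106, 0.0476, 0.0523]
eef_rot: [180.0, 0.1, 6.1]
contact_force: [0.4, 0.5, -2.2]
gripper_width: 0.0118
```

Request:
{"api": "step_arm", "payload": {"increments": [{"tx": 0,"ty": 0,"tz": -3,"ax": 0,"ay": 0,"az": 0,"claw": -1},{"tx": 0,"ty": 0,"tz": -2,"ax": 0,"ay": 0,"az": 0,"claw": -1},{"tx": 0,"ty": 0,"tz": -1,"ax": 0,"ay": 0,"az": 0,"claw": -1},{"tx": 0,"ty": 0,"tz": -1,"ax": 0,"ay": 0,"az": 0,"claw": -1},{"tx": 0,"ty": 0,"tz": 0,"ax": 0,"ay": 0,"az": 0,"claw": -1}]}}

```text
time_s: 36.6
tcp_pos: [0.5112, 0.0478, 0.0472]
eef_rot: [180.0, -0.0, 6.1]
contact_force: [-4.6, 0.4, 8.7]
gripper_width: 0.0117
```

Request:
{"api": "step_arm", "payload": {"increments": [{"tx": 0,"ty": 0,"tz": 1.5,"ax": 0,"ay": 0,"az": 0,"claw": -0.62},{"tx": 0,"ty": 0,"tz": 0,"ax": 0,"ay": 0,"az": 0,"claw": -0.62},{"tx": 0,"ty": 0,"tz": 0,"ax": 0,"ay": 0,"az": 0,"claw": -0.62},{"tx": 0,"ty": 0,"tz": 15,"ax": 0,"ay": 0,"az": 0,"claw": -0.62},{"tx": 0,"ty": 0,"tz": 35,"ax": 0,"ay": 0,"az": 0,"claw": -0.62},{"tx": 0,"ty": 0,"tz": 30,"ax": 0,"ay": 0,"az": 0,"claw": -0.62}]}}

```text
time_s: 37.2
tcp_pos: [0.5111, 0.0477, 0.1286]
eef_rot: [180.0, 0.0, 6.1]
contact_force: [0.8, 0.8, -0.2]
gripper_width: 0.0169
```

Request:
{"api": "step_arm", "payload": {"increments": [{"tx": -6.1,"ty": 20.5,"tz": 0,"ax": 0,"ay": 0,"az": -7.54,"claw": -0.54},{"tx": -6.1,"ty": 20.5,"tz": 0,"ax": 0,"ay": 0,"az": -7.54,"claw": -0.54},{"tx": -6.1,"ty": 20.5,"tz": 0,"ax": 0,"ay": 0,"az": -7.54,"claw": -0.54},{"tx": -6.1,"ty": 20.5,"tz": 0,"ax": 0,"ay": 0,"az": -7.54,"claw": -0.54},{"tx": -6.1,"ty": 20.5,"tz": 0,"ax": 0,"ay": 0,"az": -7.54,"claw": -0.54},{"tx": -6.1,"ty": 20.5,"tz": 0,"ax": 0,"ay": 0,"az": -7.54,"claw": -0.54},{"tx": -6.1,"ty": 20.5,"tz": 0,"ax": 0,"ay": 0,"az": -7.54,"claw": -0.54},{"tx": -6.1,"ty": 20.5,"tz": 0,"ax": 0,"ay": 0,"az": -7.54,"claw": -0.54},{"tx": -6.1,"ty": 20.5,"tz": 0,"ax": 0,"ay": 0,"az": -7.54,"claw": -0.54},{"tx": -6.1,"ty": 20.5,"tz": 0,"ax": 0,"ay": 0,"az": -7.54,"claw": -0.54},{"tx": -6,"ty": 20.5,"tz": 0,"ax": 0,"ay": 0,"az": -7.54,"claw": -0.54},{"tx": 0,"ty": 0,"tz": 0,"ax": 0,"ay": 0,"az": 0,"claw": -0.54}]}}

```text
time_s: 38.4
tcp_pos: [0.444, 0.2753, 0.1277]
eef_rot: [-180.0, 0.0, -77.0]
contact_force: [1.3, -0.3, -0.6]
gripper_width: 0.0202
```

Request:
{"api": "step_arm", "payload": {"increments": [{"tx": 0,"ty": 0,"tz": -25,"ax": 0,"ay": 0,"az": 0,"claw": -0.54},{"tx": 0,"ty": 0,"tz": -15,"ax": 0,"ay": 0,"az": 0,"claw": -0.54},{"tx": 0,"ty": 0,"tz": 0,"ax": 0,"ay": 0,"az": 0,"claw": -0.54},{"tx": 0,"ty": 0,"tz": 0,"ax": 0,"ay": 0,"az": 0,"claw": -0.54}]}}

```text
time_s: 38.8
tcp_pos: [0.4444, 0.273, 0.0879]
eef_rot: [180.0, -0.0, -76.8]
contact_force: [-0.2, -0.4, 0.5]
gripper_width: 0.0203
```

Request:
{"api": "step_arm", "payload": {"increments": [{"tx": -0.5,"ty": 0.5,"tz": -10,"ax": 0,"ay": 0,"az": 0,"claw": -0.54},{"tx": 0,"ty": 0,"tz": -5,"ax": 0,"ay": 0,"az": 0,"claw": -0.54},{"tx": 0,"ty": 0,"tz": -5,"ax": 0,"ay": 0,"az": 0,"claw": -0.54},{"tx": 0,"ty": 0,"tz": 0,"ax": 0,"ay": 0,"az": 0,"claw": -0.54}]}}

```text
time_s: 39.2
tcp_pos: [0.4434, 0.2735, 0.0671]
eef_rot: [179.9, -0.0, -76.9]
contact_force: [0.1, -0.2, 0.3]
gripper_width: 0.0198
```

Request:
{"api": "step_arm", "payload": {"increments": [{"tx": 0,"ty": 0,"tz": -6,"ax": 0,"ay": 0,"az": 0,"claw": -0.54},{"tx": 0,"ty": 0,"tz": -6,"ax": 0,"ay": 0,"az": 0,"claw": -0.54},{"tx": 0,"ty": 0,"tz": -4,"ax": 0,"ay": 0,"az": 0,"claw": -0.54},{"tx": 0,"ty": 0,"tz": 0,"ax": 0,"ay": 0,"az": 0,"claw": -0.54},{"tx": 0,"ty": 0,"tz": 0,"ax": 0,"ay": 0,"az": 0,"claw": -0.7},{"tx": 0,"ty": 0,"tz": 0,"ax": 0,"ay": 0,"az": 0,"claw": -1},{"tx": 0,"ty": 0,"tz": 0,"ax": 0,"ay": 0,"az": 0,"claw": -1},{"tx": 0,"ty": 0,"tz": 0,"ax": 0,"ay": 0,"az": 0,"claw": -1},{"tx": 0,"ty": 0,"tz": 0,"ax": 0,"ay": 0,"az": 0,"claw": -1}]}}

```text
time_s: 40.1
tcp_pos: [0.4437, 0.2738, 0.0518]
eef_rot: [-180.0, 0.0, -76.9]
contact_force: [-0.4, -0.1, -1.2]
gripper_width: 0.0116
```

Request:
{"api": "step_arm", "payload": {"increments": [{"tx": 0,"ty": 0,"tz": 10,"ax": 0,"ay": 0,"az": 0,"claw": -1},{"tx": 0,"ty": 0,"tz": 20,"ax": 0,"ay": 0,"az": 0,"claw": -1},{"tx": 0,"ty": 0,"tz": 40,"ax": 0,"ay": 0,"az": 0,"claw": -1},{"tx": 0,"ty": 0,"tz": 40,"ax": 0,"ay": 0,"az": 0,"claw": -1}]}}

```text
time_s: 40.5
tcp_pos: [0.4431, 0.2731, 0.1632]
eef_rot: [179.9, -0.1, -76.9]
contact_force: [0.6, 0.4, -0.8]
gripper_width: 0.0118
```

Request:
{"api": "step_arm", "payload": {"increments": [{"tx": 6.8,"ty": -27.8,"tz": 0,"ax": 0,"ay": 0,"az": 7.54,"claw": -1},{"tx": 6.8,"ty": -27.8,"tz": 0,"ax": 0,"ay": 0,"az": 7.54,"claw": -1},{"tx": 6.8,"ty": -27.8,"tz": 0,"ax": 0,"ay": 0,"az": 7.54,"claw": -1},{"tx": 6.8,"ty": -27.8,"tz": 0,"ax": 0,"ay": 0,"az": 7.54,"claw": -1},{"tx": 6.8,"ty": -27.8,"tz": 0,"ax": 0,"ay": 0,"az": 7.54,"claw": -1},{"tx": 6.8,"ty": -27.8,"tz": 0,"ax": 0,"ay": 0,"az": 7.54,"claw": -1},{"tx": 6.8,"ty": -27.8,"tz": 0,"ax": 0,"ay": 0,"az": 7.54,"claw": -1},{"tx": 6.8,"ty": -27.8,"tz": 0,"ax": 0,"ay": 0,"az": 7.54,"claw": -1},{"tx": 6.8,"ty": -27.8,"tz": 0,"ax": 0,"ay": 0,"az": 7.54,"claw": -1},{"tx": 6.8,"ty": -27.8,"tz": 0,"ax": 0,"ay": 0,"az": 7.54,"claw": -1},{"tx": 6.8,"ty": -27.8,"tz": 0,"ax": 0,"ay": 0,"az": 7.54,"claw": -1},{"tx": 0,"ty": 0,"tz": 0,"ax": 0,"ay": 0,"az": 0,"claw": -1}]}}

```text
time_s: 41.7
tcp_pos: [0.5185, -0.0344, 0.1622]
eef_rot: [180.0, 0.0, 6.2]
contact_force: [-0.1, 0.6, -1.8]
gripper_width: 0.0119
```

Request:
{"api": "step_arm", "payload": {"increments": [{"tx": 0,"ty": 0,"tz": -20,"ax": 0,"ay": 0,"az": 0,"claw": -1},{"tx": 0,"ty": 0,"tz": -15,"ax": 0,"ay": 0,"az": 0,"claw": -1},{"tx": 0,"ty": 0,"tz": 0,"ax": 0,"ay": 0,"az": 0,"claw": -1},{"tx": 0,"ty": 0,"tz": 0,"ax": 0,"ay": 0,"az": 0,"claw": -1}]}}

```text
time_s: 42.1
tcp_pos: [0.5185, -0.0317, 0.1273]
eef_rot: [180.0, 0.0, 6.1]
contact_force: [0.2, 0.2, -0.4]
gripper_width: 0.0117
```

```bash
python3 -c "
from h import *
chk(-20,.095)"
```

```text
42.1 [ 0.5185 -0.0317  0.1273] [180.    0.    6.1] [ 0.2  0.2 -0.4] 0.0117 [ 18.  11. -26.   0. -53.  78.]
(array([ -3.80551162, 101.03844114,   0.86982951]), np.float64(95.30916793126755), 158) (array([-7.38034438, -9.16311806,  1.96116427]), np.float64(79.0130052276906), 102)
move case x,y, yaw: [ 3.6  0.2 -1.1]
```

Request:
{"api": "step_arm", "payload": {"increments": [{"tx": 0.5,"ty": 0,"tz": -7,"ax": 0,"ay": 0,"az": 0,"claw": -1},{"tx": 0,"ty": 0,"tz": -3,"ax": 0,"ay": 0,"az": 0,"claw": -1},{"tx": 0,"ty": 0,"tz": 0,"ax": 0,"ay": 0,"az": 0,"claw": -1}]}}

```text
time_s: 42.45
tcp_pos: [0.5186, -0.0319, 0.1164]
eef_rot: [180.0, 0.0, 6.1]
contact_force: [-0.3, 0.9, -1.8]
gripper_width: 0.0118
```

Request:
{"api": "step_arm", "payload": {"increments": [{"tx": 0,"ty": 0,"tz": -10,"ax": 0,"ay": 0,"az": 0,"claw": -1},{"tx": 0,"ty": 0,"tz": -10,"ax": 0,"ay": 0,"az": 0,"claw": -1},{"tx": 0,"ty": 0,"tz": -8,"ax": 0,"ay": 0,"az": 0,"claw": -1},{"tx": 0,"ty": 0,"tz": -4,"ax": 0,"ay": 0,"az": 0,"claw": -1},{"tx": 0,"ty": 0,"tz": -3,"ax": 0,"ay": 0,"az": 0,"claw": -1},{"tx": 0,"ty": 0,"tz": 0,"ax": 0,"ay": 0,"az": 0,"claw": -1}]}}

```text
time_s: 43.05
tcp_pos: [0.5188, -0.032, 0.0813]
eef_rot: [180.0, 0.0, 6.1]
contact_force: [0.2, 0.6, -1.1]
gripper_width: 0.012
```

Request:
{"api": "step_arm", "payload": {"increments": [{"tx": 0,"ty": 0,"tz": -3,"ax": 0,"ay": 0,"az": 0,"claw": -1},{"tx": 0,"ty": 0,"tz": -3,"ax": 0,"ay": 0,"az": 0,"claw": -1},{"tx": 0,"ty": 0,"tz": -4,"ax": 0,"ay": 0,"az": 0,"claw": -1},{"tx": 0,"ty": 0,"tz": 0,"ax": 0,"ay": 0,"az": 0,"claw": -1}]}}

```text
time_s: 43.45
tcp_pos: [0.5186, -0.032, 0.0712]
eef_rot: [180.0, 0.0, 6.1]
contact_force: [0.7, 0.6, -1.2]
gripper_width: 0.0118
```

Home at .0458; finish, release, lift.

Request:
{"api": "step_arm", "payload": {"increments": [{"tx": 0,"ty": 0,"tz": -5,"ax": 0,"ay": 0,"az": 0,"claw": -1},{"tx": 0,"ty": 0,"tz": -5,"ax": 0,"ay": 0,"az": 0,"claw": -1},{"tx": 0,"ty": 0,"tz": -5,"ax": 0,"ay": 0,"az": 0,"claw": -1},{"tx": 0,"ty": 0,"tz": -5,"ax": 0,"ay": 0,"az": 0,"claw": -1},{"tx": 0,"ty": 0,"tz": -3,"ax": 0,"ay": 0,"az": 0,"claw": -1},{"tx": 0,"ty": 0,"tz": -2,"ax": 0,"ay": 0,"az": 0,"claw": -1},{"tx": 0,"ty": 0,"tz": -1,"ax": 0,"ay": 0,"az": 0,"claw": -1},{"tx": 0,"ty": 0,"tz": 0,"ax": 0,"ay": 0,"az": 0,"claw": -1}]}}

```text
time_s: 44.25
tcp_pos: [0.5191, -0.0319, 0.0459]
eef_rot: [180.0, -0.0, 6.1]
contact_force: [-0.4, 0.0, -1.6]
gripper_width: 0.0116
```

Request:
{"api": "step_arm", "payload": {"increments": [{"tx": 0,"ty": 0,"tz": 1,"ax": 0,"ay": 0,"az": 0,"claw": -0.62},{"tx": 0,"ty": 0,"tz": 0,"ax": 0,"ay": 0,"az": 0,"claw": -0.62},{"tx": 0,"ty": 0,"tz": 0,"ax": 0,"ay": 0,"az": 0,"claw": -0.62},{"tx": 0,"ty": 0,"tz": 15,"ax": 0,"ay": 0,"az": 0,"claw": -0.62},{"tx": 0,"ty": 0,"tz": 35,"ax": 0,"ay": 0,"az": 0,"claw": -0.62},{"tx": 0,"ty": 0,"tz": 45,"ax": 0,"ay": 0,"az": 0,"claw": -0.3},{"tx": 0,"ty": -50,"tz": 40,"ax": 0,"ay": 0,"az": 0,"claw": -0.3},{"tx": 0,"ty": -50,"tz": 0,"ax": 0,"ay": 0,"az": 0,"claw": -0.1},{"tx": 0,"ty": -50,"tz": 0,"ax": 0,"ay": 0,"az": 0,"claw": -0.1},{"tx": 0,"ty": -50,"tz": 0,"ax": 0,"ay": 0,"az": 0,"claw": -0.1},{"tx": 0,"ty": 0,"tz": 0,"ax": 0,"ay": 0,"az": 0,"claw": -0.1}]}}

```text
time_s: 45.35
tcp_pos: [0.5183, -0.2258, 0.1728]
eef_rot: [180.0, 0.0, 5.8]
contact_force: [-0.6, -0.3, -0.1]
gripper_width: 0.0391
```

```bash
python3 - <<'E'
from h import *
st(); c=cap('top'); s=cap('scene'); W=cloud(c)
R=np.array([[np.cos(.105),np.sin(.105)],[-np.sin(.105),np.cos(.105)]])
q=(W[...,:2]-[.516,-.014])@R.T*1000; z=W[...,2]
for k in(-60,-20,20,60):
    m=(abs(q[...,1]-k)<5)&(abs(q[...,0])<36); print(k,np.median(z[m]).round(4),np.std(z[m]).round(4), [np.median(z[m&(abs(q[...,0]-x)<9)]).round(4) for x in(-28,28)])
B,G,Rr=[c['image'][...,i].astype(int) for i in range(3)]
m=sel(W,.40,.66,-.46,-.2,.005,.075)
print('blue',rect(W[m&(B>Rr+25)]))
for n in('top','scene'):
    C=ld(n); V=cloud(C); b,g,rr=[C['image'][...,i].astype(int) for i in range(3)]
    o=(rr>180)&(g<160)&(b<90)&sel(V,.36,.66,-.47,-.2,-.005,.075); k,l,S,ce=cv2.connectedComponentsWithStats(o.astype(np.uint8))
    for i in range(1,k):
        if S[i,4]>20: print(n,'orange',rect(V[l==i]),np.round(np.median(V[l==i],0),4))
    P=V[sel(V,.40,.60,-.40,-.25,.04,.060)]; print('bar',rect(P),np.median(P[:,2]))
o=np.zeros((520,800,3),np.uint8)
o[:360]=cv2.resize(s['image'][190:298,280:520],(800,360),interpolation=cv2.INTER_CUBIC)
o[360:,:480]=cv2.resize(c['image'][225:285,260:440],(480,160),interpolation=cv2.INTER_CUBIC)
cv2.imwrite('pics/g7.png',o)
E
```

```text
45.35 [ 0.5183 -0.2258  0.1728] [180.    0.    5.8] [-0.6 -0.3 -0.1] 0.0391 [ -4.  12. -17.   0. -60.  99.]
-60 0.6051 0.0492 [np.float64(0.6078), np.float64(0.6017)]
-20 0.6103 0.01 [np.float64(0.6297), np.float64(0.6048)]
20 0.6063 0.0086 [np.float64(0.6224), np.float64(0.6046)]
60 0.0705 0.0024 [np.float64(nan), np.float64(0.0705)]
blue (array([ 497.7, -327.8,  111.2,  165.6,   89.8]), 670)
top orange (array([ 4.993e+02, -4.015e+02,  4.460e+01,  3.350e+01,  2.000e-01]), 99) [ 0.4991 -0.3998  0.0162]
top orange (array([ 489.6, -254.1,   30.2,   28.4,   88.9]), 43) [ 0.4861 -0.2501  0.0198]
bar (array([ 481.7, -327.3,   64. ,   15. ,    1. ]), 76) 0.04780108713112345
scene orange (array([ 618.8, -322.3,   45. ,   49.4,    2.6]), 76) [ 0.6136 -0.3204  0.0126]
scene orange (array([ 495.2, -397.5,   46.6,   39.3,    3.2]), 55) [ 0.5008 -0.3909  0.0139]
bar (array([ 492.4, -320.4,   98.9,   26.6,    1.9]), 104) 0.04569400614821165
  return _methods._mean(a, axis=axis, dtype=dtype,
  ret = ret.dtype.type(ret / rcount)
```

View pics/g7.png

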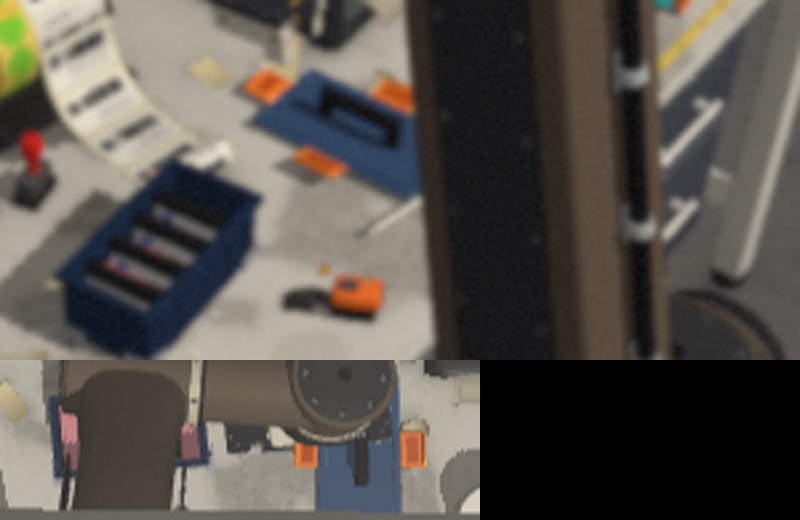

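Request:
{"api": "step_arm", "payload": {"increments": [{"tx": -7,"ty": -33,"tz": 0,"ax": 0,"ay": 0,"az": -1.7,"claw": -0.1},{"tx": -7,"ty": -33,"tz": 0,"ax": 0,"ay": 0,"az": -1.7,"claw": -0.1},{"tx": -6,"ty": -33,"tz": 0,"ax": 0,"ay": 0,"az": -1.7,"claw": -0.1},{"tx": 0,"ty": 0,"tz": -40,"ax": 0,"ay": 0,"az": 0,"claw": -0.1},{"tx": 0,"ty": 0,"tz": -40,"ax": 0,"ay": 0,"az": 0,"claw": -0.1},{"tx": 0,"ty": 0,"tz": -20,"ax": 0,"ay": 0,"az": 0,"claw": -0.1},{"tx": 0,"ty": 0,"tz": 0,"ax": 0,"ay": 0,"az": 0,"claw": -0.1},{"tx": 0,"ty": 0,"tz": 0,"ax": 0,"ay": 0,"az": 0,"claw": -0.1}], "newtons": 60}}

```text
time_s: 46.25
tcp_pos: [0.4998, -0.3192, 0.0736]
eef_rot: [180.0, 0.0, 1.1]
contact_force: [-0.7, 0.1, -0.1]
gripper_width: 0.0398
```

```bash
python3 - <<'E'
from h import *
st(); cap('scene')
for n in('scene',):
    C=ld(n); V=cloud(C); b,g,rr=[C['image'][...,i].astype(int) for i in range(3)]
    o=(rr>180)&(g<160)&(b<90)&sel(V,.36,.66,-.47,-.2,-.005,.075); k,l,S,ce=cv2.connectedComponentsWithStats(o.astype(np.uint8))
    for i in range(1,k):
        if S[i,4]>20: print(n,'orange',rect(V[l==i]),np.round(np.median(V[l==i],0),4))
E
```

```text
46.25 [ 0.4998 -0.3192  0.0736] [180.    0.    1.1] [-0.7  0.1 -0.1] 0.0398 [-14.  21. -20.   0. -49. 105.]
```

Request:
{"api": "step_arm", "payload": {"increments": [{"tx": -1.5,"ty": -6,"tz": -10,"ax": 0,"ay": 0,"az": -0.4,"claw": -0.1},{"tx": 0,"ty": 0,"tz": -15,"ax": 0,"ay": 0,"az": 0,"claw": -0.1},{"tx": 0,"ty": 0,"tz": -5,"ax": 0,"ay": 0,"az": 0,"claw": -0.1},{"tx": 0,"ty": 0,"tz": -5,"ax": 0,"ay": 0,"az": 0,"claw": -0.1},{"tx": 0,"ty": 0,"tz": -5,"ax": 0,"ay": 0,"az": 0,"claw": -0.1},{"tx": 0,"ty": 0,"tz": 0,"ax": 0,"ay": 0,"az": 0,"claw": -0.1}]}}

```text
time_s: 46.9
tcp_pos: [0.4973, -0.326, 0.0326]
eef_rot: [-180.0, 0.0, 0.6]
contact_force: [0.5, -0.5, 0.0]
gripper_width: 0.0398
```

Request:
{"api": "step_arm", "payload": {"increments": [{"tx": 0.5,"ty": 0,"tz": -6,"ax": 0,"ay": 0,"az": 0,"claw": -0.1},{"tx": 0,"ty": 0,"tz": -5,"ax": 0,"ay": 0,"az": 0,"claw": -0.1},{"tx": 0,"ty": 0,"tz": 0,"ax": 0,"ay": 0,"az": 0,"claw": -0.4},{"tx": 0,"ty": 0,"tz": 0,"ax": 0,"ay": 0,"az": 0,"claw": -0.6},{"tx": 0,"ty": 0,"tz": 0,"ax": 0,"ay": 0,"az": 0,"claw": -1},{"tx": 0,"ty": 0,"tz": 0,"ax": 0,"ay": 0,"az": 0,"claw": -1},{"tx": 0,"ty": 0,"tz": 0,"ax": 0,"ay": 0,"az": 0,"claw": -1},{"tx": 0,"ty": 0,"tz": 0,"ax": 0,"ay": 0,"az": 0,"claw": -1},{"tx": 0,"ty": 0,"tz": 0,"ax": 0,"ay": 0,"az": 0,"claw": -1}]}}

```text
time_s: 47.8
tcp_pos: [0.4981, -0.326, 0.0221]
eef_rot: [180.0, -0.0, 0.6]
contact_force: [-0.2, 1.9, 1.6]
gripper_width: 0.0151
```

Request:
{"api": "step_arm", "payload": {"increments": [{"tx": 0,"ty": 0,"tz": 5,"ax": 0,"ay": 0,"az": 0,"claw": -1},{"tx": 0,"ty": 0,"tz": 15,"ax": 0,"ay": 0,"az": 0,"claw": -1},{"tx": 0,"ty": 0,"tz": 30,"ax": 0,"ay": 0,"az": 0,"claw": -1},{"tx": 0,"ty": 0,"tz": 40,"ax": 0,"ay": 0,"az": 0,"claw": -1},{"tx": 0,"ty": 0,"tz": 40,"ax": 0,"ay": 0,"az": 0,"claw": -1},{"tx": 0,"ty": 0,"tz": 10,"ax": 0,"ay": 0,"az": 0,"claw": -1}]}}

```text
time_s: 48.4
tcp_pos: [0.4998, -0.327, 0.1669]
eef_rot: [179.8, -0.3, 0.6]
contact_force: [0.2, -0.0, -4.1]
gripper_width: 0.0154
```

Request:
{"api": "step_arm", "payload": {"increments": [{"tx": 1.6,"ty": 28.6,"tz": 0,"ax": 0,"ay": 0,"az": -7.69,"claw": -1},{"tx": 1.6,"ty": 28.6,"tz": 0,"ax": 0,"ay": 0,"az": -7.69,"claw": -1},{"tx": 1.6,"ty": 28.6,"tz": 0,"ax": 0,"ay": 0,"az": -7.69,"claw": -1},{"tx": 1.6,"ty": 28.6,"tz": 0,"ax": 0,"ay": 0,"az": -7.69,"claw": -1},{"tx": 1.6,"ty": 28.6,"tz": 0,"ax": 0,"ay": 0,"az": -7.69,"claw": -1},{"tx": 1.6,"ty": 28.6,"tz": 0,"ax": 0,"ay": 0,"az": -7.69,"claw": -1},{"tx": 1.6,"ty": 28.6,"tz": 0,"ax": 0,"ay": 0,"az": -7.69,"claw": -1},{"tx": 1.6,"ty": 28.6,"tz": 0,"ax": 0,"ay": 0,"az": -7.69,"claw": -1},{"tx": 1.6,"ty": 28.6,"tz": 0,"ax": 0,"ay": 0,"az": -7.69,"claw": -1},{"tx": 1.6,"ty": 28.6,"tz": 0,"ax": 0,"ay": 0,"az": -7.69,"claw": -1},{"tx": 1.9,"ty": 28.6,"tz": 0,"ax": 0,"ay": 0,"az": -7.69,"claw": -1},{"tx": 0,"ty": 0,"tz": 0,"ax": 0,"ay": 0,"az": 0,"claw": -1}]}}

```text
time_s: 49.6
tcp_pos: [0.5155, -0.009, 0.1612]
eef_rot: [179.9, 0.0, -84.2]
contact_force: [0.2, -0.5, -3.8]
gripper_width: 0.0155
```

Request:
{"api": "step_arm", "payload": {"increments": [{"tx": 0,"ty": 0,"tz": -20,"ax": 0,"ay": 0,"az": 0,"claw": -1},{"tx": 0,"ty": 0,"tz": -10,"ax": 0,"ay": 0,"az": 0,"claw": -1},{"tx": 0,"ty": 0,"tz": 0,"ax": 0,"ay": 0,"az": 0,"claw": -1},{"tx": 0,"ty": 0,"tz": 0,"ax": 0,"ay": 0,"az": 0,"claw": -1}]}}

```text
time_s: 50.0
tcp_pos: [0.5157, -0.0119, 0.1318]
eef_rot: [179.9, -0.0, -84.0]
contact_force: [0.6, 0.4, -4.0]
gripper_width: 0.0155
```

```bash
cat >> h.py <<'E'
def lid(z0,z1):
    st()
    for n in('scene','top'):
        C=cap(n); V=cloud(C); b,g,rr=[C['image'][...,i].astype(int) for i in range(3)]
        near=sel(V,.36,.68,-.21,.19,z0,z1)
        print(n,'blue',rect(V[near&(b>rr+20)]),np.median(V[near&(b>rr+20)][:,2]))
        o=(rr>150)&(g<160)&(b<90)&sel(V,.36,.68,-.21,.19,.03,z1+.03); k,l,S,ce=cv2.connectedComponentsWithStats(o.astype(np.uint8))
        for i in range(1,k):
            if S[i,4]>12: print('  orange',rect(V[l==i]),np.round(np.median(V[l==i],0),4))
E
python3 - <<'E'
from h import *
lid(.105,.16)
s=ld('scene')
cv2.imwrite('pics/g8.png',cv2.resize(s['image'][185:325,250:430],(771,600),interpolation=cv2.INTER_CUBIC))
E
```

```text
50.0 [ 0.5157 -0.0119  0.1318] [179.9  -0.  -84. ] [ 0.6  0.4 -4. ] 0.0155 [ 21.  10. -26.   0. -54. -15.]
scene blue (array([512.1,  -4.8, 117.1, 208.3,   7.3]), 936) 0.12196199142071854
  orange (array([445.6, -49.7,  42.4, 127.6,  12.6]), 129) [ 0.4386 -0.0166  0.1231]
  orange (array([499.3, 113.6,  45. ,  36.1,   7.3]), 92) [0.4962 0.1134 0.1263]
  orange (array([659.9, 165.5,  15. ,  44.3,  29.2]), 21) [0.6538 0.177  0.0809]
top blue (array([516.4, -14. , 111.2, 204.4,   6. ]), 731) 0.12406687106199572
  orange (array([655.7, 170.7,  15.9,  10.8,  62.6]), 15) [0.6563 0.1703 0.0847]
  orange (array([ 529.6, -135.4,   40.3,   33.9,    8.6]), 117) [ 0.5294 -0.1364  0.1255]
```

View pics/g8.png

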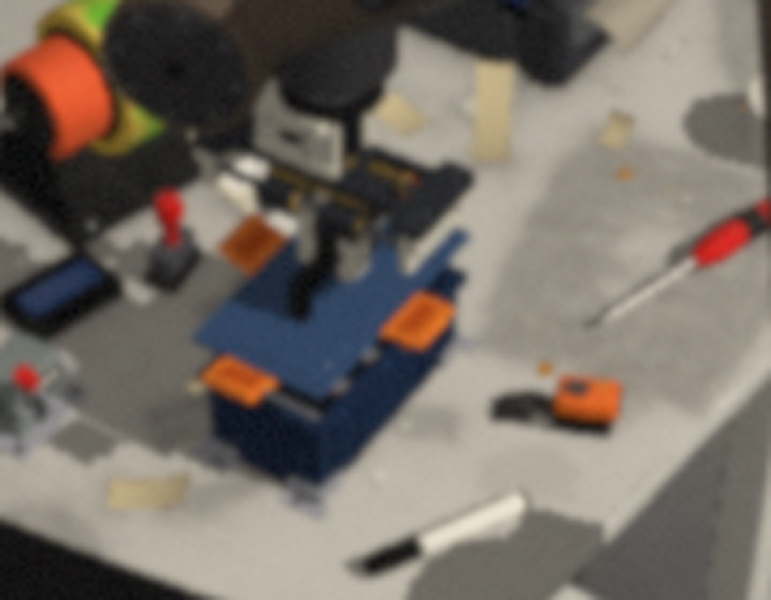

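Request:
{"api": "step_arm", "payload": {"increments": [{"tx": 0.3,"ty": -0.4,"tz": -12,"ax": 0,"ay": 0,"az": 0,"claw": -1},{"tx": 0,"ty": 0,"tz": -8,"ax": 0,"ay": 0,"az": 0,"claw": -1},{"tx": 0,"ty": 0,"tz": -4,"ax": 0,"ay": 0,"az": 0,"claw": -1},{"tx": 0,"ty": 0,"tz": -3,"ax": 0,"ay": 0,"az": 0,"claw": -1},{"tx": 0,"ty": 0,"tz": -2,"ax": 0,"ay": 0,"az": 0,"claw": -1},{"tx": 0,"ty": 0,"tz": 0,"ax": 0,"ay": 0,"az": 0,"claw": -1}]}}

```text
time_s: 50.7
tcp_pos: [0.5161, -0.0118, 0.1027]
eef_rot: [180.0, -0.0, -84.0]
contact_force: [0.0, 0.1, -3.8]
gripper_width: 0.0155
```

Request:
{"api": "step_arm", "payload": {"increments": [{"tx": 0,"ty": 0,"tz": -2,"ax": 0,"ay": 0,"az": 0,"claw": -1},{"tx": 0,"ty": 0,"tz": -2,"ax": 0,"ay": 0,"az": 0,"claw": -1},{"tx": 0,"ty": 0,"tz": -1,"ax": 0,"ay": 0,"az": 0,"claw": -1},{"tx": 0,"ty": 0,"tz": -1,"ax": 0,"ay": 0,"az": 0,"claw": -1},{"tx": 0,"ty": 0,"tz": 0,"ax": 0,"ay": 0,"az": 0,"claw": -1}]}}

```text
time_s: 51.2
tcp_pos: [0.5162, -0.0118, 0.0971]
eef_rot: [-180.0, -0.0, -84.0]
contact_force: [-1.2, -0.5, -0.6]
gripper_width: 0.0154
```

Request:
{"api": "step_arm", "payload": {"increments": [{"tx": 0,"ty": 0,"tz": -1,"ax": 0,"ay": 0,"az": 0,"claw": -1},{"tx": 0,"ty": 0,"tz": 0,"ax": 0,"ay": 0,"az": 0,"claw": -0.2},{"tx": 0,"ty": 0,"tz": 0,"ax": 0,"ay": 0,"az": 0,"claw": -0.2},{"tx": 0,"ty": 0,"tz": 0,"ax": 0,"ay": 0,"az": 0,"claw": -0.2},{"tx": 0,"ty": 0,"tz": 15,"ax": 0,"ay": 0,"az": 0,"claw": -0.2},{"tx": 0,"ty": 0,"tz": 40,"ax": 0,"ay": 0,"az": 0,"claw": -0.2},{"tx": -4.6,"ty": 44,"tz": 0,"ax": 0,"ay": 0,"az": 0,"claw": -1},{"tx": -4.6,"ty": 44,"tz": 0,"ax": 0,"ay": 0,"az": 0,"claw": -1},{"tx": -4.6,"ty": 44,"tz": 0,"ax": 0,"ay": 0,"az": 0,"claw": -1},{"tx": 0,"ty": 0,"tz": 0,"ax": 0,"ay": 0,"az": 0,"claw": -1},{"tx": 0,"ty": 0,"tz": 0,"ax": 0,"ay": 0,"az": 0,"claw": -1}]}}

```text
time_s: 52.3
tcp_pos: [0.5023, 0.1212, 0.1509]
eef_rot: [-180.0, -0.0, -83.9]
contact_force: [-0.3, 1.0, 0.7]
gripper_width: 0.0024
```

```bash
python3 - <<'E'
from h import *
lid(.07,.10)
E
```

```text
52.3 [0.5023 0.1212 0.1509] [-180.    -0.   -83.9] [-0.3  1.   0.7] 0.0024 [ 35.   9. -25.   0. -56. -29.]
scene blue (array([512.4,  -8.2, 118.5, 211.2,   5.8]), 976) 0.0868277128080584
  orange (array([ 523.4, -129.4,   43.6,   40.9,    4. ]), 89) [ 0.5252 -0.1297  0.0884]
  orange (array([442.2, -36.9,  38.3,  98.4,   9. ]), 117) [ 0.4375 -0.0146  0.0892]
  orange (array([509.9, 112.5,  39.1,  70.9,  85.4]), 97) [0.4991 0.1131 0.0912]
top blue (array([516.7, -13.7, 112.4, 204.5,   6. ]), 1459) 0.0891009004710425
  orange (array([588.6,  -6.4,  32. ,  49.2,   6.4]), 133) [ 0.5881 -0.0077  0.0941]
  orange (array([ 529.7, -135.9,   40.1,   34.1,    6.8]), 112) [ 0.5291 -0.1346  0.0907]
  orange (array([442.9, -21.7,  31.8,  45.6,   1.2]), 129) [ 0.4443 -0.0205  0.0903]
```

Request:
{"api": "step_arm", "payload": {"increments": [{"tx": 0,"ty": 0,"tz": -30,"ax": 0,"ay": 0,"az": 0,"claw": -1},{"tx": 0,"ty": 0,"tz": -25,"ax": 0,"ay": 0,"az": 0,"claw": -1},{"tx": 0,"ty": 0,"tz": -6,"ax": 0,"ay": 0,"az": 0,"claw": -1},{"tx": 0,"ty": 0,"tz": -6,"ax": 0,"ay": 0,"az": 0,"claw": -1},{"tx": 0,"ty": 0,"tz": -6,"ax": 0,"ay": 0,"az": 0,"claw": -1},{"tx": 0,"ty": 0,"tz": 0,"ax": 0,"ay": 0,"az": 0,"claw": -1}]}}

```text
time_s: 53.0
tcp_pos: [0.5028, 0.1201, 0.0782]
eef_rot: [-180.0, 0.0, -84.0]
contact_force: [-0.8, -0.9, 1.7]
gripper_width: 0.0007
```

Request:
{"api": "step_arm", "payload": {"increments": [{"tx": 0,"ty": 0,"tz": -5,"ax": 0,"ay": 0,"az": 0,"claw": -1},{"tx": 0,"ty": 0,"tz": -5,"ax": 0,"ay": 0,"az": 0,"claw": -1},{"tx": 0,"ty": 0,"tz": -5,"ax": 0,"ay": 0,"az": 0,"claw": -1},{"tx": 0,"ty": 0,"tz": -5,"ax": 0,"ay": 0,"az": 0,"claw": -1},{"tx": 0,"ty": 0,"tz": -5,"ax": 0,"ay": 0,"az": 0,"claw": -1},{"tx": 0,"ty": 0,"tz": 0,"ax": 0,"ay": 0,"az": 0,"claw": -1}]}}

```text
time_s: 53.6
tcp_pos: [0.5019, 0.1201, 0.052]
eef_rot: [179.9, -0.0, -84.0]
contact_force: [-0.0, 0.5, -0.8]
gripper_width: 0.0006
```

Request:
{"api": "step_arm", "payload": {"increments": [{"tx": 0.3,"ty": -3,"tz": 0,"ax": 0,"ay": 0,"az": 0,"claw": -1},{"tx": 0.3,"ty": -3,"tz": 0,"ax": 0,"ay": 0,"az": 0,"claw": -1},{"tx": 0.3,"ty": -3,"tz": 0,"ax": 0,"ay": 0,"az": 0,"claw": -1},{"tx": 0.2,"ty": -2,"tz": 0,"ax": 0,"ay": 0,"az": 0,"claw": -1},{"tx": 0,"ty": 0,"tz": 0,"ax": 0,"ay": 0,"az": 0,"claw": -1}]}}

```text
time_s: 54.1
tcp_pos: [0.5034, 0.1087, 0.053]
eef_rot: [180.0, -0.0, -84.1]
contact_force: [0.6, 0.5, -0.5]
gripper_width: 0.0007
```

Request:
{"api": "step_arm", "payload": {"increments": [{"tx": 0.2,"ty": -2,"tz": 0,"ax": 0,"ay": 0,"az": 0,"claw": -1},{"tx": 0.1,"ty": -1,"tz": 0,"ax": 0,"ay": 0,"az": 0,"claw": -1},{"tx": 0.1,"ty": -1,"tz": 0,"ax": 0,"ay": 0,"az": 0,"claw": -1},{"tx": 0,"ty": 0,"tz": 0,"ax": 0,"ay": 0,"az": 0,"claw": -1}]}}

```text
time_s: 54.5
tcp_pos: [0.5048, 0.1085, 0.0533]
eef_rot: [-179.8, 0.3, -84.0]
contact_force: [-4.8, 20.5, -2.3]
gripper_width: 0.0004
```

Request:
{"api": "step_arm", "payload": {"increments": [{"tx": -1,"ty": 10,"tz": 0,"ax": 0,"ay": 0,"az": 0,"claw": -1},{"tx": 0,"ty": 0,"tz": 40,"ax": 0,"ay": 0,"az": 0,"claw": -1},{"tx": 0,"ty": 0,"tz": 45,"ax": 0,"ay": 0,"az": 0,"claw": -1},{"tx": 0,"ty": 0,"tz": 20,"ax": 0,"ay": 0,"az": 0,"claw": -1},{"tx": 4.4,"ty": -43.8,"tz": 0,"ax": 0,"ay": 0,"az": 0,"claw": -1},{"tx": 4.4,"ty": -43.8,"tz": 0,"ax": 0,"ay": 0,"az": 0,"claw": -1},{"tx": 4.4,"ty": -43.8,"tz": 0,"ax": 0,"ay": 0,"az": 0,"claw": -1},{"tx": 4.4,"ty": -43.8,"tz": 0,"ax": 0,"ay": 0,"az": 0,"claw": -1},{"tx": 4.4,"ty": -43.8,"tz": 0,"ax": 0,"ay": 0,"az": 0,"claw": -1},{"tx": 4.4,"ty": -43.8,"tz": 0,"ax": 0,"ay": 0,"az": 0,"claw": -1},{"tx": 0,"ty": 0,"tz": 0,"ax": 0,"ay": 0,"az": 0,"claw": -1},{"tx": 0,"ty": 0,"tz": 0,"ax": 0,"ay": 0,"az": 0,"claw": -1}]}}

```text
time_s: 55.7
tcp_pos: [0.5286, -0.1491, 0.1577]
eef_rot: [179.9, -0.0, -84.2]
contact_force: [0.2, -0.6, -0.8]
gripper_width: 0.0004
```

```bash
python3 - <<'E'
from h import *
lid(.07,.10)
s=ld('scene')
cv2.imwrite('pics/g9.png',cv2.resize(s['image'][215:325,265:405],(700,550),interpolation=cv2.INTER_CUBIC))
E
```

```text
55.7 [ 0.5286 -0.1491  0.1577] [179.9  -0.  -84.2] [ 0.2 -0.6 -0.8] 0.0004 [  5.  12. -20.   0. -58.   1.]
scene blue (array([511.7, -10.2, 117.1, 211.9,   4.9]), 1343) 0.08703604186141915
  orange (array([ 524.6, -132.1,   40.1,   36.2,    5.3]), 93) [ 0.5248 -0.1324  0.0886]
  orange (array([585.5,  -4.6,  34.4,  53.5,   2.5]), 129) [ 0.5851 -0.0023  0.0906]
  orange (array([442.1, -29.4,  36.8,  82. ,  12.2]), 118) [ 0.4385 -0.0168  0.0893]
  orange (array([660.1, 166.5,  13.7,  43.8,  35.2]), 22) [0.6507 0.178  0.0825]
  orange (array([502.1,  95.9,  37.7,   7.1,   3.9]), 21) [0.5017 0.0979 0.0857]
top blue (array([490.6, -53.5,  50.6, 135.7,   5.8]), 530) 0.0886845286264827
  orange (array([656.7, 170.4,  15. ,   9.9,  80.1]), 15) [0.6562 0.17   0.0845]
  orange (array([443.9, -24.9,  32.5,  45.8,   5.3]), 125) [ 0.4444 -0.0237  0.0911]
```

View pics/g9.png

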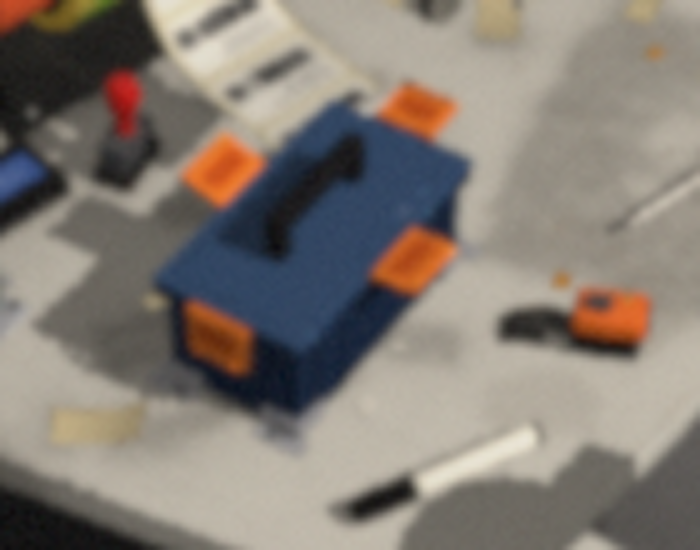

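Request:
{"api": "step_arm", "payload": {"increments": [{"tx": 0,"ty": 0,"tz": -30,"ax": 0,"ay": 0,"az": 0,"claw": -1},{"tx": 0,"ty": 0,"tz": -20,"ax": 0,"ay": 0,"az": 0,"claw": -1},{"tx": 0,"ty": 0,"tz": 0,"ax": 0,"ay": 0,"az": 0,"claw": -1},{"tx": 0,"ty": 0,"tz": 0,"ax": 0,"ay": 0,"az": 0,"claw": -1}]}}

```text
time_s: 56.2
tcp_pos: [0.5295, -0.1468, 0.1085]
eef_rot: [180.0, -0.0, -83.9]
contact_force: [-0.4, 0.2, 0.6]
gripper_width: 0.0004
```

Request:
{"api": "step_arm", "payload": {"increments": [{"tx": 0,"ty": 1,"tz": -12,"ax": 0,"ay": 0,"az": 0,"claw": -1},{"tx": 0,"ty": 0,"tz": -6,"ax": 0,"ay": 0,"az": 0,"claw": -1},{"tx": 0,"ty": 0,"tz": -6,"ax": 0,"ay": 0,"az": 0,"claw": -1},{"tx": 0,"ty": 0,"tz": -6,"ax": 0,"ay": 0,"az": 0,"claw": -1},{"tx": 0,"ty": 0,"tz": -5,"ax": 0,"ay": 0,"az": 0,"claw": -1},{"tx": 0,"ty": 0,"tz": -5,"ax": 0,"ay": 0,"az": 0,"claw": -1},{"tx": 0,"ty": 0,"tz": -5,"ax": 0,"ay": 0,"az": 0,"claw": -1},{"tx": 0,"ty": 0,"tz": -5,"ax": 0,"ay": 0,"az": 0,"claw": -1},{"tx": 0,"ty": 0,"tz": -6,"ax": 0,"ay": 0,"az": 0,"claw": -1},{"tx": 0,"ty": 0,"tz": 0,"ax": 0,"ay": 0,"az": 0,"claw": -1}]}}

```text
time_s: 57.2
tcp_pos: [0.5287, -0.1466, 0.0509]
eef_rot: [179.9, 0.0, -84.0]
contact_force: [-0.2, -1.1, 0.5]
gripper_width: 0.0003
```

Request:
{"api": "step_arm", "payload": {"increments": [{"tx": -0.3,"ty": 3,"tz": 0,"ax": 0,"ay": 0,"az": 0,"claw": -1},{"tx": -0.3,"ty": 3,"tz": 0,"ax": 0,"ay": 0,"az": 0,"claw": -1},{"tx": -0.3,"ty": 3,"tz": 0,"ax": 0,"ay": 0,"az": 0,"claw": -1},{"tx": -0.2,"ty": 2,"tz": 0,"ax": 0,"ay": 0,"az": 0,"claw": -1},{"tx": 0,"ty": 0,"tz": 0,"ax": 0,"ay": 0,"az": 0,"claw": -1}]}}

```text
time_s: 57.7
tcp_pos: [0.5281, -0.1352, 0.052]
eef_rot: [180.0, 0.0, -84.0]
contact_force: [-0.5, -0.3, 0.2]
gripper_width: 0.0004
```

Request:
{"api": "step_arm", "payload": {"increments": [{"tx": -0.2,"ty": 2,"tz": 0,"ax": 0,"ay": 0,"az": 0,"claw": -1},{"tx": -0.1,"ty": 1,"tz": 0,"ax": 0,"ay": 0,"az": 0,"claw": -1},{"tx": 0,"ty": 0,"tz": 0,"ax": 0,"ay": 0,"az": 0,"claw": -1}]}}

```text
time_s: 58.0
tcp_pos: [0.5278, -0.1324, 0.0519]
eef_rot: [180.0, 0.0, -84.0]
contact_force: [-0.5, -0.6, -0.5]
gripper_width: 0.0005
```

Request:
{"api": "step_arm", "payload": {"increments": [{"tx": -0.1,"ty": 1,"tz": 0,"ax": 0,"ay": 0,"az": 0,"claw": -1},{"tx": -0.1,"ty": 1,"tz": 0,"ax": 0,"ay": 0,"az": 0,"claw": -1},{"tx": 0,"ty": 0,"tz": 0,"ax": 0,"ay": 0,"az": 0,"claw": -1}]}}

```text
time_s: 58.3
tcp_pos: [0.5279, -0.1321, 0.0523]
eef_rot: [180.0, -0.1, -84.0]
contact_force: [2.0, -12.1, -1.2]
gripper_width: 0.0004
```

Request:
{"api": "step_arm", "payload": {"increments": [{"tx": -0.1,"ty": 1,"tz": 0,"ax": 0,"ay": 0,"az": 0,"claw": -1},{"tx": -0.1,"ty": 1,"tz": 0,"ax": 0,"ay": 0,"az": 0,"claw": -1},{"tx": 0,"ty": 0,"tz": 0,"ax": 0,"ay": 0,"az": 0,"claw": -1}]}}

```text
time_s: 58.6
tcp_pos: [0.5279, -0.1319, 0.0526]
eef_rot: [180.0, -0.2, -84.0]
contact_force: [3.6, -23.9, -2.2]
gripper_width: 0.0006
```

Request:
{"api": "step_arm", "payload": {"increments": [{"tx": 1,"ty": -10,"tz": 0,"ax": 0,"ay": 0,"az": 0,"claw": -1},{"tx": 0,"ty": 0,"tz": 40,"ax": 0,"ay": 0,"az": 0,"claw": -1},{"tx": 0,"ty": 0,"tz": 45,"ax": 0,"ay": 0,"az": 0,"claw": -1},{"tx": 0,"ty": 0,"tz": 20,"ax": 0,"ay": 0,"az": 0,"claw": -1}]}}

```text
time_s: 59.0
tcp_pos: [0.5305, -0.1387, 0.1611]
eef_rot: [-179.7, -0.0, -84.0]
contact_force: [0.8, 0.3, -0.2]
gripper_width: 0.0007
```

Request:
{"api": "step_arm", "payload": {"increments": [{"tx": 6.4,"ty": 12.6,"tz": 0,"ax": 0,"ay": 0,"az": 8.18,"claw": -1},{"tx": 6.4,"ty": 12.6,"tz": 0,"ax": 0,"ay": 0,"az": 8.18,"claw": -1},{"tx": 6.4,"ty": 12.6,"tz": 0,"ax": 0,"ay": 0,"az": 8.18,"claw": -1},{"tx": 6.4,"ty": 12.6,"tz": 0,"ax": 0,"ay": 0,"az": 8.18,"claw": -1},{"tx": 6.4,"ty": 12.6,"tz": 0,"ax": 0,"ay": 0,"az": 8.18,"claw": -1},{"tx": 6.4,"ty": 12.6,"tz": 0,"ax": 0,"ay": 0,"az": 8.18,"claw": -1},{"tx": 6.4,"ty": 12.6,"tz": 0,"ax": 0,"ay": 0,"az": 8.18,"claw": -1},{"tx": 6.4,"ty": 12.6,"tz": 0,"ax": 0,"ay": 0,"az": 8.18,"claw": -1},{"tx": 6.4,"ty": 12.6,"tz": 0,"ax": 0,"ay": 0,"az": 8.18,"claw": -1},{"tx": 6.4,"ty": 12.6,"tz": 0,"ax": 0,"ay": 0,"az": 8.18,"claw": -1},{"tx": 6.4,"ty": 12.6,"tz": 0,"ax": 0,"ay": 0,"az": 8.18,"claw": -1},{"tx": 0,"ty": 0,"tz": 0,"ax": 0,"ay": 0,"az": 0,"claw": -1}]}}

```text
time_s: 60.2
tcp_pos: [0.5997, 0.0016, 0.1569]
eef_rot: [-180.0, -0.0, 6.2]
contact_force: [-0.2, -0.0, -0.0]
gripper_width: 0.0003
```

Request:
{"api": "step_arm", "payload": {"increments": [{"tx": 0,"ty": 0,"tz": -25,"ax": 0,"ay": 0,"az": 0,"claw": -1},{"tx": 0,"ty": 0,"tz": -20,"ax": 0,"ay": 0,"az": 0,"claw": -1},{"tx": 0,"ty": 0,"tz": 0,"ax": 0,"ay": 0,"az": 0,"claw": -1},{"tx": 0,"ty": 0,"tz": 0,"ax": 0,"ay": 0,"az": 0,"claw": -1}]}}

```text
time_s: 60.6
tcp_pos: [0.5989, -0.0003, 0.1123]
eef_rot: [180.0, 0.0, 5.9]
contact_force: [0.1, 0.4, 0.2]
gripper_width: 0.0007
```

```bash
python3 - <<'E'
from h import *
for n in('top','scene'):
    W=cloud(ld(n))
    for x in (.58,.61,.64,.67,.70,.73): print(n,x,[np.round(np.nanmax(np.r_[0,W[sel(W,x-.015,x+.015,y-.015,y+.015,-.01,.14)][:,2]]),3) for y in np.arange(-.15,.25,.03)])
E
```

```text
top 0.58 [np.float64(0.0), np.float64(0.0), np.float64(0.0), np.float64(0.0), np.float64(0.0), np.float64(0.0), np.float64(0.0), np.float64(0.0), np.float64(0.0), np.float64(0.0), np.float64(0.0), np.float64(0.003), np.float64(0.008), np.float64(0.04)]
top 0.61 [np.float64(0.0), np.float64(0.0), np.float64(0.0), np.float64(0.0), np.float64(0.0), np.float64(0.0), np.float64(0.0), np.float64(0.0), np.float64(0.0), np.float64(0.0), np.float64(0.0), np.float64(0.007), np.float64(0.009), np.float64(0.041)]
top 0.64 [np.float64(0.0), np.float64(0.0), np.float64(0.0), np.float64(0.0), np.float64(0.0), np.float64(0.013), np.float64(0.01), np.float64(0.0), np.float64(0.008), np.float64(0.007), np.float64(0.085), np.float64(0.093), np.float64(0.011), np.float64(0.01)]
top 0.67 [np.float64(0.022), np.float64(0.017), np.float64(0.011), np.float64(0.011), np.float64(0.01), np.float64(0.01), np.float64(0.01), np.float64(0.014), np.float64(0.01), np.float64(0.062), np.float64(0.084), np.float64(0.093), np.float64(0.041), np.float64(0.035)]
top 0.7 [np.float64(0.022), np.float64(0.021), np.float64(0
[... 1435 characters left out ...]
, np.float64(0.005), np.float64(0.011), np.float64(0.006), np.float64(0.056), np.float64(0.058), np.float64(0.087), np.float64(0.034), np.float64(0.05)]
scene 0.7 [np.float64(0.02), np.float64(0.018), np.float64(0.005), np.float64(0.073), np.float64(0.083), np.float64(0.038), np.float64(0.006), np.float64(0.005), np.float64(0.004), np.float64(0.06), np.float64(0.057), np.float64(0.059), np.float64(0.057), np.float64(0.064)]
scene 0.73 [np.float64(0.03), np.float64(0.025), np.float64(0.006), np.float64(0.0), np.float64(0.077), np.float64(0.02), np.float64(0.022), np.float64(0.026), np.float64(0.023), np.float64(0.05), np.float64(0.004), np.float64(0.005), np.float64(0.061), np.float64(0.067)]
```

Request:
{"api": "step_arm", "payload": {"increments": [{"tx": 0.5,"ty": -2,"tz": -8,"ax": 0,"ay": 0,"az": 0,"claw": -1},{"tx": 0,"ty": 0,"tz": -7,"ax": 0,"ay": 0,"az": 0,"claw": -1},{"tx": 0,"ty": 0,"tz": -6,"ax": 0,"ay": 0,"az": 0,"claw": -1},{"tx": 0,"ty": 0,"tz": -6,"ax": 0,"ay": 0,"az": 0,"claw": -1},{"tx": 0,"ty": 0,"tz": -6,"ax": 0,"ay": 0,"az": 0,"claw": -1},{"tx": 0,"ty": 0,"tz": -6,"ax": 0,"ay": 0,"az": 0,"claw": -1},{"tx": 0,"ty": 0,"tz": -6,"ax": 0,"ay": 0,"az": 0,"claw": -1},{"tx": 0,"ty": 0,"tz": -6,"ax": 0,"ay": 0,"az": 0,"claw": -1},{"tx": 0,"ty": 0,"tz": -5,"ax": 0,"ay": 0,"az": 0,"claw": -1},{"tx": 0,"ty": 0,"tz": -4,"ax": 0,"ay": 0,"az": 0,"claw": -1},{"tx": 0,"ty": 0,"tz": 0,"ax": 0,"ay": 0,"az": 0,"claw": -1}]}}

```text
time_s: 61.7
tcp_pos: [0.5988, -0.0021, 0.051]
eef_rot: [180.0, 0.1, 5.9]
contact_force: [0.1, -0.5, 0.1]
gripper_width: 0.0008
```

Request:
{"api": "step_arm", "payload": {"increments": [{"tx": -3,"ty": -0.3,"tz": 0,"ax": 0,"ay": 0,"az": 0,"claw": -1},{"tx": -3,"ty": -0.3,"tz": 0,"ax": 0,"ay": 0,"az": 0,"claw": -1},{"tx": -3,"ty": -0.3,"tz": 0,"ax": 0,"ay": 0,"az": 0,"claw": -1},{"tx": -2,"ty": -0.2,"tz": 0,"ax": 0,"ay": 0,"az": 0,"claw": -1},{"tx": 0,"ty": 0,"tz": 0,"ax": 0,"ay": 0,"az": 0,"claw": -1}]}}

```text
time_s: 62.2
tcp_pos: [0.5881, -0.0031, 0.0521]
eef_rot: [-180.0, -0.0, 6.0]
contact_force: [1.8, 0.6, -0.8]
gripper_width: 0.0002
```

Request:
{"api": "step_arm", "payload": {"increments": [{"tx": -1,"ty": -0.1,"tz": 0,"ax": 0,"ay": 0,"az": 0,"claw": -1},{"tx": -1,"ty": -0.1,"tz": 0,"ax": 0,"ay": 0,"az": 0,"claw": -1},{"tx": 0,"ty": 0,"tz": 0,"ax": 0,"ay": 0,"az": 0,"claw": -1}]}}

```text
time_s: 62.5
tcp_pos: [0.5866, -0.0032, 0.052]
eef_rot: [-180.0, -0.0, 6.0]
contact_force: [3.8, 0.3, -2.0]
gripper_width: 0.0002
```

Request:
{"api": "step_arm", "payload": {"increments": [{"tx": -1,"ty": -0.1,"tz": 0,"ax": 0,"ay": 0,"az": 0,"claw": -1},{"tx": -1,"ty": -0.1,"tz": 0,"ax": 0,"ay": 0,"az": 0,"claw": -1},{"tx": 0,"ty": 0,"tz": 0,"ax": 0,"ay": 0,"az": 0,"claw": -1}]}}

```text
time_s: 62.8
tcp_pos: [0.5866, -0.0032, 0.0527]
eef_rot: [-180.0, -0.2, 6.0]
contact_force: [7.5, -0.9, -3.3]
gripper_width: 0.0003
```

Request:
{"api": "step_arm", "payload": {"increments": [{"tx": -1,"ty": -0.1,"tz": 0,"ax": 0,"ay": 0,"az": 0,"claw": -1},{"tx": -1,"ty": -0.1,"tz": 0,"ax": 0,"ay": 0,"az": 0,"claw": -1},{"tx": 0,"ty": 0,"tz": 0,"ax": 0,"ay": 0,"az": 0,"claw": -1}]}}

```text
time_s: 63.1
tcp_pos: [0.5866, -0.0031, 0.0535]
eef_rot: [-180.0, -0.4, 6.0]
contact_force: [11.9, -0.7, -3.9]
gripper_width: 0.0003
```

Request:
{"api": "step_arm", "payload": {"increments": [{"tx": -2,"ty": -0.2,"tz": 0,"ax": 0,"ay": 0,"az": 0,"claw": -1},{"tx": 0,"ty": 0,"tz": 0,"ax": 0,"ay": 0,"az": 0,"claw": -1},{"tx": 16,"ty": 1,"tz": 0,"ax": 0,"ay": 0,"az": 0,"claw": -1},{"tx": 0,"ty": 0,"tz": 40,"ax": 0,"ay": 0,"az": 0,"claw": -1},{"tx": 0,"ty": 0,"tz": 45,"ax": 0,"ay": 0,"az": 0,"claw": -1},{"tx": 0,"ty": 0,"tz": 20,"ax": 0,"ay": 0,"az": 0,"claw": -1},{"tx": -33,"ty": -4,"tz": 0,"ax": 0,"ay": 0,"az": 0,"claw": -1},{"tx": -33,"ty": -4,"tz": 0,"ax": 0,"ay": 0,"az": 0,"claw": -1},{"tx": -33,"ty": -4,"tz": 0,"ax": 0,"ay": 0,"az": 0,"claw": -1},{"tx": -33,"ty": -4,"tz": 0,"ax": 0,"ay": 0,"az": 0,"claw": -1},{"tx": -30,"ty": -4,"tz": 0,"ax": 0,"ay": 0,"az": 0,"claw": -1},{"tx": 0,"ty": 0,"tz": 0,"ax": 0,"ay": 0,"az": 0,"claw": -1}]}}

```text
time_s: 64.3
tcp_pos: [0.43, -0.024, 0.1568]
eef_rot: [-180.0, 0.1, 5.9]
contact_force: [0.9, -0.4, -0.1]
gripper_width: 0.0005
```

Request:
{"api": "step_arm", "payload": {"increments": [{"tx": 0,"ty": 0,"tz": -25,"ax": 0,"ay": 0,"az": 0,"claw": -1},{"tx": 0,"ty": 0,"tz": -20,"ax": 0,"ay": 0,"az": 0,"claw": -1},{"tx": 0,"ty": 0,"tz": 0,"ax": 0,"ay": 0,"az": 0,"claw": -1},{"tx": 0,"ty": 0,"tz": 0,"ax": 0,"ay": 0,"az": 0,"claw": -1}]}}

```text
time_s: 64.7
tcp_pos: [0.4343, -0.0231, 0.1121]
eef_rot: [180.0, 0.1, 6.0]
contact_force: [0.9, 0.2, -0.5]
gripper_width: 0.0003
```

Request:
{"api": "step_arm", "payload": {"increments": [{"tx": -1,"ty": 2,"tz": -8,"ax": 0,"ay": 0,"az": 0,"claw": -1},{"tx": 0,"ty": 0,"tz": -7,"ax": 0,"ay": 0,"az": 0,"claw": -1},{"tx": 0,"ty": 0,"tz": -6,"ax": 0,"ay": 0,"az": 0,"claw": -1},{"tx": 0,"ty": 0,"tz": -6,"ax": 0,"ay": 0,"az": 0,"claw": -1},{"tx": 0,"ty": 0,"tz": -6,"ax": 0,"ay": 0,"az": 0,"claw": -1},{"tx": 0,"ty": 0,"tz": -6,"ax": 0,"ay": 0,"az": 0,"claw": -1},{"tx": 0,"ty": 0,"tz": -6,"ax": 0,"ay": 0,"az": 0,"claw": -1},{"tx": 0,"ty": 0,"tz": -6,"ax": 0,"ay": 0,"az": 0,"claw": -1},{"tx": 0,"ty": 0,"tz": -5,"ax": 0,"ay": 0,"az": 0,"claw": -1},{"tx": 0,"ty": 0,"tz": -4,"ax": 0,"ay": 0,"az": 0,"claw": -1},{"tx": 0,"ty": 0,"tz": 0,"ax": 0,"ay": 0,"az": 0,"claw": -1}]}}

```text
time_s: 65.8
tcp_pos: [0.433, -0.021, 0.0513]
eef_rot: [180.0, 0.1, 5.9]
contact_force: [-0.5, -0.3, 0.0]
gripper_width: 0.0006
```

Request:
{"api": "step_arm", "payload": {"increments": [{"tx": 3,"ty": 0.3,"tz": 0,"ax": 0,"ay": 0,"az": 0,"claw": -1},{"tx": 3,"ty": 0.3,"tz": 0,"ax": 0,"ay": 0,"az": 0,"claw": -1},{"tx": 3,"ty": 0.3,"tz": 0,"ax": 0,"ay": 0,"az": 0,"claw": -1},{"tx": 2,"ty": 0.2,"tz": 0,"ax": 0,"ay": 0,"az": 0,"claw": -1},{"tx": 0,"ty": 0,"tz": 0,"ax": 0,"ay": 0,"az": 0,"claw": -1}]}}

```text
time_s: 66.3
tcp_pos: [0.4433, -0.02, 0.0515]
eef_rot: [180.0, 0.1, 5.9]
contact_force: [-5.1, 0.6, -1.5]
gripper_width: 0.0006
```

Request:
{"api": "step_arm", "payload": {"increments": [{"tx": 1,"ty": 0.1,"tz": 0,"ax": 0,"ay": 0,"az": 0,"claw": -1},{"tx": 1,"ty": 0.1,"tz": 0,"ax": 0,"ay": 0,"az": 0,"claw": -1},{"tx": 0,"ty": 0,"tz": 0,"ax": 0,"ay": 0,"az": 0,"claw": -1}]}}

```text
time_s: 66.6
tcp_pos: [0.4434, -0.0201, 0.0515]
eef_rot: [180.0, 0.3, 5.9]
contact_force: [-13.7, 4.1, 7.6]
gripper_width: 0.0005
```

Request:
{"api": "step_arm", "payload": {"increments": [{"tx": 1.5,"ty": 0.1,"tz": 0,"ax": 0,"ay": 0,"az": 0,"claw": -1},{"tx": 0,"ty": 0,"tz": 0,"ax": 0,"ay": 0,"az": 0,"claw": -1},{"tx": -17,"ty": -1,"tz": 0,"ax": 0,"ay": 0,"az": 0,"claw": -1},{"tx": 0,"ty": 0,"tz": 40,"ax": 0,"ay": 0,"az": 0,"claw": -1},{"tx": 0,"ty": 0,"tz": 45,"ax": 0,"ay": 0,"az": 0,"claw": -1},{"tx": 0,"ty": 0,"tz": 30,"ax": 0,"ay": 0,"az": 0,"claw": -1},{"tx": 10,"ty": 45,"tz": 10,"ax": 0,"ay": 0,"az": 0,"claw": -1},{"tx": 15,"ty": 45,"tz": 0,"ax": 0,"ay": 0,"az": 0,"claw": -1},{"tx": 15,"ty": 45,"tz": 0,"ax": 0,"ay": 0,"az": 0,"claw": -1},{"tx": 15,"ty": 45,"tz": 0,"ax": 0,"ay": 0,"az": 0,"claw": -1},{"tx": 15,"ty": 45,"tz": 0,"ax": 0,"ay": 0,"az": 0,"claw": -1},{"tx": 0,"ty": 0,"tz": 0,"ax": 0,"ay": 0,"az": 0,"claw": -1}]}}

```text
time_s: 67.8
tcp_pos: [0.5038, 0.2098, 0.1772]
eef_rot: [-179.9, -0.2, 6.2]
contact_force: [-0.5, -1.1, -1.1]
gripper_width: 0.0005
```

```bash
python3 - <<'E'
from h import *
lid(.07,.10)
s=ld('scene');t=ld('top')
o=np.zeros((540,800,3),np.uint8)
o[:,:500]=cv2.resize(s['image'][222:330,270:370],(500,540),interpolation=cv2.INTER_CUBIC)
o[:270,500:]=cv2.resize(t['image'][222:285,270:340],(300,270),interpolation=cv2.INTER_CUBIC)
o[270:,500:]=cv2.resize(t['image'][180:243,230:300],(300,270),interpolation=cv2.INTER_CUBIC)
cv2.imwrite('pics/g10.png',o)
V=cloud(t); I=t['image'].astype(int); m=sel(V,.60,.76,.08,.22,.02,.13)
red=m&(I[...,2]>100)&(I[...,1]<70); print('red top',np.round(V[red],3)[:20])
P=V[sel(V,.63,.76,.08,.21,.045,.068)]; print(rect(P))
V=cloud(s); I=s['image'].astype(int); red=sel(V,.60,.76,.08,.22,.02,.13)&(I[...,2]>100)&(I[...,1]<70); print('red scene',V[red].mean(0).round(4),V[red].min(0).round(3),V[red].max(0).round(3))
P=V[sel(V,.63,.76,.08,.21,.045,.068)]; print(rect(P))
E
```

```text
67.8 [0.5038 0.2098 0.1772] [-179.9   -0.2    6.2] [-0.5 -1.1 -1.1] 0.0005 [ 43.  10. -19.   0. -60.  53.]
scene blue (array([512.3,  -6.5, 117.6, 209.1,   5. ]), 1345) 0.08689177219247053
  orange (array([5.707e+02, 5.000e-01, 9.800e+00, 4.320e+01, 9.300e+00]), 23) [0.5699 0.0009 0.0876]
  orange (array([453.7, -12.5,  14.5,  56.5,  10.3]), 96) [ 0.4518 -0.0124  0.0762]
  orange (array([501.1,  98.5,  39. ,  14.8,  16. ]), 25) [0.505  0.1007 0.0844]
top blue (array([517.7, -12.4, 113. , 205.5,   5.7]), 1456) 0.08895880081537519
  orange (array([657.3, 170.6,  12.3,  13.4,  42. ]), 15) [0.6563 0.1709 0.0846]
  orange (array([ 5.764e+02, -5.700e+00,  4.200e+00,  4.600e+01,  4.000e-01]), 18) [ 0.575  -0.0076  0.0877]
  orange (array([ 527.6, -121.3,   39.8,    8. ,    2.2]), 24) [ 0.5279 -0.1206  0.0868]
  orange (array([504.6,  94.8,  38. ,   4.6,   1.3]), 22) [0.5047 0.0947 0.0855]
  orange (array([456.8, -18.3,   7.6,  45.8,   5.9]), 37) [ 0.4568 -0.0163  0.0833]
red top [[0.659 0.178 0.085]
 [0.657 0.173 0.095]
 [0.658 0.17  0.092]
 [0.658 0.167 0.088]
 [0.66  0.164 0.082]
 [0.66  0.161 0.08 ]
 [0.655 0.178 0.084]
 [0.655 0.174 0.088]
 [0.656 0.171 0.08 ]
 [0.655 0.167 0.087]
 [0.656 0.164 0.079]
 [0.657 0.161 0.075]
 [0.652 0.171 0.084]
 [0.652 0.167 0.083]
 [0.654 0.166 0.07 ]]
(array([703.1, 168.5, 114. ,  65.4,  68.2]), 216)<stdin>:12: RuntimeWarning: Mean of empty slice.
  ret = um.true_divide(
Traceback (most recent call last):
ValueError: zero-size array to reduction operation minimum which has no identity
```

View pics/g10.png

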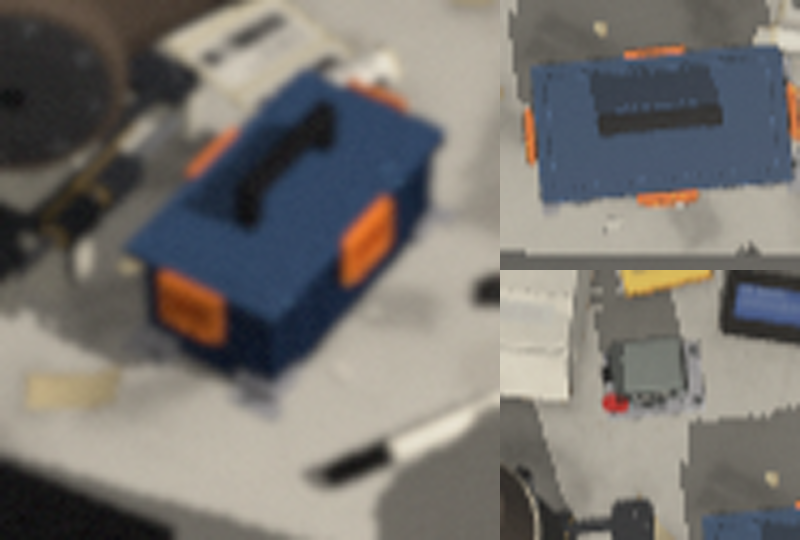

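Request:
{"api": "step_arm", "payload": {"increments": [{"tx": 13.5,"ty": -0.5,"tz": 0,"ax": 0,"ay": 0,"az": -8,"claw": -1},{"tx": 13.5,"ty": -0.5,"tz": 0,"ax": 0,"ay": 0,"az": -8,"claw": -1},{"tx": 13.5,"ty": -0.5,"tz": 0,"ax": 0,"ay": 0,"az": -8,"claw": -1},{"tx": 13.5,"ty": -0.5,"tz": 0,"ax": 0,"ay": 0,"az": -8,"claw": -1},{"tx": 13.5,"ty": -0.5,"tz": 0,"ax": 0,"ay": 0,"az": -8,"claw": -1},{"tx": 13.5,"ty": -0.5,"tz": 0,"ax": 0,"ay": 0,"az": -8,"claw": -1},{"tx": 13.5,"ty": -0.5,"tz": 0,"ax": 0,"ay": 0,"az": -8,"claw": -1},{"tx": 13.5,"ty": -0.5,"tz": 0,"ax": 0,"ay": 0,"az": -8,"claw": -1},{"tx": 13.5,"ty": -0.5,"tz": 0,"ax": 0,"ay": 0,"az": -8,"claw": -1},{"tx": 13.5,"ty": -0.5,"tz": 0,"ax": 0,"ay": 0,"az": -8,"claw": -1},{"tx": 13.5,"ty": -0.5,"tz": 0,"ax": 0,"ay": 0,"az": -8,"claw": -1},{"tx": 0,"ty": 0,"tz": 0,"ax": 0,"ay": 0,"az": 0,"claw": -1}]}}

```text
time_s: 69.1
tcp_pos: [0.6507, 0.1978, 0.1771]
eef_rot: [-179.9, -0.0, -82.3]
contact_force: [-0.9, -0.2, -0.4]
gripper_width: 0.0005
```

Request:
{"api": "step_arm", "payload": {"increments": [{"tx": 0,"ty": 0,"tz": -20,"ax": 0,"ay": 0,"az": 0,"claw": -1},{"tx": 0,"ty": 0,"tz": -20,"ax": 0,"ay": 0,"az": 0,"claw": -1},{"tx": 0,"ty": 0,"tz": 0,"ax": 0,"ay": 0,"az": 0,"claw": -1},{"tx": 0,"ty": 0,"tz": 0,"ax": 0,"ay": 0,"az": 0,"claw": -1}]}}

```text
time_s: 69.5
tcp_pos: [0.6493, 0.1985, 0.1376]
eef_rot: [-180.0, -0.0, -82.0]
contact_force: [-0.1, 1.0, 0.5]
gripper_width: 0.0002
```

```bash
python3 - <<'E'
from h import *
s=cap('scene'); t=cap('top'); st()
for C in(s,t):
    V=cloud(C); I=C['image'].astype(int); m=sel(V,.62,.70,.12,.21,.05,.12)&(I[...,2]>100)&(I[...,1]<70)
    print('red',m.sum(), V[m].mean(0).round(4) if m.any() else '')
    print('near tip heights',[np.round(np.nanmax(np.r_[0,V[sel(V,x-.012,x+.012,.18,.225,-.01,.10)][:,2]]),3) for x in (.63,.65,.67,.69)])
E
```

```text
69.6 [0.65   0.1991 0.1386] [-179.9    0.   -82. ] [ 0.1 -0.5 -0.1] 0.0001 [ 33.  24.  -5.   0. -61. -25.]
red 21 [0.6527 0.1776 0.0776]
near tip heights [np.float64(0.008), np.float64(0.088), np.float64(0.055), np.float64(0.057)]
red 12 [0.6569 0.1665 0.0815]
near tip heights [np.float64(0.008), np.float64(0.008), np.float64(0.008), np.float64(0.047)]
```

Request:
{"api": "step_arm", "payload": {"increments": [{"tx": 4,"ty": 0,"tz": -30,"ax": 0,"ay": 0,"az": 0,"claw": -1},{"tx": 0,"ty": 0,"tz": -30,"ax": 0,"ay": 0,"az": 0,"claw": -1},{"tx": 0,"ty": 0,"tz": -16,"ax": 0,"ay": 0,"az": 0,"claw": -1},{"tx": 0,"ty": 0,"tz": 0,"ax": 0,"ay": 0,"az": 0,"claw": -1}]}}

```text
time_s: 70.0
tcp_pos: [0.6523, 0.1985, 0.0594]
eef_rot: [179.8, -0.1, -82.0]
contact_force: [0.0, 0.1, 0.5]
gripper_width: 0.0002
```

Request:
{"api": "step_arm", "payload": {"increments": [{"tx": 0.7,"ty": -5,"tz": 0,"ax": 0,"ay": 0,"az": 0,"claw": -1},{"tx": 0.7,"ty": -5,"tz": 0,"ax": 0,"ay": 0,"az": 0,"claw": -1},{"tx": 0.7,"ty": -5,"tz": 0,"ax": 0,"ay": 0,"az": 0,"claw": -1},{"tx": 0.7,"ty": -5,"tz": 0,"ax": 0,"ay": 0,"az": 0,"claw": -1},{"tx": 0.7,"ty": -5,"tz": 0,"ax": 0,"ay": 0,"az": 0,"claw": -1}]}}

```text
time_s: 70.5
tcp_pos: [0.6574, 0.1738, 0.0618]
eef_rot: [-179.9, 0.0, -82.0]
contact_force: [0.3, 1.0, 1.0]
gripper_width: 0.0004
```

Request:
{"api": "step_arm", "payload": {"increments": [{"tx": 0.7,"ty": -5,"tz": 0,"ax": 0,"ay": 0,"az": 0,"claw": -1},{"tx": 0.7,"ty": -5,"tz": 0,"ax": 0,"ay": 0,"az": 0,"claw": -1},{"tx": 0.7,"ty": -5,"tz": 0,"ax": 0,"ay": 0,"az": 0,"claw": -1},{"tx": 0.7,"ty": -5,"tz": 0,"ax": 0,"ay": 0,"az": 0,"claw": -1}]}}

```text
time_s: 70.9
tcp_pos: [0.6597, 0.1537, 0.0609]
eef_rot: [180.0, 0.0, -82.0]
contact_force: [-0.1, 2.0, 1.0]
gripper_width: 0.0007
```

Request:
{"api": "step_arm", "payload": {"increments": [{"tx": 0.4,"ty": -3,"tz": 0,"ax": 0,"ay": 0,"az": 0,"claw": -1},{"tx": 0.4,"ty": -3,"tz": 0,"ax": 0,"ay": 0,"az": 0,"claw": -1},{"tx": 0.4,"ty": -3,"tz": 0,"ax": 0,"ay": 0,"az": 0,"claw": -1},{"tx": 0,"ty": 0,"tz": 0,"ax": 0,"ay": 0,"az": 0,"claw": -1}]}}

```text
time_s: 71.3
tcp_pos: [0.6606, 0.1447, 0.0605]
eef_rot: [180.0, 0.0, -82.1]
contact_force: [1.3, 2.5, -0.9]
gripper_width: 0.0003
```

Request:
{"api": "step_arm", "payload": {"increments": [{"tx": 0.3,"ty": -2,"tz": 0,"ax": 0,"ay": 0,"az": 0,"claw": -1},{"tx": 0.3,"ty": -2,"tz": 0,"ax": 0,"ay": 0,"az": 0,"claw": -1},{"tx": 0,"ty": 0,"tz": 0,"ax": 0,"ay": 0,"az": 0,"claw": -1}]}}

```text
time_s: 71.6
tcp_pos: [0.6612, 0.1409, 0.0607]
eef_rot: [180.0, 0.0, -82.1]
contact_force: [-1.4, 3.4, -2.7]
gripper_width: 0.0002
```

Request:
{"api": "step_arm", "payload": {"increments": [{"tx": 0.3,"ty": -2,"tz": 0,"ax": 0,"ay": 0,"az": 0,"claw": -1},{"tx": 0.2,"ty": -1.5,"tz": 0,"ax": 0,"ay": 0,"az": 0,"claw": -1},{"tx": 0,"ty": 0,"tz": 0,"ax": 0,"ay": 0,"az": 0,"claw": -1}]}}

```text
time_s: 71.9
tcp_pos: [0.6615, 0.1396, 0.0606]
eef_rot: [-180.0, 0.2, -82.0]
contact_force: [-3.1, 12.1, -4.2]
gripper_width: 0.0005
```

Request:
{"api": "step_arm", "payload": {"increments": [{"tx": 0.2,"ty": -1.5,"tz": 0,"ax": 0,"ay": 0,"az": 0,"claw": -1},{"tx": 0.1,"ty": -1,"tz": 0,"ax": 0,"ay": 0,"az": 0,"claw": -1},{"tx": 0,"ty": 0,"tz": 0,"ax": 0,"ay": 0,"az": 0,"claw": -1}]}}

```text
time_s: 72.2
tcp_pos: [0.6617, 0.1389, 0.0605]
eef_rot: [-179.9, 0.3, -82.0]
contact_force: [-5.0, 19.3, -3.8]
gripper_width: -0.0001
```

Request:
{"api": "step_arm", "payload": {"increments": [{"tx": -1,"ty": 8,"tz": 0,"ax": 0,"ay": 0,"az": 0,"claw": -1},{"tx": -1.5,"ty": 12,"tz": 0,"ax": 0,"ay": 0,"az": 0,"claw": -1},{"tx": -1.5,"ty": 12,"tz": 0,"ax": 0,"ay": 0,"az": 0,"claw": -1},{"tx": -1.5,"ty": 12,"tz": 0,"ax": 0,"ay": 0,"az": 0,"claw": -1},{"tx": -1.5,"ty": 12,"tz": 0,"ax": 0,"ay": 0,"az": 0,"claw": -1},{"tx": -1.5,"ty": 11,"tz": 0,"ax": 0,"ay": 0,"az": 0,"claw": -1},{"tx": 0,"ty": 0,"tz": 30,"ax": 0,"ay": 0,"az": 0,"claw": -1},{"tx": 0,"ty": 0,"tz": 40,"ax": 0,"ay": 0,"az": 0,"claw": -1},{"tx": -20,"ty": 20,"tz": 40,"ax": 0,"ay": 0,"az": 0,"claw": -1},{"tx": -30,"ty": 30,"tz": 20,"ax": 0,"ay": 0,"az": 0,"claw": -1},{"tx": -30,"ty": 30,"tz": 0,"ax": 0,"ay": 0,"az": 0,"claw": -1},{"tx": 0,"ty": 0,"tz": 0,"ax": 0,"ay": 0,"az": 0,"claw": -1}]}}

```text
time_s: 73.4
tcp_pos: [0.5714, 0.2854, 0.1926]
eef_rot: [-179.9, 0.1, -81.9]
contact_force: [1.0, 0.4, -0.1]
gripper_width: -0.0
```

```bash
python3 - <<'E'
from h import *
lid(.07,.10)
for n in('scene','top'):
    C=ld(n); V=cloud(C); I=C['image'].astype(int); m=sel(V,.62,.70,.08,.21,.05,.12)&(I[...,2]>100)&(I[...,1]<70)
    print(n,'knob',m.sum(), V[m].mean(0).round(4) if m.any() else '')
s=ld('scene');t=ld('top')
o=np.zeros((540,800,3),np.uint8)
o[:,:500]=cv2.resize(s['image'][232:340,240:340],(500,540),interpolation=cv2.INTER_CUBIC)
o[:270,500:]=cv2.resize(t['image'][222:285,280:350],(300,270),interpolation=cv2.INTER_CUBIC)
o[270:,500:]=cv2.resize(t['image'][180:243,230:300],(300,270),interpolation=cv2.INTER_CUBIC)
cv2.imwrite('pics/g11.png',o)
E
```

```text
73.4 [0.5714 0.2854 0.1926] [-1.799e+02  1.000e-01 -8.190e+01] [ 1.   0.4 -0.1] -0.0 [ 44.  18.  -7.  -0. -65. -36.]
scene blue (array([514.4,  -5.9, 119.9, 210.4,   5.7]), 1342) 0.08673861692383739
  orange (array([572.6,  -0.6,  10.3,  42.2,  12.7]), 22) [5.713e-01 3.000e-04 8.670e-02]
  orange (array([453.6, -12.8,  10.8,  56. ,   7.8]), 97) [ 0.4522 -0.0123  0.0745]
  orange (array([503.4, 100.3,  42.1,   8.9,   1.2]), 25) [0.504  0.0997 0.0846]
top blue (array([517.9, -12.7, 112.8, 205.2,   5.9]), 1462) 0.0889662129903733
  orange (array([656. , 170. ,  15.3,  10. ,  67.8]), 15) [0.6558 0.1699 0.0856]
  orange (array([576.1,  -6. ,   4.6,  45.6,   3. ]), 19) [ 0.5755 -0.0075  0.0902]
  orange (array([ 527.7, -121. ,   38.8,    8.1,    0.7]), 25) [ 0.5299 -0.1206  0.0892]
  orange (array([504.7,  94.5,  39.1,   4.7,   2.2]), 22) [0.5047 0.0948 0.0892]
  orange (array([457.1, -18.1,   6.5,  45.9,   4.9]), 35) [ 0.457  -0.0158  0.0844]
scene knob 0 
top knob 16 [0.6566 0.1686 0.0844]
```

View pics/g11.png

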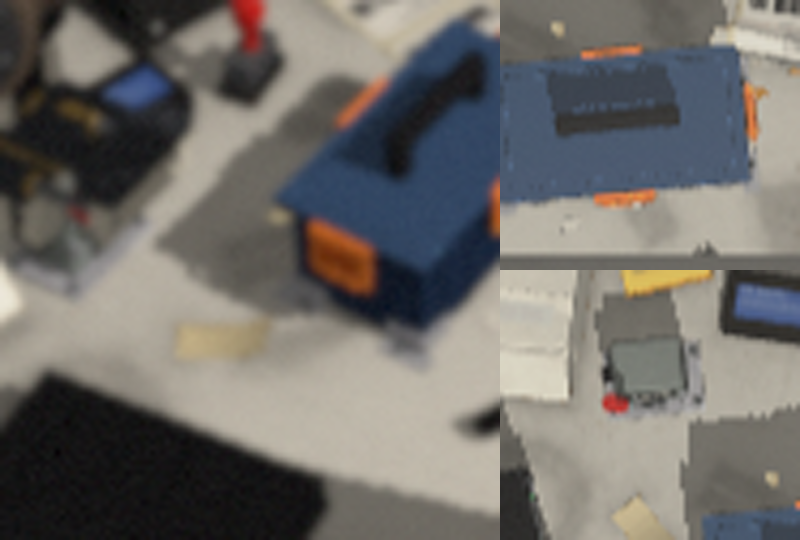

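```bash
python3 - <<'E'
from h import *
C=ld('top'); V=cloud(C); b,g,rr=[C['image'][...,i].astype(int) for i in range(3)]
m=(rr>120)&(g<160)&(b<100)&(rr>b+50)&sel(V,.49,.57,-.16,-.10,.0,.11)
P=V[m]; o=np.argsort(P[:,1]); print((P[o][:,[1,2]]*1000).astype(int).tolist())
print(r.close_job()); st()
E
```

```text
[[-133, 6], [-130, 3], [-130, 5], [-125, 53], [-125, 53], [-124, 59], [-124, 79], [-124, 83], [-124, 82], [-124, 85], [-124, 89], [-124, 88], [-124, 90], [-120, 81], [-120, 75], [-120, 83], [-120, 88], [-120, 89], [-120, 84], [-120, 91], [-120, 89], [-120, 89], [-120, 93], [-120, 91], [-120, 95], [-117, 69], [-117, 75], [-117, 84], [-117, 86], [-116, 91], [-116, 89], [-116, 93], [-116, 94]]
the job is handed in; nothing more can be done
None
the job is handed in; nothing more can be done
```

The case is packed, locked and counted, and I handed the job in at about 73 s of the 210 s allowed. The hand-in gives no verdict.

**What I did**
- All four drives in the dock went into separate foam slots. I pushed each one down to its home height; three showed a floor-contact force there. The fourth (in the −20 mm slot) reached the right height, but no force showed.
- The third drive caught the case wall on its first try, at about 42 N wrist force, and tipped in the gripper. I stood it upright on the bench, gripped it again and seated it cleanly on the second try.
- The lid went onto the rim, and I pressed all four clips until they met firm resistance (about 12–24 N).
- I pushed the tally lever until it stopped (19 N) and let it spring back.

**Last checks**
- **Lid:** it sits level on the rim at 5.9°, against 5.8° for the case. The camera puts it about 2 mm off the case centre.
- **Clips:** all four look down flat. The −y clip looked about 3 mm wider from above than the +y one, but the push positions match the other clips. My last depth reading there mostly agreed, with a few stray low points. I could not see the hooks under the rim.
- **Lever and dock:** the lever knob is back at its rest position, the dock is empty, and the robot is touching nothing.
- **Other items:** I moved nothing else on purpose, but did not measure those items again at the end.

**Readings that disagreed**
- The reported tool height was about 25 mm below what contact and the camera showed. My first drive grip closed on air because of this, so I worked from contact heights after that.
- The two cameras differed by about 5 mm on the drives and case.

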